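# Load the insulation-test shuttle and crank it home under its hood

## Robot

A 6-joint arm with a two-finger parallel gripper is mounted at the origin on a cart in front of the work surface, level with it; the furniture and walls round the work are solid. World frame = base frame: x ahead of the robot, y to its left, z up, the work surface at z = 0. Lengths are in mm, angles in rad, forces in N, time in s.
With the tool pointing down it reaches from about 400 to 925 mm from the base axis. Payload 12.5 kg.
Tool frame: the origin (TCP) lies midway between the tips of the shut fingers; the grasp point (between the pads) lies 19 mm behind it; z points along the fingers, y is the direction in which the jaws open and shut (so a half turn about z gives the same grasp; the last joint's range is limited). The gripper opens to 95 mm and grips with 3 to 60 N. Pads are 20 mm wide; open, the fingers measure 119 mm over their backs; the gripper's body (75 mm by 180 mm) begins 59 mm behind the grasp point.
Start: joints at [1.107, 0.491, 1.559, -0, 1.092, -0.106], TCP at [218.869, 585.445, 189.961] pointing down, gripper open.
Joint ranges: [-3.1, 3.1], [-0.84, 2.19], [0.05, 2.79], [-1.13, 4.28], [0.06, 2.93], [-2.69, 2.69]. Speed limits (rad/s): [2.22, 2.22, 2.79, 3.14, 3.14, 3.14].

## Interface

Orientations are given as [roll, pitch, yaw] about the fixed x, y, z axes, in that order (R = Rz(yaw) Ry(pitch) Rx(roll)).
In Python, from cell import env gives the robot as it stands.
- The arm moves only by the tool drive_tool, never from a script. Its argument "increments" is a list of rows, each a list of 2 entries, a list of its own where there are three numbers: the shift along the tool's x, y, z as a fraction of full scale, then the turn, a rotation vector about the tool's x, y, z as a fraction of full scale. In form: [[[x, y, z], [ax, ay, az]], ...]. A call has 1 to 5 rows; each row shifts and turns the commanded pose from where the row before left it, along the tool's axes as they then stand; what a row does not reach is not made up. Full scale, the value 1, is 30 mm for a shift and 0.08 rad for a turn. A row lasts 1/12 s, in which the tool goes at most 41.7 mm and 7.16 degrees, less where a joint would pass 70% of its speed; a pose out of reach is approached as far as the arm can. A call with a number of a shift or a turn outside -1 to 1 is refused whole. A call with a gripper value outside its range is refused whole. "jaw" is the opening, from -1 (shut) to 1 (fully open), so that 0 is half open, set as the call begins (left out, the last holds). The fingers move at their own pace and stop on an object; the grip force is fixed at half the most. Time passes only in rows, so rows that do not move let the fingers close. It gives the time, the measured TCP pose, the force and the opening at its end, in the units of the state.
- env.state(): the state, without advancing time (a new reading comes with each control period).
- env.read_camera(name): name is "scene" or "top" or "wrist"; returns a dict with "pixels" (420x560x3 uint8, blue, green, red), "vertical_fov" (degrees; the focal length in pixels is half the picture's height over the tangent of half this angle, whatever the lens; pixels are square), "cx", "cy" (the principal point, pixels), "world_to_cam" (4x4, takes a point from world to camera coordinates). Camera axes: x right, y down, z forward; pixel columns grow to the right and rows downward; lengths in mm; the calibration is good to about 2 mm. A picture is of the moment at which its call begins. There is no depth.
- env.job_done(): hands the job in, once; it reports no verdict.
Trained networks look in a picture, given as the dict that the camera call returned (one of the last four; its "shot" number tells which), for a name from the list of things; names that differ only in an ending like _2 or _b are one class to them, and where a whole thing is asked for, a point or a joint stands for the part that bears it (a point fixed in the world has none). Each returns a list of dicts, best first, with "score" (0 to 1); they miss things now and then, are a little off and sometimes report something else, mostly with a low value. They report only what shows in the picture. A call takes as long as a camera call. They do not tell look-alikes from the thing itself.
- env.boxes_of(target, picture): "point" ([x, y, z] in mm, in world coordinates, good to about 4 mm: the middle of the surface that is visible of it).
- env.tip_of(target, picture): "point" ([x, y, z] in mm, in world coordinates, good to about 4 mm: a listed point, or the origin of a listed thing).
The state is a dict: "t": time; "joints": joint angles; "qvel": joint speeds; "tau": joint torques, N m; "eef_pos": TCP position; "tcp_rot": TCP orientation; "ft_force": force on the tool from outside, world axes, zero at the start; "moment": the same for the moment, N m; "opening": opening from 0.0 (shut) to 1.0 (fully open).
Only numpy, scipy, OpenCV 4.12 (cv2) and the standard library are available. Lean on these libraries where they do the work, as an engineer would, in place of code of your own. Each camera call takes 0.05 s, during which the arm holds its last target.

## Task

Make the test shuttle ready for the next insulation test: first slide the test supply's flush switch to off (right), then lay every terminal block from the table flat in a nest of the pulled-out tray, one to a nest. With the supply still off, turn the hand crank clockwise through its three full turns until the tray is fully home under the hood, and only then slide the switch back to on. Leave the meter, the timer and the cards where they are.

Things in the scene. Friction and masses are not known exactly. Their poses are not given: they have to be found in the camera images.
- test_shuttle: Fixed bench test shuttle. Axes: x = the tray's travel (away from the robot), y = left, z up; origin on the table, under the middle of the tray when that is fully out. Aluminium base plate 12 mm thick, x -78 to +200 mm, y -113 to +113 mm (beside the hood to y = -197). A tray on two guide rods runs into a grey hood behind it; a hand crank on the hood's right part drives it.
- hood_front (a point): Middle of the front edge of the hood's top face, 88 mm above the table; axes as test_shuttle. The hood reaches from here 130 mm back, 110 mm to the left and 188 mm to the right. Its mouth below (212 mm wide, 62 mm high) takes the tray; clear window in the top behind a 50 mm deep front beam that carries the switch. The part 106 to 188 mm to the right is a closed gear housing under the crank.
- carriage (a joint): Travel of the tray in m: 0 = fully out in front of the hood (loading), 0.126 = fully home under the hood. It is geared to the crank (42 mm per full turn, 0.00668 m per rad) and does not move unless that is turned (it is stiff to push). At the start it stands 0 to 4 mm in.
- tray_top (a point): Middle of the tray's top face, 40 mm above the table; axes as test_shuttle. The tray is a grey plate 114 mm (x) by 200 mm (y), 14 mm thick, with four milled nests side by side, each 100 mm long (x), 28 mm wide (y) and 8 mm deep, 50 mm apart.
- nest_0 (a point): Middle of the floor of the nest farthest right (y = -75 mm on the tray), 32 mm above the table; axes as test_shuttle.
- nest_1 (a point): Middle of the floor of the second nest from the right (y = -25 mm).
- nest_2 (a point): Middle of the floor of the third nest from the right (y = +25 mm).
- nest_3 (a point): Middle of the floor of the nest farthest left (y = +75 mm).
- crank (a joint): Angle of the hand crank in rad, growing clockwise as seen from above; 0 = tray fully out (the arm then points from the axis along the shuttle's +x, turned 0.3 rad to the left), 18.85 (three full turns) = tray fully home, where it meets a stop. Turning takes about 5 to 6 N at the grip; it stays where it is left.
- crank_axis (a point): Point on the crank's upright axis, 133 mm above the table, level with the middle of the grip. Axes as test_shuttle. Bearing flange and hub on the axis: radius 12 to 23 mm, up to z = 112 mm.
- crank_grip (a point): Middle of the crank's black upright oval grip, 133 mm above the table and 50 mm from the crank's axis. The grip is fixed on its arm (it does not spin): 16 mm thick along the arm (its x axis, pointing outwards from the axis), 28 mm across it (its y axis), 46 mm tall (z = 110 to 156 mm). Below it the flat steel arm, 101 to 109 mm above the table.
- supply_switch (a joint): Position in m of the flush slide switch of the test supply on the hood's front beam: 0 = on (to the left, the shuttle's +y), 0.012 = off (to the right, -y). A sprung detent holds it at either end: about 4.5 N push it across, it snaps over past the middle (0.006).
- switch_ridge (a point): Middle of the switch's white ridge, 4 mm above the hood's top face (z = 92 mm). Axes as test_shuttle. The ridge is 5 mm thick along the sliding direction (y), 14 mm wide (x) and stands 7.5 mm proud of the hood's top face; the black bezel round it is about 1 mm high. It slides along the shuttle's y.
- block_0: Cream six-way terminal block, 90 mm long (its y axis), 20 mm wide (x), 19 mm high, 30 g; the lower 12 mm is a full bar 20 mm wide, the screw heads on top are 10 mm wide. Origin under its middle. May be absent.
- block_0_mid (a point): Middle of block_0, 10 mm above its underside.
- block_1: Cream six-way terminal block, 90 mm long (its y axis), 20 mm wide (x), 19 mm high, 30 g; the lower 12 mm is a full bar 20 mm wide, the screw heads on top are 10 mm wide. Origin under its middle. May be absent.
- block_1_mid (a point): Middle of block_1, 10 mm above its underside.
- block_2: Cream six-way terminal block, 90 mm long (its y axis), 20 mm wide (x), 19 mm high, 30 g; the lower 12 mm is a full bar 20 mm wide, the screw heads on top are 10 mm wide. Origin under its middle. May be absent.
- block_2_mid (a point): Middle of block_2, 10 mm above its underside.
- block_3: Cream six-way terminal block, 90 mm long (its y axis), 20 mm wide (x), 19 mm high, 30 g; the lower 12 mm is a full bar 20 mm wide, the screw heads on top are 10 mm wide. Origin under its middle. May be absent.
- block_3_mid (a point): Middle of block_3, 10 mm above its underside.
- the_hand_meter: Bystander: yellow hand multimeter, 142 x 68 x 41 mm, lying on the table; origin under its middle.
- timer: Bystander: small white countdown timer with three buttons, 66 x 62 x 19 mm; origin under its middle.
- trace_cards: Bystander: pack of printed cards, 57 x 86 x 10 mm; origin under its middle.
Things that resemble listed ones, but are neither listed nor needed, are in the scene too. What is shaped like the block_1 but yellow is not meant.

How it is judged (in metres and radians):
On the way, in this order (a step that is already met when the one before it is completed fails the run):
1. the test supply is switched off while the tray is still out (value of joint supply_switch above 0.01 m and value of joint carriage below 0.012 m), for 0.2 s.
2. every block lies in a nest of the tray, the tray still out and the supply off (all of step 1 and x of block_0_mid in the frame of tray_top between -0.015 and 0.015 m and y of block_0_mid in the frame of tray_top between -0.095 and 0.095 m and z of block_0_mid in the frame of tray_top between -0.005 and 0.0055 m and angle between the y axis of each of block_0, block_1, block_2, block_3 and the x axis of tray_top, either way round below 0.2 rad and x of block_1_mid in the frame of tray_top between -0.015 and 0.015 m and y of block_1_mid in the frame of tray_top between -0.095 and 0.095 m and z of block_1_mid in the frame of tray_top between -0.005 and 0.0055 m and x of block_2_mid in the frame of tray_top between -0.015 and 0.015 m and y of block_2_mid in the frame of tray_top between -0.095 and 0.095 m and z of block_2_mid in the frame of tray_top between -0.005 and 0.0055 m and x of block_3_mid in the frame of tray_top between -0.015 and 0.015 m and y of block_3_mid in the frame of tray_top between -0.095 and 0.095 m and z of block_3_mid in the frame of tray_top between -0.005 and 0.0055 m), for 0.2 s.
3. the tray is cranked fully home with the blocks in their nests, the supply still off (value of joint carriage above 0.122 m and value of joint supply_switch above 0.01 m and x of block_0_mid in the frame of tray_top between -0.015 and 0.015 m and y of block_0_mid in the frame of tray_top between -0.095 and 0.095 m and z of block_0_mid in the frame of tray_top between -0.005 and 0.0055 m and angle between the y axis of each of block_0, block_1, block_2, block_3 and the x axis of tray_top, either way round below 0.2 rad and x of block_1_mid in the frame of tray_top between -0.015 and 0.015 m and y of block_1_mid in the frame of tray_top between -0.095 and 0.095 m and z of block_1_mid in the frame of tray_top between -0.005 and 0.0055 m and x of block_2_mid in the frame of tray_top between -0.015 and 0.015 m and y of block_2_mid in the frame of tray_top between -0.095 and 0.095 m and z of block_2_mid in the frame of tray_top between -0.005 and 0.0055 m and x of block_3_mid in the frame of tray_top between -0.015 and 0.015 m and y of block_3_mid in the frame of tray_top between -0.095 and 0.095 m and z of block_3_mid in the frame of tray_top between -0.005 and 0.0055 m), for 0.2 s.
4. the supply is switched on again (value of joint supply_switch below 0.002 m and value of joint carriage above 0.122 m), for 0.2 s.
At the end, for the whole second after the job is handed in: Every block present lies flat in a nest (its middle within 15 mm of the nest's middle lengthwise, not more than 5.5 mm above the tray's top face, lined up with the nest within 0.2 rad), the tray is home (0.122 m or more), the switch is on (0.002 m or less), and all is at rest (all of step 4 and x of block_0_mid in the frame of tray_top between -0.015 and 0.015 m and y of block_0_mid in the frame of tray_top between -0.095 and 0.095 m and z of block_0_mid in the frame of tray_top between -0.005 and 0.0055 m and angle between the y axis of each of block_0, block_1, block_2, block_3 and the x axis of tray_top, either way round below 0.2 rad and x of block_1_mid in the frame of tray_top between -0.015 and 0.015 m and y of block_1_mid in the frame of tray_top between -0.095 and 0.095 m and z of block_1_mid in the frame of tray_top between -0.005 and 0.0055 m and x of block_2_mid in the frame of tray_top between -0.015 and 0.015 m and y of block_2_mid in the frame of tray_top between -0.095 and 0.095 m and z of block_2_mid in the frame of tray_top between -0.005 and 0.0055 m and x of block_3_mid in the frame of tray_top between -0.015 and 0.015 m and y of block_3_mid in the frame of tray_top between -0.095 and 0.095 m and z of block_3_mid in the frame of tray_top between -0.005 and 0.0055 m and velocity of joint carriage below 0.01 m/s); the robot touches nothing.
It fails at once if a bystander (meter, timer or cards) is moved more than 4 cm (distance of any of the_hand_meter, timer, trace_cards from where it was at the start of the episode above 0.04 m).
Of block_0, block_1, block_2, block_3 only 2 to 4 are there at a start; the rules pass over those that are not, and their reading is None.
At some moment in a run one of block_0, block_1, block_2, block_3 may be knocked a few centimetres aside while the robot is not near it.
Once in a run the grip may slacken for a moment while it holds something.
It also fails if it takes over 210 s, if anything falls off the work surface, if the arm or the gripper's body presses on something with over 40 N, if the wrist force passes 120 N, or if a joint passes its speed limit or range.

## Working session

There is one attempt and no reset: what is moved stays moved. The work goes in short steps, Python scripts to look and compute and a tool call to move; the robot and the scene stay as the last step left them, time stands still between calls to the robot, and variables do not carry over. Pictures are saved under pics/ and viewed, and the job is handed in when it is done.

Besides the shell and the picture viewer there is one more tool, called after ">>>" as a command line: name --argument value ..., lists and objects as JSON in quotes. drive_tool: Moves the arm, as the interface text tells. Its arguments: {"type":"object","properties":{"increments":{"type":"array","items":{"type":"array"}},"jaw":{"type":"number"}},"required":["increments"]}

```bash
ls; mkdir -p pics
cat > h.py <<'E'
from cell import env
import numpy as np, cv2
from scipy.spatial.transform import Rotation as R
def pic(name,fn=None):
    p=env.read_camera(name)
    if fn: cv2.imwrite('pics/'+fn,p['pixels'])
    return p
def proj(p,w):
    f=p['pixels'].shape[0]/2/np.tan(np.radians(p['vertical_fov'])/2)
    c=p['world_to_cam']@np.append(w,1.); return np.array([p['cx']+f*c[0]/c[2],p['cy']+f*c[1]/c[2]])
def ray(p,u,v,z):
    f=p['pixels'].shape[0]/2/np.tan(np.radians(p['vertical_fov'])/2)
    M=np.array(p['world_to_cam']); C=-M[:3,:3].T@M[:3,3]
    d=M[:3,:3].T@np.array([(u-p['cx'])/f,(v-p['cy'])/f,1]); return C+d*(z-C[2])/d[2]
E
python3 - <<'E'
from h import *
s=env.state(); print(s)
for n in ['scene','top','wrist']:
    p=pic(n,n+'0.png'); print(n,p['vertical_fov'],p['cx'],p['cy'],np.array(p['world_to_cam']).round(3).tolist())
    for t in ['block_0','tray_top','hood_front','crank_axis','crank_grip','switch_ridge','test_shuttle','the_hand_meter','timer','trace_cards']:
        print(t,[(np.round(d['point']).tolist(),round(d['score'],2), proj(p,d['point']).round().tolist()) for d in env.tip_of(t,p)[:6]])
E
```

```text
pics
{'t': 0.0, 'joints': array([ 1.10741534e+00,  4.91540361e-01,  1.55948391e+00,  6.90362350e-06,
        1.09170770e+00, -1.05639113e-01]), 'qvel': array([-8.01670491e-04,  1.21234090e-04, -2.13508062e-03, -1.91322744e-03,
        9.03681984e-05,  1.24610349e-03]), 'tau': array([ 1.95488225e-03, -6.12638927e+01, -2.58186257e+01,  6.93158386e-02,
        4.82391589e-02, -6.36983236e-05]), 'eef_pos': array([218.71891177, 585.16911824, 189.36183144]), 'tcp_rot': array([-3.14046034e+00, -1.26221007e-04,  2.78384752e+00]), 'ft_force': array([-0.19971584,  0.64929206, -0.7346104 ]), 'moment': array([-0.00171584, -0.02817028, -0.00482092]), 'opening': 1.0030288482512386}
scene 48.24411247874139 276.45625833529203 207.9403242247965 [[0.312, -0.95, 0.017, -216.375], [-0.725, -0.25, -0.642, 444.058], [0.614, 0.188, -0.766, 1252.333], [0.0, 0.0, 0.0, 1.0]]
block_0 [([426.0, -344.0, 2.0], 0.78, [355.0, 279.0]), ([535.0, -255.0, -4.0], 0.75, [335.0, 245.0]), ([408.0, -214.0, -0.0], 0.65, [313.0, 273.0]), ([572.0, -372.0, -1.0], 0.59, [373.0, 245.0]), ([374.0, -454.0, 3.0], 0.54, [388.0, 304.0
[... 1472 characters left out ...]
, -368.0, 2.0], 0.44, [374.0, 210.0])]
switch_ridge [([454.0, 355.0, 96.0], 0.55, [158.0, 241.0])]
test_shuttle [([432.0, 255.0, -3.0], 0.6, [194.0, 249.0])]
the_hand_meter [([670.0, -61.0, 2.0], 0.66, [286.0, 182.0])]
timer [([667.0, -153.0, -2.0], 0.72, [312.0, 184.0])]
trace_cards [([579.0, -481.0, -0.0], 0.82, [407.0, 210.0]), ([454.0, 240.0, 32.0], 0.33, [197.0, 242.0])]
wrist 58.36508178214117 283.09330455442034 210.09610663393588 [[0.349, 0.937, 0.0, -624.541], [0.907, -0.338, 0.253, -28.801], [0.237, -0.088, -0.968, 390.636], [0.0, 0.0, 0.0, 1.0]]
block_0 []
tray_top []
hood_front []
crank_axis []
crank_grip []
switch_ridge []
test_shuttle []
the_hand_meter []
timer []
trace_cards []
```

View pics/scene0.png

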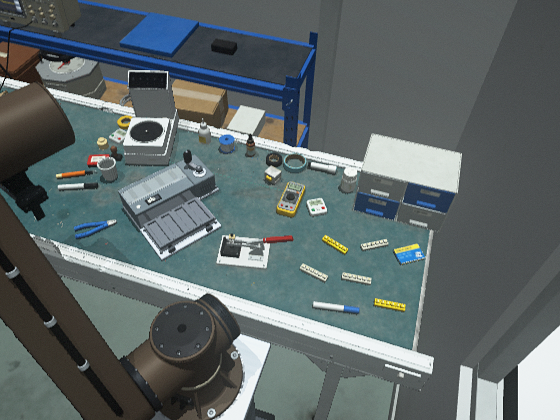

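View pics/top0.png

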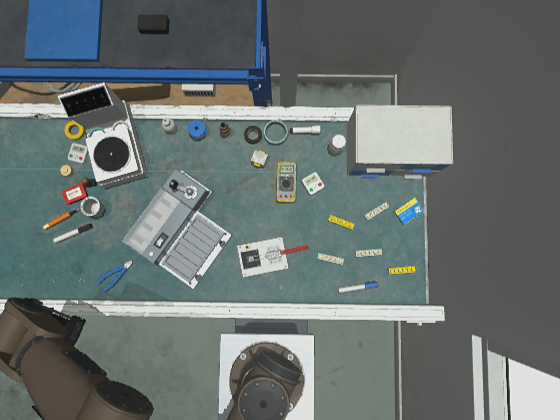

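View pics/wrist0.png

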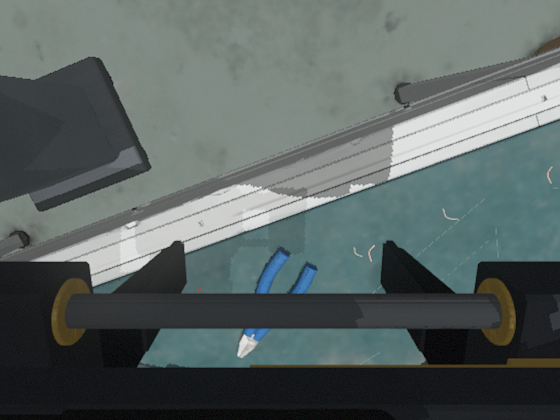

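Run:
```python
import cv2
a=cv2.imread('pics/top0.png')
cv2.imwrite('pics/c1.png',cv2.resize(a[170:300,270:430],None,fx=5,fy=4.6,interpolation=2))
cv2.imwrite('pics/c2.png',cv2.resize(a[170:290,130:260],None,fx=5,fy=5,interpolation=2))
```

```text
(no output)
```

View pics/c1.png

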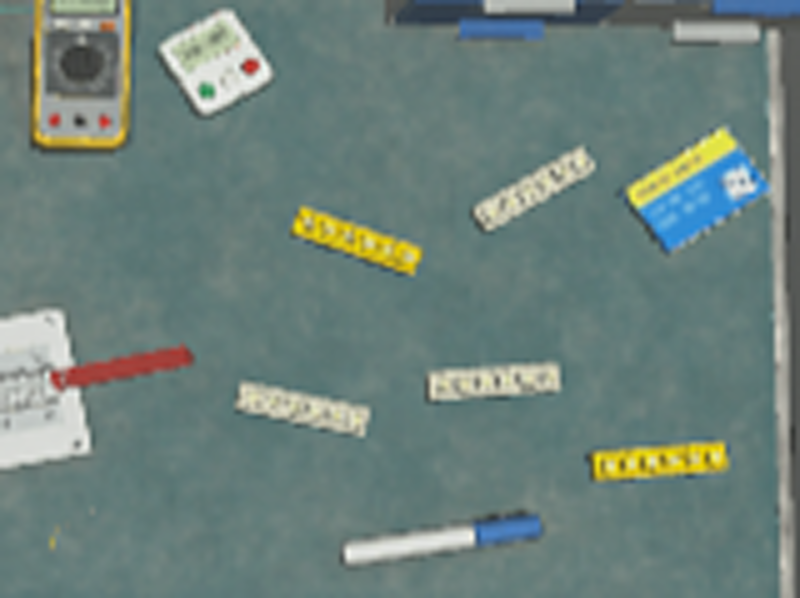

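View pics/c2.png

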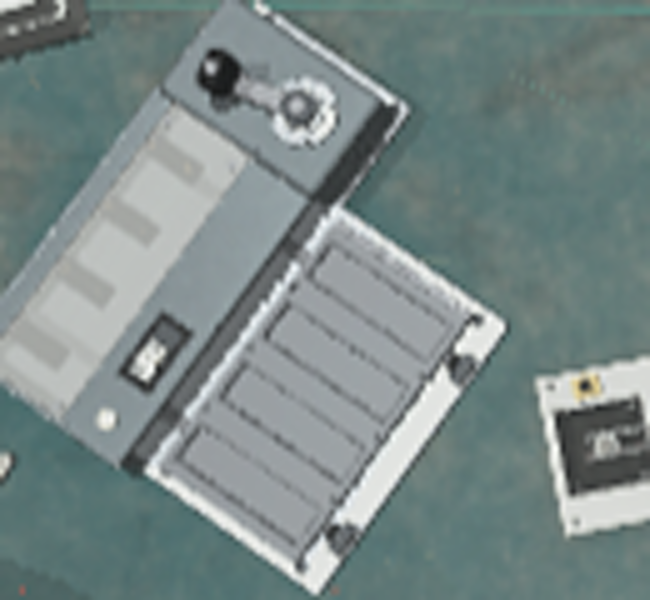

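The cream blocks are at top-picture pixels (375,211), (368,253) and (331,257). The yellow look-alikes are at (341,222) and (400,270), and there is also a white marker at (358,287). I choose the three cream ones, and the crop confirms them. The shuttle lies at about (190,235), with the switch's white ridge at the left (on) end. Next I fit the shuttle's pose.

```bash
cat >> h.py <<'E'
def plan(xyz=None,yaw=None,dyawmax=0.08,smax=30.,n=None,show=True):
    """rows to go from the present pose to target, tool pointing down; tool-frame fractions"""
    s=env.state(); p=np.array(s['eef_pos']); Rm=R.from_euler('xyz',s['tcp_rot'])
    y0=s['tcp_rot'][2]; yaw=y0 if yaw is None else yaw; xyz=p if xyz is None else np.array([a if a is not None else b for a,b in zip(xyz,p)],float)
    dy=(yaw-y0+np.pi)%(2*np.pi)-np.pi
    Rt=R.from_euler('xyz',[np.pi,0,yaw]); d=xyz-p
    k=max(int(np.ceil(abs(dy)/dyawmax-1e-6)),int(np.ceil(np.linalg.norm(d)/smax-1e-6)),1) if n is None else n
    rows=[]; cur=Rm; rv=(Rm.inv()*Rt).as_rotvec()/k
    for i in range(k):
        sh=cur.inv().apply(d/k)/30; rows.append([sh.round(2).tolist(),(rv/0.08).round(2).tolist()]); cur=cur*R.from_rotvec(rv)
    if show:
        print('at',p.round(1),'yaw',round(y0,3),'rows',k)
        for i in range(0,k,5): print(str(rows[i:i+5]).replace(' ',''))
    return rows
def st():
    s=env.state(); print('t',round(s['t'],2),'pos',s['eef_pos'].round(1),'rpy',s['tcp_rot'].round(3),'F',s['ft_force'].round(1),'open',round(s['opening'],3),'q',s['joints'].round(2))
E
cat > fit.py <<'E'
from h import *
from scipy.optimize import least_squares
import sys
model={'tray_top':(0,0,40,1),'nest_0':(0,-75,32,1),'nest_1':(0,-25,32,1),'nest_2':(0,25,32,1),'nest_3':(0,75,32,1),'hood_front':(70,0,88,0),'test_shuttle':(0,0,0,0)}
obs=[];ext={}
for n in sys.argv[1:]:
  for rep in range(3):
    p=pic(n)
    for t in list(model)+['crank_axis','crank_grip','switch_ridge']:
        for d in env.tip_of(t,p)[:1]:
            if d['score']<.35: continue
            if t in model: obs.append((t,np.array(d['point'])))
            else: ext.setdefault(t,[]).append(d['point'])
def res(v):
    c,s=np.cos(v[2]),np.sin(v[2]); o=[]
    for t,q in obs:
        m=model[t]; x=m[0]+v[3]*m[3]; o+=[v[0]+c*x-s*m[1]-q[0],v[1]+s*x+c*m[1]-q[1]]
    return np.array(o+[(v[3]-2)*1])
f=least_squares(res,[430,254,.95,2],loss='soft_l1',f_scale=4); v=f.x; print('pose',v.round(3),len(obs))
r=res(v)[:-1].reshape(-1,2)
for t in model:
    rr=[r[i] for i in range(len(obs)) if obs[i][0]==t]
    if rr: print(t,len(rr),np.mean(rr,0).round(1))
c,s=np.cos(v[2]),np.sin(v[2])
for t,q in ext.items():
    q=np.median(q,0); d=q[:2]-v[:2]; print(t,len(ext[t]),q.round(1),'local',(c*d[0]+s*d[1]).round(1),(-s*d[0]+c*d[1]).round(1))
E
python3 fit.py top scene
python3 - <<'E'
from h import *
p=pic('wrist'); M=np.array(p['world_to_cam']); C=-M[:3,:3].T@M[:3,3]
s=env.state(); T=R.from_euler('xyz',s['tcp_rot']); print('cam in tool',T.inv().apply(C-s['eef_pos']).round(1),'fwd',T.inv().apply(M[2,:3]).round(3))
plan((430,260,330),0.95)
E
```

```text
pose [433.355 253.11    1.013   1.437] 42
tray_top 6 [ 1.3 -0.4]
nest_0 6 [ 63.4 -40.6]
nest_1 6 [ 21.  -14.1]
nest_2 6 [-21.4  12.3]
nest_3 6 [-63.9  38.8]
hood_front 6 [-0.5  0.6]
test_shuttle 6 [-0.5 -0. ]
crank_axis 6 [617.7 259.5 134.4] local 102.9 -153.0
crank_grip 6 [634.8 307.6 133.1] local 152.8 -142.1
switch_ridge 6 [451.8 353.5  92.2] local 95.0 37.4
cam in tool [  71.3   -0.6 -195.5] fwd [-0.253  0.     0.968]
at [218.9 585.4 189.9] yaw 2.784 rows 23
[[[-0.45,-0.33,-0.2],[0.0,-0.0,1.0]],[[-0.48,-0.3,-0.2],[0.0,-0.0,1.0]],[[-0.5,-0.26,-0.2],[0.0,-0.0,1.0]],[[-0.52,-0.22,-0.2],[0.0,-0.0,1.0]],[[-0.53,-0.18,-0.2],[0.0,-0.0,1.0]]]
[[[-0.55,-0.13,-0.2],[0.0,-0.0,1.0]],[[-0.56,-0.09,-0.2],[0.0,-0.0,1.0]],[[-0.56,-0.04,-0.2],[0.0,-0.0,1.0]],[[-0.56,0.0,-0.2],[0.0,-0.0,1.0]],[[-0.56,0.04,-0.2],[0.0,-0.0,1.0]]]
[[[-0.56,0.09,-0.2],[0.0,-0.0,1.0]],[[-0.55,0.13,-0.2],[0.0,-0.0,1.0]],[[-0.53,0.18,-0.2],[0.0,-0.0,1.0]],[[-0.52,0.22,-0.2],[0.0,-0.0,1.0]],[[-0.5,0.26,-0.2],[0.0,-0.0,1.0]]]
[[[-0.48,0.3,-0.2],[0.0,-0.0,1.0]],[[-0.45,0.33,-0.2],[0.0,-0.0,1.0]],[[-0.42,0.37,-0.2],[0.0,-0.0,1.0]],[[-0.39,0.4,-0.2],[0.0,-0.0,1.0]],[[-0.36,0.43,-0.2],[0.0,-0.0,1.0]]]
[[[-0.32,0.46,-0.2],[0.0,-0.0,1.0]],[[-0.29,0.48,-0.2],[0.0,-0.0,1.0]],[[-0.25,0.51,-0.2],[0.0,-0.0,1.0]]]
```

```bash
python3 - <<'E'
s=open('fit.py').read()
s=s.replace("'nest_0':(0,-75,32,1),'nest_1':(0,-25,32,1),'nest_2':(0,25,32,1),'nest_3':(0,75,32,1),","'nest_0':0,").replace("        for d in env","        for d in env",1)
s=s.replace("[:1]:","[:1 if t!='nest_0' else 8]:")
s=s.replace("m=model[t]; x=m[0]+v[3]*m[3];","m=model[t]\n        if t=='nest_0':\n            l=-s*(q[0]-v[0])+c*(q[1]-v[1]); m=(0,min([-75,-25,25,75],key=lambda a:abs(a-l)),32,1)\n        x=m[0]+v[3]*m[3];")
s=s.replace("[430,254,.95,2]","[433,254,float(__import__('os').environ.get('Y0',.97)),2]")
open('fit.py','w').write(s)
E
python3 fit.py top scene
```

```text
pose [432.637 253.912   0.966   2.235] 45
tray_top 6 [12.1 -5.9]
nest_0 27 [-8.9 21. ]
hood_front 6 [1.3 0.5]
test_shuttle 6 [-2.1 -0. ]
crank_axis 6 [618.  260.2 134.6] local 110.6 -148.9
crank_grip 6 [636.6 307.  132.6] local 159.7 -137.5
switch_ridge 5 [453.1 354.6  92.4] local 94.5 40.4
```

>>> drive_tool --increments '[[[-0.45,-0.33,-0.2],[0,0,1]],[[-0.48,-0.3,-0.2],[0,0,1]],[[-0.5,-0.26,-0.2],[0,0,1]],[[-0.52,-0.22,-0.2],[0,0,1]],[[-0.53,-0.18,-0.2],[0,0,1]]]' --jaw -1

```text
t: 7.82
eef_pos: [265.0, 513.9, 220.2]
tcp_rot: [3.142, -0.0, 2.38]
ft_force: [-0.5, -0.9, -0.4]
opening: 0.704
```

>>> drive_tool --increments '[[[-0.55,-0.13,-0.2],[0,0,1]],[[-0.56,-0.09,-0.2],[0,0,1]],[[-0.56,-0.04,-0.2],[0,0,1]],[[-0.56,0,-0.2],[0,0,1]],[[-0.56,0.04,-0.2],[0,0,1]]]'

```text
t: 8.23
eef_pos: [310.9, 443.0, 250.3]
tcp_rot: [3.141, -0.0, 1.98]
ft_force: [-0.1, 1.0, -0.9]
opening: 0.357
```

>>> drive_tool --increments '[[[-0.56,0.09,-0.2],[0,0,1]],[[-0.55,0.13,-0.2],[0,0,1]],[[-0.53,0.18,-0.2],[0,0,1]],[[-0.52,0.22,-0.2],[0,0,1]],[[-0.5,0.26,-0.2],[0,0,1]]]'

```text
t: 8.65
eef_pos: [356.7, 371.8, 280.3]
tcp_rot: [3.141, -0.0, 1.58]
ft_force: [0.2, 0.1, 0.6]
opening: 0.021
```

>>> drive_tool --increments '[[[-0.48,0.3,-0.2],[0,0,1]],[[-0.45,0.33,-0.2],[0,0,1]],[[-0.42,0.37,-0.2],[0,0,1]],[[-0.39,0.4,-0.2],[0,0,1]],[[-0.36,0.43,-0.2],[0,0,1]]]'

```text
t: 9.07
eef_pos: [402.1, 301.0, 310.3]
tcp_rot: [3.141, -0.0, 1.18]
ft_force: [-0.0, 0.6, -0.1]
opening: 0.006
```

>>> drive_tool --increments '[[[-0.32,0.46,-0.2],[0,0,1]],[[-0.29,0.48,-0.2],[0,0,1]],[[-0.25,0.51,-0.2],[0,0,1]],[[0,0,0],[0,0,0]]]'

```text
t: 9.4
eef_pos: [430.4, 257.5, 329.0]
tcp_rot: [3.14, -0.001, 0.938]
ft_force: [-0.6, 0.3, -0.6]
opening: 0.004
```

```bash
python3 fit.py wrist; python3 -c "
from h import *
st();pic('wrist','w1.png')"
```

```text
pose [433.412 253.243   0.948   1.766] 21
tray_top 3 [-0.8 -1.6]
nest_0 12 [-0.4  0.7]
hood_front 3 [ 0.5 -2.5]
test_shuttle 3 [1.2 0.8]
crank_axis 3 [620.2 258.8 133.3] local 113.4 -148.5
crank_grip 3 [638.5 306.  136.9] local 162.4 -135.9
switch_ridge 3 [453.3 358.5  89.4] local 97.1 45.2
t 10.6 pos [429. 259. 328.] rpy [ 3.142 -0.     0.944] F [-0.   0.4  1. ] open 0.003 q [0.41 0.19 1.64 0.   1.31 1.04]
```

View pics/w1.png

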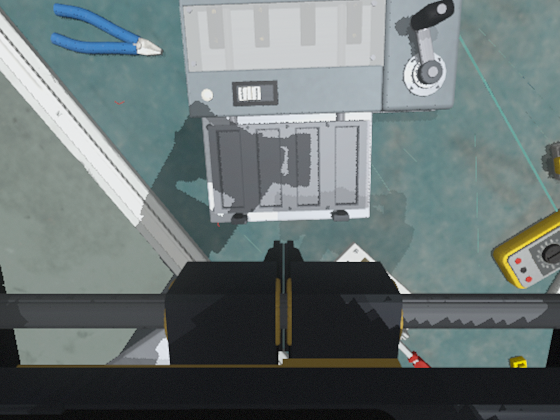

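Run:
```python
import cv2
a=cv2.imread('pics/w1.png')
cv2.imwrite('pics/c3.png',cv2.resize(a[0:230,170:470],None,fx=2.6,fy=2.6,interpolation=2))
```

```text
(no output)
```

View pics/c3.png

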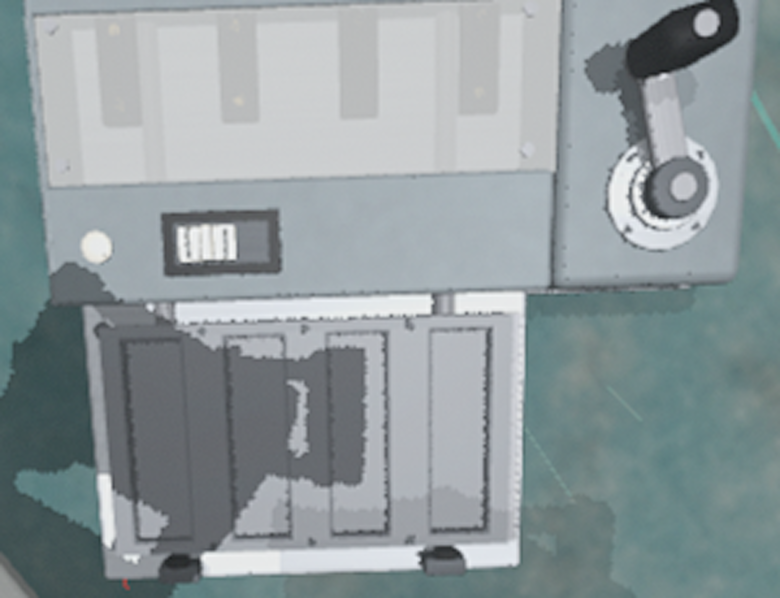

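Run:
```python
from h import *
a=cv2.imread('pics/w1.png')
cv2.imwrite('pics/c4.png',cv2.resize(a[70:120,220:290],None,fx=10,fy=10,interpolation=2))
p=pic('wrist')
def w(u,v,z): return ray(p,170+u/2.6,v/2.6,z)[:2]
A=w(50,303,88);B=w(737,283,88); d=A-B; print('hood edge',A.round(1),B.round(1),'len',np.linalg.norm(d).round(1),'yaw',np.arctan2(-d[0],d[1]).round(4))
A2=w(50,187,88);B2=w(556,170,88);d2=A2-B2; print('win',A2.round(1),B2.round(1),'yaw',np.arctan2(-d2[0],d2[1]).round(4))
y=np.arctan2(-d[0],d[1]);u=d/np.linalg.norm(d)
print('hoodfront est',(A-110*u).round(1),(B+188*u).round(1))
for q in [(95,318),(512,312),(513,541),(110,550)]: print('tray',w(*q,40).round(1))
c=np.mean([w(*q,40) for q in [(95,318),(512,312),(513,541),(110,550)]],0);print(c)
print('ridge',w(207,242,94).round(1),'axis',w(684,186,115).round(1),'grip',w(707,22,156).round(1))
```

```text
hood edge [381.5 373.8] [626.3 207.1] len 296.1 yaw 0.9728
win [411.7 410.4] [587.4 291.5] yaw 0.9762
hoodfront est [472.5 311.9] [470.9 313. ]
tray [384.9 362.1]
tray [549.2 246.7]
tray [488.2 150.6]
tray [318.6 267.4]
[435.19646623 256.70273783]
ridge [452.  353.6] axis [617.9 258.5] grip [635.9 305.4]
```

View pics/c4.png

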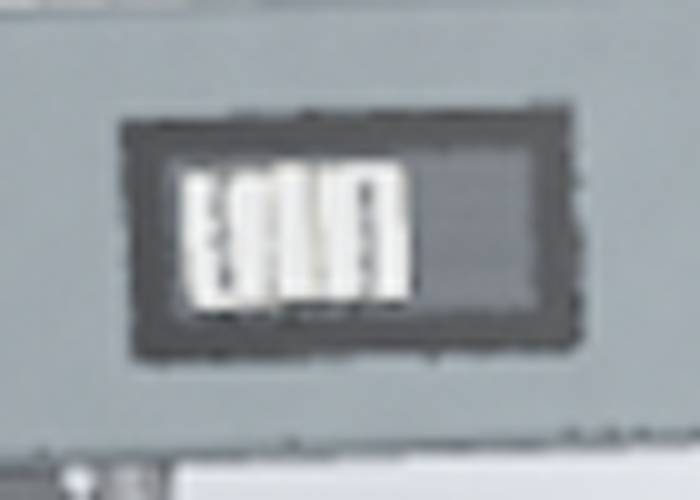

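```bash
python3 -c "
from h import *
st();plan((431.5,367.5,140),.974)"
```

```text
t 10.7 pos [429.  259.  327.9] rpy [-3.142 -0.     0.944] F [-0.5  0.4  0.2] open 0.01 q [0.41 0.19 1.64 0.   1.31 1.04]
at [429.  259.  327.9] yaw 0.944 rows 8
[[[0.37,-0.26,0.78],[-0.0,-0.0,-0.05]],[[0.37,-0.26,0.78],[-0.0,-0.0,-0.05]],[[0.37,-0.25,0.78],[-0.0,-0.0,-0.05]],[[0.37,-0.25,0.78],[-0.0,-0.0,-0.05]],[[0.38,-0.25,0.78],[-0.0,-0.0,-0.05]]]
[[[0.38,-0.25,0.78],[-0.0,-0.0,-0.05]],[[0.38,-0.25,0.78],[-0.0,-0.0,-0.05]],[[0.38,-0.25,0.78],[-0.0,-0.0,-0.05]]]
```

>>> drive_tool --increments '[[[0.37,-0.26,0.78],[0,0,-0.05]],[[0.37,-0.26,0.78],[0,0,-0.05]],[[0.37,-0.25,0.78],[0,0,-0.05]],[[0.37,-0.25,0.78],[0,0,-0.05]],[[0.38,-0.25,0.78],[0,0,-0.05]]]'

```text
t: 11.12
eef_pos: [430.3, 327.2, 210.0]
tcp_rot: [3.141, -0.0, 0.964]
ft_force: [0.6, 0.2, 0.3]
opening: 0.006
```

>>> drive_tool --increments '[[[0.38,-0.25,0.78],[0,0,-0.05]],[[0.38,-0.25,0.78],[0,0,-0.05]],[[0.38,-0.25,0.78],[0,0,-0.05]],[[0,0,0],[0,0,0]],[[0,0,0],[0,0,0]]]'

```text
t: 11.53
eef_pos: [430.8, 367.5, 140.1]
tcp_rot: [-3.141, 0.002, 0.977]
ft_force: [-0.4, -0.5, 0.2]
opening: 0.004
```

```bash
python3 -c "
from h import *
st();p=pic('wrist','w2.png');plan((431.5,367.5,92.5),.974,smax=15)
for n in ('switch_ridge','crank_axis','crank_grip'):print(n,[(d['point'],d['score']) for d in env.tip_of(n,p)])
s=env.state();print(proj(p,s['eef_pos']),proj(p,(452.5,354,92)))"
```

```text
t 11.53 pos [430.8 367.5 140.1] rpy [-3.141e+00  2.000e-03  9.770e-01] F [-0.4 -0.5  0.2] open 0.004 q [ 0.59  0.47  1.76 -0.    0.92  1.18]
at [431.4 367.4 141.3] yaw 0.976 rows 4
[[[0.0,0.0,0.41],[-0.0,0.0,0.01]],[[0.0,0.0,0.41],[-0.0,0.0,0.01]],[[0.0,0.0,0.41],[-0.0,0.0,0.01]],[[0.0,0.0,0.41],[-0.0,0.0,0.01]]]
switch_ridge [([453.5, 360.3, 91.4], 0.86)]
crank_axis []
crank_grip []
[285.38125426 244.38094191] [321.50576059 218.0601116 ]
```

View pics/w2.png

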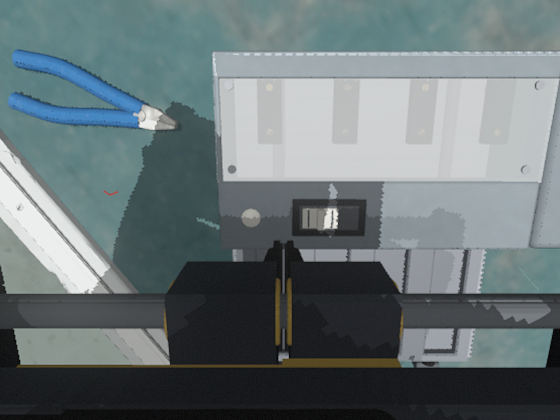

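>>> drive_tool --increments '[[[0,0,0.5],[0,0,0]],[[0,0,0.5],[0,0,0]],[[0,0,0.4],[0,0,0]],[[0,0,0.2],[0,0,0]],[[0,0,0],[0,0,0]]]'

```text
t: 12.15
eef_pos: [431.2, 367.1, 92.6]
tcp_rot: [-3.141, 0.0, 0.975]
ft_force: [-0.6, -0.7, -1.3]
opening: 0.006
```

>>> drive_tool --increments '[[[0.02,0.2,0],[0,0,0]],[[0,0.1,0],[0,0,0]],[[0,0.1,0],[0,0,0]],[[0,0,0],[0,0,0]]]'

```text
t: 12.48
eef_pos: [442.4, 361.1, 93.4]
tcp_rot: [3.141, -0.001, 0.975]
ft_force: [-0.2, 0.0, 0.2]
opening: 0.006
```

>>> drive_tool --increments '[[[0,0.13,0.03],[0,0,0]],[[0,0.13,0],[0,0,0]],[[0,0,0],[0,0,0]]]'

```text
t: 12.73
eef_pos: [448.6, 356.6, 91.9]
tcp_rot: [3.141, -0.0, 0.975]
ft_force: [0.3, 0.2, 0.1]
opening: 0.006
```

```bash
python3 -c "
from h import *
st();p=pic('wrist');print([(d['point'],d['score']) for d in env.tip_of('switch_ridge',p)])
cv2.imwrite('pics/w3.png',cv2.resize(p['pixels'][150:270,200:400],None,fx=4,fy=4))"
```

```text
t 12.73 pos [448.6 356.6  91.9] rpy [ 3.141 -0.     0.975] F [0.3 0.2 0.1] open 0.006 q [ 0.56  0.54  1.79 -0.    0.82  1.15]
[([454.4, 359.2, 91.1], 0.83)]
```

View pics/w3.png

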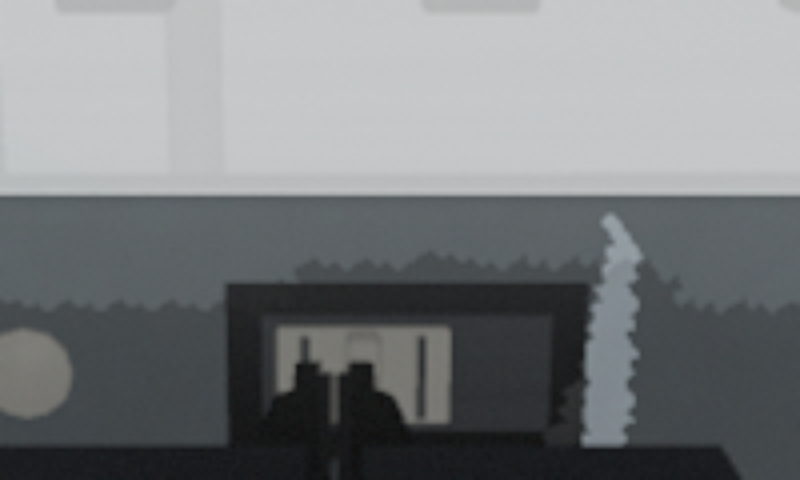

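>>> drive_tool --increments '[[[0,0.1,0],[0,0,0]],[[0,0.1,0],[0,0,0]],[[0,0,0],[0,0,0]]]'

```text
t: 13.08
eef_pos: [453.4, 353.4, 91.9]
tcp_rot: [3.141, -0.0, 0.976]
ft_force: [0.2, 0.5, -0.5]
opening: 0.004
```

```bash
python3 -c "
from h import *
st();p=pic('wrist');print([(d['point'],d['score']) for d in env.tip_of('switch_ridge',p)])
s=env.state();print(proj(p,s['eef_pos']))
cv2.imwrite('pics/w4.png',cv2.resize(p['pixels'][150:270,200:400],None,fx=4,fy=4))"
```

```text
t 13.08 pos [453.4 353.4  91.9] rpy [ 3.141 -0.     0.976] F [ 0.2  0.5 -0.5] open 0.004 q [ 0.55  0.54  1.79 -0.    0.82  1.14]
[([455.5, 360.0, 90.2], 0.66)]
[282.9410092  243.86935829]
```

View pics/w4.png

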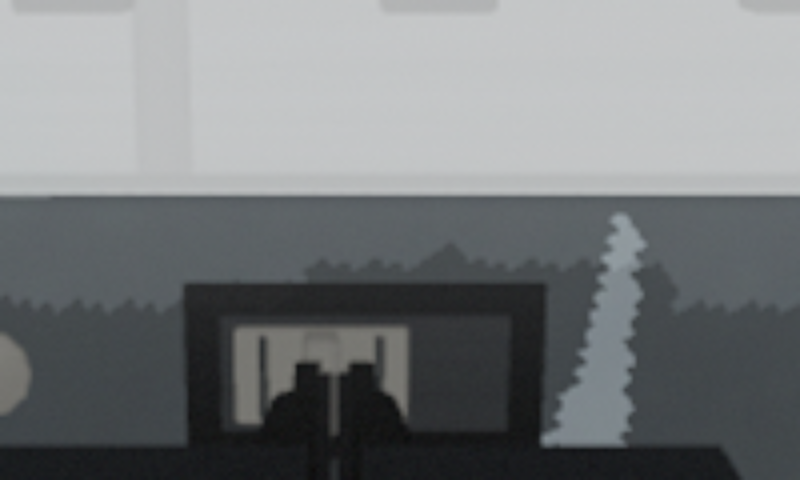

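```bash
python3 -c "
from h import *
p=pic('scene');s=env.state();print(proj(p,s['eef_pos']))
u,v=proj(p,s['eef_pos']).astype(int)
cv2.imwrite('pics/s4.png',cv2.resize(p['pixels'][v-40:v+40,u-50:u+50],None,fx=7,fy=7,interpolation=2))"
```

```text
[150.67107146 198.27944699]
```

View pics/s4.png

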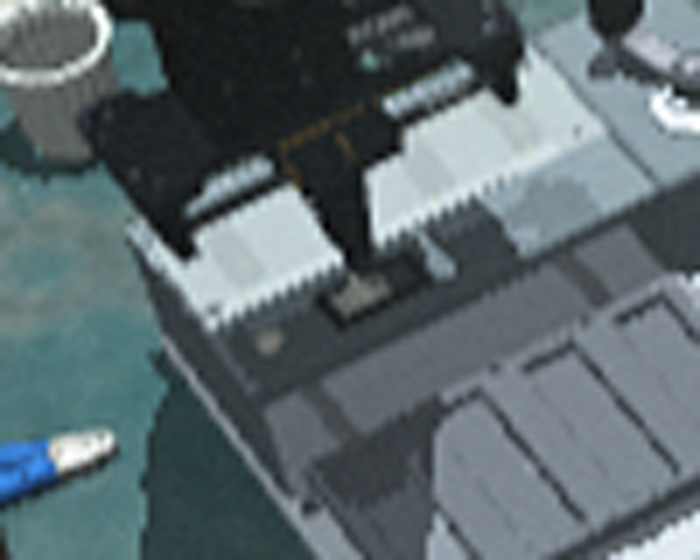

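>>> drive_tool --increments '[[[0,-0.3,0],[0,0,0]],[[0,-0.15,0],[0,0,0]],[[0,0,0],[0,0,0]],[[0,0,0.04],[0,0,0]],[[0,0,0],[0,0,0]]]'

```text
t: 13.65
eef_pos: [441.6, 361.3, 90.5]
tcp_rot: [-3.142, 0.0, 0.976]
ft_force: [0.5, -0.4, 0.6]
opening: 0.006
```

```bash
python3 -c "
from h import *
st();p=pic('wrist');print([(d['point'],d['score']) for d in env.tip_of('switch_ridge',p)])
cv2.imwrite('pics/w5.png',cv2.resize(p['pixels'][190:270,220:340],None,fx=6.5,fy=6.5,interpolation=2))"
```

```text
t 13.65 pos [441.6 361.3  90.5] rpy [-3.142  0.     0.976] F [ 0.5 -0.4  0.6] open 0.006 q [0.57 0.53 1.8  0.   0.81 1.16]
[([454.1, 359.4, 89.6], 0.74)]
```

View pics/w5.png

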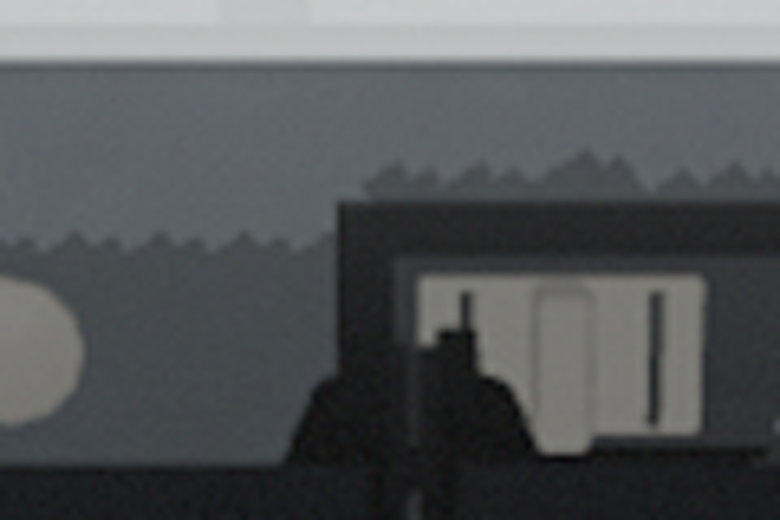

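>>> drive_tool --increments '[[[0,0,0.05],[0,0,0]],[[0,0,0],[0,0,0]]]'

```text
t: 13.92
eef_pos: [441.8, 361.0, 88.9]
tcp_rot: [-3.141, 0.0, 0.976]
ft_force: [-0.2, 0.6, 0.1]
opening: 0.003
```

>>> drive_tool --increments '[[[0,0.15,0],[0,0,0]],[[0,0.1,0],[0,0,0]],[[0,0,0],[0,0,0]]]'

```text
t: 14.17
eef_pos: [448.6, 356.6, 89.1]
tcp_rot: [3.141, -0.0, 0.975]
ft_force: [-0.8, -0.2, 1.0]
opening: 0.003
```

```bash
python3 -c "
from h import *
st();p=pic('wrist')
cv2.imwrite('pics/w6.png',cv2.resize(p['pixels'][190:270,220:340],None,fx=6.5,fy=6.5,interpolation=2))"
```

```text
t 14.17 pos [448.6 356.6  89.1] rpy [ 3.141 -0.     0.975] F [-0.8 -0.2  1. ] open 0.003 q [ 0.56  0.54  1.79 -0.    0.81  1.15]
```

View pics/w6.png

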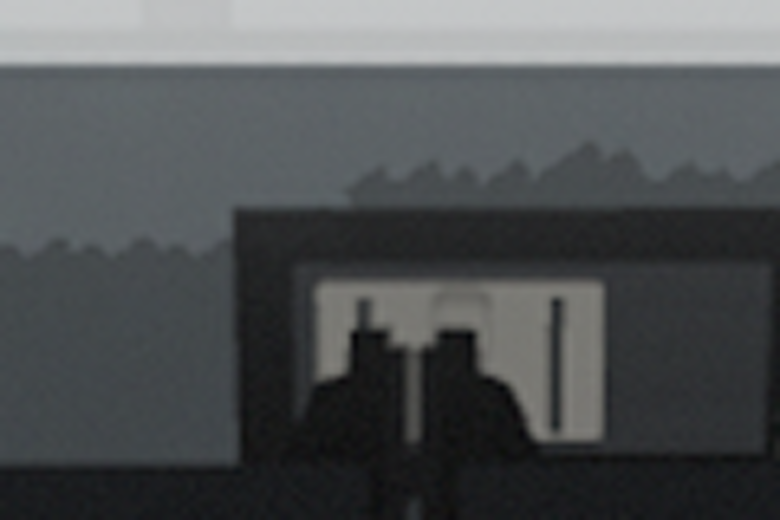

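>>> drive_tool --increments '[[[0,-0.25,0],[0,0,0]],[[0,0,0.04],[0,0,0]],[[0,0,0],[0,0,0]]]'

```text
t: 14.47
eef_pos: [441.2, 361.4, 87.8]
tcp_rot: [-3.141, 0.0, 0.976]
ft_force: [-0.5, 0.7, 0.0]
opening: 0.006
```

>>> drive_tool --increments '[[[0,0,0.04],[0,0,0]],[[0,0,0],[0,0,0]]]'

```text
t: 14.63
eef_pos: [441.6, 361.2, 86.6]
tcp_rot: [-3.142, 0.0, 0.976]
ft_force: [-1.0, 0.4, -0.3]
opening: 0.002
```

>>> drive_tool --increments '[[[0,0,0.04],[0,0,0]],[[0,0,0],[0,0,0]]]'

```text
t: 14.8
eef_pos: [441.7, 361.1, 85.3]
tcp_rot: [-3.141, 0.0, 0.976]
ft_force: [0.3, 0.9, -0.0]
opening: 0.005
```

>>> drive_tool --increments '[[[0,0,0.04],[0,0,0]],[[0,0,0.04],[0,0,0]],[[0,0,0],[0,0,0]]]'

```text
t: 15.05
eef_pos: [441.7, 361.1, 82.9]
tcp_rot: [-3.141, 0.0, 0.976]
ft_force: [-0.4, 0.3, 0.7]
opening: 0.002
```

```bash
python3 -c "
from h import *
st();p=pic('wrist')
cv2.imwrite('pics/w7.png',cv2.resize(p['pixels'][190:270,220:340],None,fx=6.5,fy=6.5,interpolation=2))"
```

```text
t 15.05 pos [441.7 361.1  82.9] rpy [-3.141  0.     0.976] F [-0.4  0.3  0.7] open 0.002 q [0.57 0.54 1.8  0.   0.79 1.16]
```

View pics/w7.png

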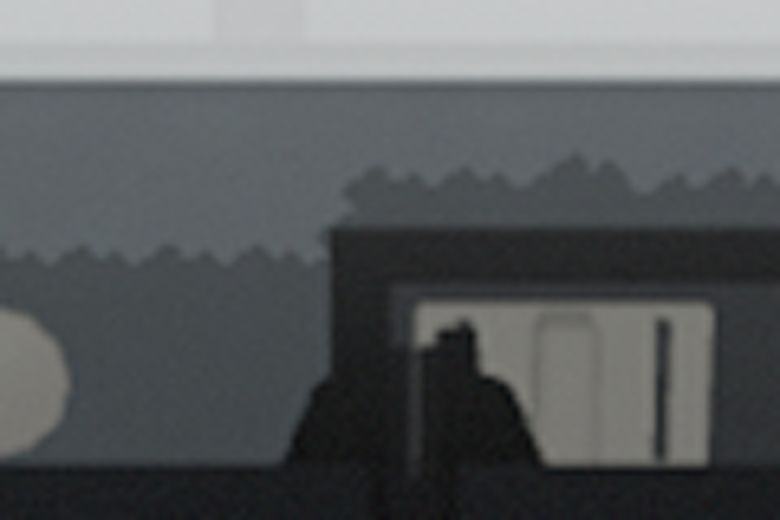

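>>> drive_tool --increments '[[[0,0,0.04],[0,0,0]],[[0,0,0.04],[0,0,0]],[[0,0,0],[0,0,0]]]'

```text
t: 15.35
eef_pos: [441.7, 361.1, 80.5]
tcp_rot: [-3.141, 0.0, 0.976]
ft_force: [-0.5, -0.3, 0.4]
opening: 0.002
```

>>> drive_tool --increments '[[[0,0,0.04],[0,0,0]],[[0,0,0.04],[0,0,0]],[[0,0,0],[0,0,0]]]'

```text
t: 15.6
eef_pos: [441.7, 361.1, 78.1]
tcp_rot: [-3.141, 0.0, 0.976]
ft_force: [0.1, -0.3, 0.2]
opening: 0.003
```

```bash
python3 -c "
from h import *
st();p=pic('wrist')
cv2.imwrite('pics/w8.png',cv2.resize(p['pixels'][190:270,220:340],None,fx=6.5,fy=6.5,interpolation=2))
p=pic('scene');u,v=proj(p,env.state()['eef_pos']).astype(int)
cv2.imwrite('pics/s5.png',cv2.resize(p['pixels'][v-40:v+40,u-50:u+50],None,fx=7,fy=7,interpolation=2))"
```

```text
t 15.6 pos [441.7 361.1  78.1] rpy [-3.141  0.     0.976] F [ 0.1 -0.3  0.2] open 0.003 q [0.57 0.55 1.81 0.   0.78 1.16]
```

View pics/w8.png

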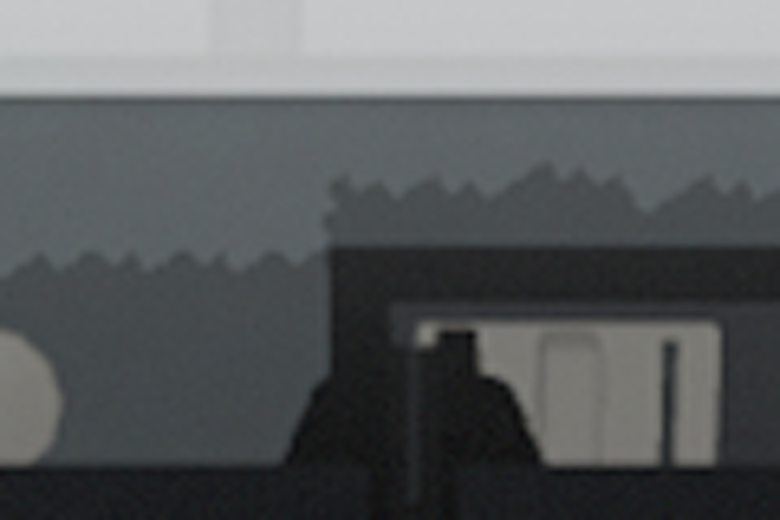

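View pics/s5.png

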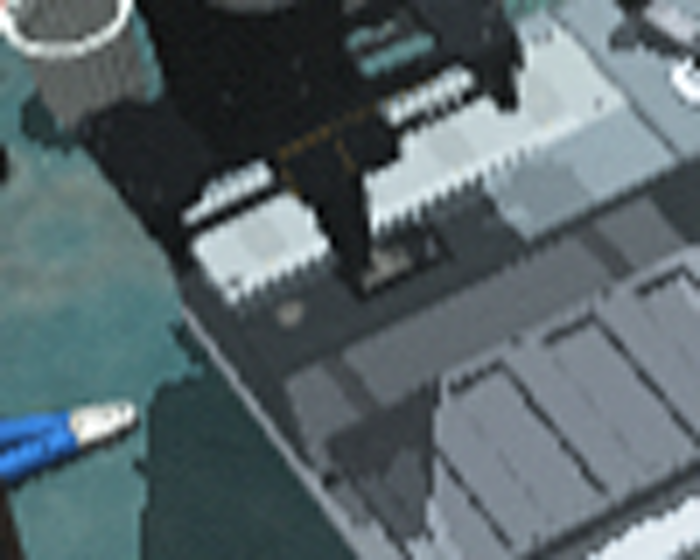

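Run:
```python
import cv2
a=cv2.imread('pics/scene0.png')
cv2.imwrite('pics/c5.png',cv2.resize(a[170:230,120:200],None,fx=9,fy=9,interpolation=2))
a=cv2.imread('pics/top0.png')
cv2.imwrite('pics/c6.png',cv2.resize(a[215:265,135:195],None,fx=11,fy=11,interpolation=2))
```

```text
(no output)
```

View pics/c5.png

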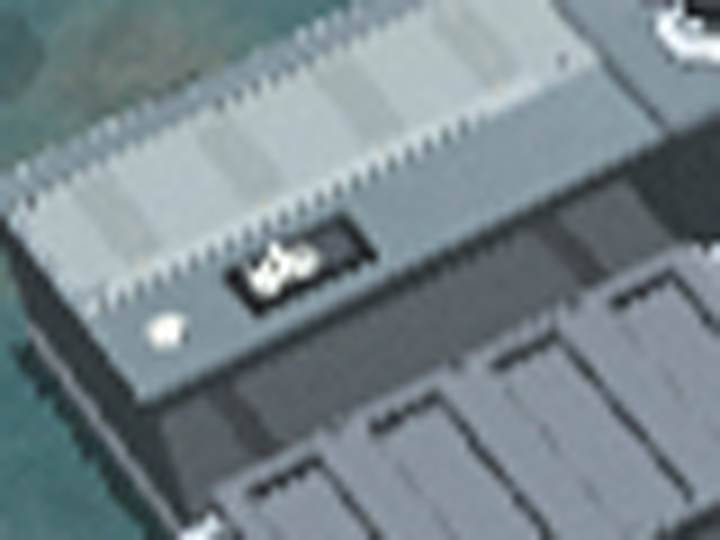

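View pics/c6.png

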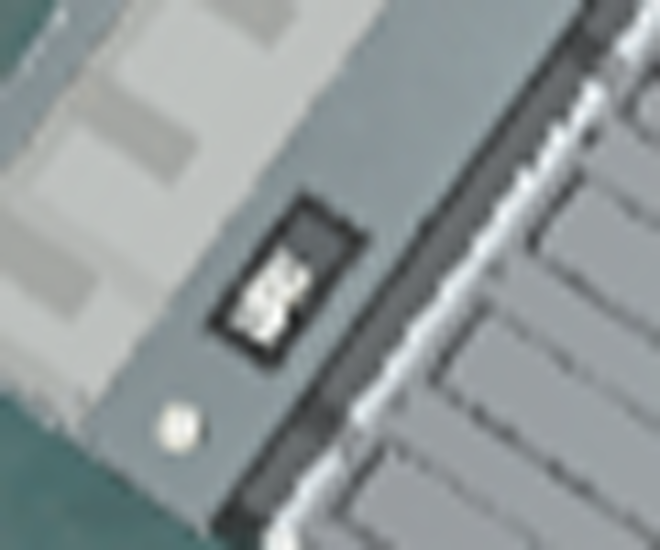

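Run:
```python
from h import *
from scipy.optimize import least_squares
ps={n:pic(n) for n in('scene','top','wrist')}
s=env.state(); 
def T(pos,rpy):
    M=np.eye(4);M[:3,:3]=R.from_euler('xyz',rpy).as_matrix();M[:3,3]=pos;return M
K=np.array(ps['wrist']['world_to_cam'])@T(s['eef_pos'],s['tcp_rot'])
def wr(pos,rpy):
    p=dict(ps['wrist']);p['world_to_cam']=K@np.linalg.inv(T(pos,rpy));return p
w1=wr([429,259,328],[np.pi,0,.944]); w2=wr([431.4,367.4,141],[np.pi,0,.976]); w8=wr([441.7,361.1,78.1],[np.pi,0,.976]); w5=wr([441.6,361.3,90.5],[np.pi,0,.976])
def tri(obs):
    f=least_squares(lambda x:np.concatenate([proj(p,x)-q for p,q in obs]),[400,370,80.]); return f.x.round(1),f.fun.round(1)
L=[(ps['scene'],(138.4,206.8)),(ps['top'],(151.4,253.9)),(w1,(206.5,94.2)),(w2,(251,217.5))]
print('all',tri(L)); print('fixed',tri(L[:2])); print('wrist',tri(L[2:]))
# ridge top middle w5 & bezel upper-left corner outer in w5/w8: 
print('bez w5,w8',tri([(w5,(220+340/6.5,190+203/6.5)),(w8,(220+332/6.5,190+247/6.5))]))
print('bezel UL at w1', tri([(w1,(220+122/10,70+118/10)),(w5,(220+340/6.5,190+203/6.5)),(w8,(220+332/6.5,190+247/6.5))]))
```

```text
all (array([412.5, 380. ,  86.9]), array([-0.8, -0.6, -0.6, -0.5,  1. ,  0.8, -0.5, -0.2]))
fixed (array([411.4, 377.4,  86.2]), array([-0.2, -0. ,  0.2, -0.1]))
wrist (array([413.3, 380.5,  90.9]), array([ 0.6, -0.2, -0.4,  0.1]))
bez w5,w8 (array([444.5, 376.4,  94.8]), array([-0.1, -0. ,  0.1,  0. ]))
bezel UL at w1 (array([443.2, 374.8,  88.1]), array([-0.1,  0. , -0.1,  0.1,  0.1, -0.1]))
```

>>> drive_tool --increments '[[[0,0,0.05],[0,0,0]],[[0,0,0.05],[0,0,0]],[[0,0,0],[0,0,0]]]'

```text
t: 16.1
eef_pos: [441.6, 361.1, 75.0]
tcp_rot: [-3.141, 0.0, 0.976]
ft_force: [0.4, -0.1, 0.3]
opening: 0.008
```

>>> drive_tool --increments '[[[0,0,0.04],[0,0,0]],[[0,0,0],[0,0,0]]]'

```text
t: 16.27
eef_pos: [441.7, 361.1, 73.9]
tcp_rot: [-3.142, 0.0, 0.976]
ft_force: [0.3, 1.4, 0.3]
opening: 0.003
```

>>> drive_tool --increments '[[[0,0,0.04],[0,0,0]],[[0,0,0],[0,0,0]]]'

```text
t: 16.43
eef_pos: [441.7, 361.1, 72.8]
tcp_rot: [-3.141, 0.0, 0.976]
ft_force: [-0.3, 0.2, -0.6]
opening: 0.006
```

```bash
python3 -c "
from h import *
st();p=pic('wrist')
cv2.imwrite('pics/w9.png',cv2.resize(p['pixels'][190:270,220:340],None,fx=6.5,fy=6.5,interpolation=2))
"
```

```text
t 16.43 pos [441.7 361.1  72.8] rpy [-3.141  0.     0.976] F [-0.3  0.2 -0.6] open 0.006 q [0.57 0.56 1.81 0.   0.77 1.16]
```

View pics/w9.png

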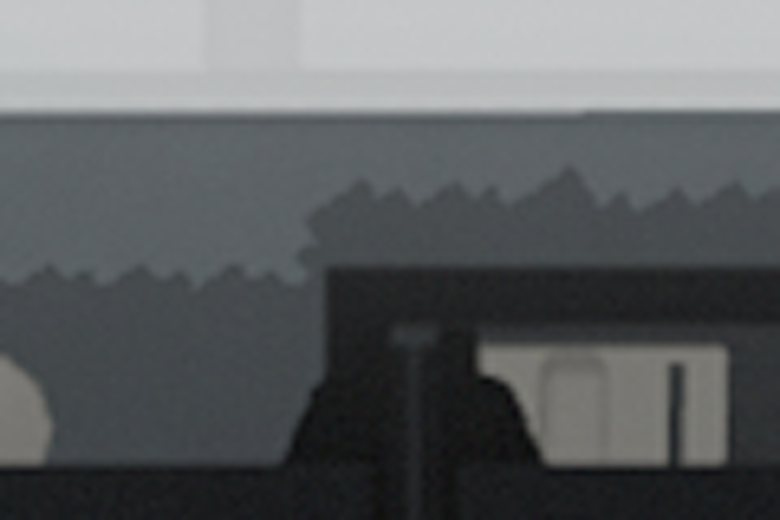

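>>> drive_tool --increments '[[[0,0,0.04],[0,0,0]],[[0,0,0.03],[0,0,0]],[[0,0,0],[0,0,0]]]'

```text
t: 16.73
eef_pos: [441.7, 361.1, 70.7]
tcp_rot: [-3.141, 0.0, 0.976]
ft_force: [0.3, -0.1, 0.5]
opening: 0.005
```

>>> drive_tool --increments '[[[0,0.1,0],[0,0,0]],[[0,0.1,0],[0,0,0]],[[0,0,0],[0,0,0]]]'

```text
t: 16.98
eef_pos: [447.3, 357.6, 71.0]
tcp_rot: [3.141, -0.0, 0.975]
ft_force: [0.1, -0.6, 2.0]
opening: 0.0
```

>>> drive_tool --increments '[[[0,0.1,0],[0,0,0]],[[0,0.1,0],[0,0,0]],[[0,0,0],[0,0,0]]]'

```text
t: 17.23
eef_pos: [452.2, 354.3, 71.1]
tcp_rot: [3.141, -0.001, 0.976]
ft_force: [-0.2, -0.4, 3.9]
opening: 0.005
```

```bash
python3 -c "
from h import *
st();p=pic('wrist')
cv2.imwrite('pics/w10.png',cv2.resize(p['pixels'][190:270,220:340],None,fx=6.5,fy=6.5,interpolation=2))
"
```

```text
t 17.23 pos [452.2 354.3  71.1] rpy [ 3.141e+00 -1.000e-03  9.760e-01] F [-0.2 -0.4  3.9] open 0.005 q [0.55 0.57 1.8  0.   0.77 1.14]
```

View pics/w10.png

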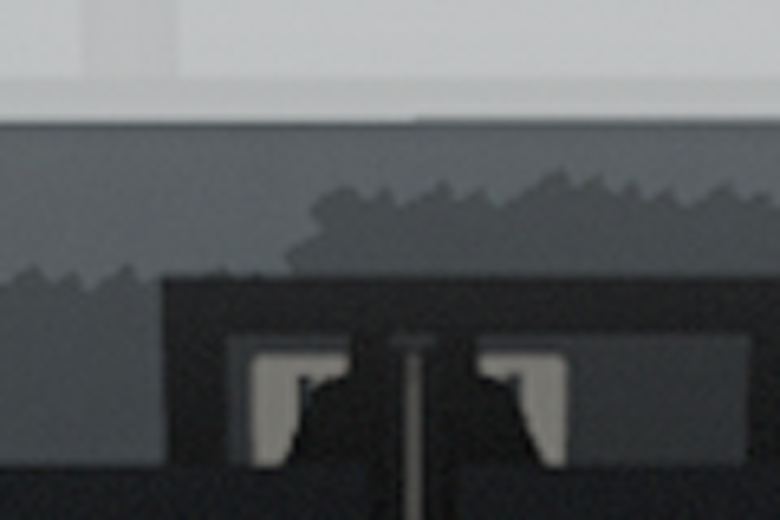

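>>> drive_tool --increments '[[[0,-0.25,-0.03],[0,0,0]],[[0,-0.15,0],[0,0,0]],[[0,0,0.06],[0,0,0]],[[0,0,0.06],[0,0,0]],[[0,0,0.05],[0,0,0]]]'

```text
t: 17.7
eef_pos: [441.6, 361.2, 66.3]
tcp_rot: [-3.142, 0.0, 0.976]
ft_force: [-0.6, 0.3, 0.2]
opening: 0.005
```

>>> drive_tool --increments '[[[0,0,0],[0,0,0]]]'

```text
t: 17.78
eef_pos: [441.6, 361.1, 66.1]
tcp_rot: [-3.141, 0.001, 0.976]
ft_force: [0.3, -0.1, 0.1]
opening: 0.004
```

>>> drive_tool --increments '[[[0,0.1,0],[0,0,0]],[[0,0.1,0],[0,0,0]],[[0,0.1,0],[0,0,0]]]'

```text
t: 18.03
eef_pos: [449.2, 356.1, 66.6]
tcp_rot: [-3.141, 0.0, 0.976]
ft_force: [-2.6, 2.3, 0.2]
opening: 0.005
```

>>> drive_tool --increments '[[[0,0.1,0],[0,0,0]],[[0,0.1,0],[0,0,0]],[[0,0,0],[0,0,0]]]'

```text
t: 18.28
eef_pos: [455.0, 352.3, 66.7]
tcp_rot: [3.141, -0.0, 0.975]
ft_force: [-0.6, -0.6, 0.7]
opening: 0.004
```

```bash
python3 -c "
from h import *
st();p=pic('wrist')
cv2.imwrite('pics/w11.png',cv2.resize(p['pixels'][190:270,220:340],None,fx=6.5,fy=6.5,interpolation=2))
"
```

```text
t 18.28 pos [455.  352.3  66.7] rpy [ 3.141 -0.     0.975] F [-0.6 -0.6  0.7] open 0.004 q [ 0.54  0.57  1.8  -0.    0.76  1.14]
```

View pics/w11.png

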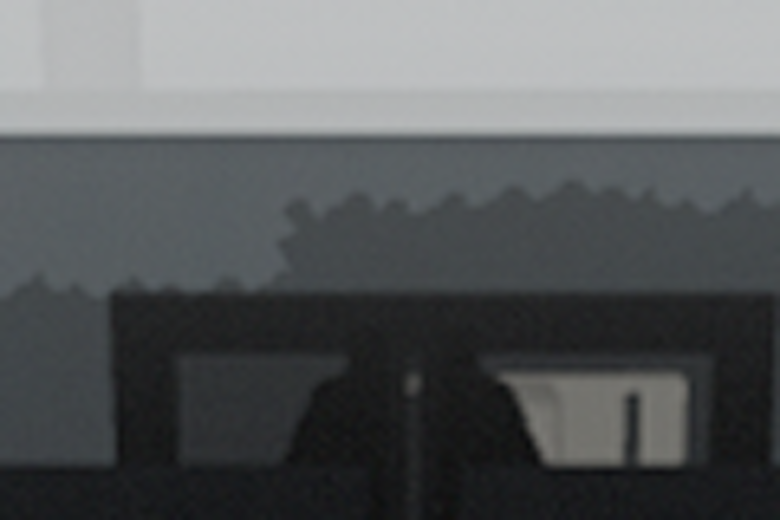

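>>> drive_tool --increments '[[[0,0,-0.6],[0,0,0]],[[0,0,-1],[0,0,0]],[[0,0,-1],[0,0,0]],[[0,0,-1],[0,0,0]]]' --jaw 0.1

```text
t: 18.67
eef_pos: [454.0, 352.6, 175.9]
tcp_rot: [-3.141, 0.0, 0.976]
ft_force: [0.5, 1.1, -0.4]
opening: 0.233
```

```bash
cat > blk.py <<'E'
from h import *
import sys
cam=sys.argv[1]; zt=float(sys.argv[2]) if len(sys.argv)>2 else 10
p=pic(cam,'blk.png'); a=p['pixels']; hsv=cv2.cvtColor(a,cv2.COLOR_BGR2HSV)
m=((hsv[...,1]>12)&(hsv[...,1]<90)&(hsv[...,0]>10)&(hsv[...,0]<35)&(hsv[...,2]>120)).astype(np.uint8)
for d in env.tip_of('block_0',p):
    u,v=proj(p,np.array(d['point'])+[0,0,zt]); 
    w=14 if cam!='wrist' else 110
    x0,y0=max(int(u)-w,0),max(int(v)-w,0); sub=a[y0:int(v)+w,x0:int(u)+w].astype(int)
    b,g,r=sub[...,0],sub[...,1],sub[...,2]
    cream=((r-b>12)&(r-b<90)&(r>110)&(r>=g)).astype(np.uint8); yel=((r-b>110)&(r>120)).astype(np.uint8)
    kind='yellow' if yel.sum()>cream.sum() else 'cream'
    mk=cv2.morphologyEx(cream,cv2.MORPH_CLOSE,np.ones((5,5),np.uint8))
    n,lab,stt,cen=cv2.connectedComponentsWithStats(mk)
    out=''
    if kind=='cream' and n>1:
        k=1+np.argmax(stt[1:,4]); ys,xs=np.where(lab==k); pts=np.array([ray(p,x+x0,y+y0,zt)[:2] for x,y in zip(xs,ys)])
        (c,wh,an)=cv2.minAreaRect(pts.astype(np.float32)); 
        mu=pts.mean(0);U,S,V=np.linalg.svd(pts-mu,full_matrices=False); L=V[0]; out='c %s mean %s size %s longdir %.3f'%(np.round(c,1),mu.round(1),np.round(wh,0),np.arctan(L[1]/L[0]) if abs(L[0])>1e-9 else 1.571)
    print(np.round(d['point'],0),round(d['score'],2),proj(p,d['point']).round(),kind,out)
E
python3 blk.py top
```

```text
[ 430. -345.   -2.] 0.69 [368. 252.] cream c [ 427.4 -341.8] mean [ 427.4 -341.7] size [17. 94.] longdir -1.480
[ 410. -213.   -1.] 0.69 [330. 257.] cream c [ 405.6 -213.5] mean [ 405.6 -214.3] size [86. 17.] longdir 1.359
[ 577. -368.    1.] 0.49 [374. 210.] cream c [ 573.3 -373.6] mean [ 573.3 -374.3] size [20. 91.] longdir -1.010
[ 369. -456.   -2.] 0.48 [400. 270.] yellow 
[ 536. -251.   -0.] 0.43 [341. 221.] yellow
```

```bash
python3 -c "
from h import *
plan((407,-214,130),1.359,n=20)"
```

```text
at [455.9 353.8 179.3] yaw 0.976 rows 20
[[[-0.83,0.46,0.08],[0.0,-0.0,-0.24]],[[-0.84,0.45,0.08],[0.0,-0.0,-0.24]],[[-0.85,0.43,0.08],[0.0,-0.0,-0.24]],[[-0.86,0.41,0.08],[0.0,-0.0,-0.24]],[[-0.86,0.4,0.08],[0.0,-0.0,-0.24]]]
[[[-0.87,0.38,0.08],[0.0,-0.0,-0.24]],[[-0.88,0.36,0.08],[0.0,-0.0,-0.24]],[[-0.88,0.35,0.08],[0.0,-0.0,-0.24]],[[-0.89,0.33,0.08],[0.0,-0.0,-0.24]],[[-0.9,0.31,0.08],[0.0,-0.0,-0.24]]]
[[[-0.9,0.3,0.08],[0.0,-0.0,-0.24]],[[-0.91,0.28,0.08],[0.0,-0.0,-0.24]],[[-0.91,0.26,0.08],[0.0,-0.0,-0.24]],[[-0.92,0.24,0.08],[0.0,-0.0,-0.24]],[[-0.92,0.23,0.08],[0.0,-0.0,-0.24]]]
[[[-0.93,0.21,0.08],[0.0,-0.0,-0.24]],[[-0.93,0.19,0.08],[0.0,-0.0,-0.24]],[[-0.93,0.17,0.08],[0.0,-0.0,-0.24]],[[-0.94,0.16,0.08],[0.0,-0.0,-0.24]],[[-0.94,0.14,0.08],[0.0,-0.0,-0.24]]]
```

>>> drive_tool --increments '[[[-0.83,0.46,0.08],[0,0,-0.24]],[[-0.84,0.45,0.08],[0,0,-0.24]],[[-0.85,0.43,0.08],[0,0,-0.24]],[[-0.86,0.41,0.08],[0,0,-0.24]],[[-0.86,0.4,0.08],[0,0,-0.24]]]'

```text
t: 19.18
eef_pos: [441.1, 209.3, 162.0]
tcp_rot: [-3.141, 0.0, 1.073]
ft_force: [0.7, 1.3, -0.7]
opening: 0.548
```

>>> drive_tool --increments '[[[-0.87,0.38,0.08],[0,0,-0.24]],[[-0.88,0.36,0.08],[0,0,-0.24]],[[-0.88,0.35,0.08],[0,0,-0.24]],[[-0.89,0.33,0.08],[0,0,-0.24]],[[-0.9,0.31,0.08],[0,0,-0.24]]]'

```text
t: 19.6
eef_pos: [428.8, 67.4, 150.2]
tcp_rot: [-3.141, 0.0, 1.169]
ft_force: [0.3, -0.2, -0.2]
opening: 0.549
```

>>> drive_tool --increments '[[[-0.9,0.3,0.08],[0,0,-0.24]],[[-0.91,0.28,0.08],[0,0,-0.24]],[[-0.91,0.26,0.08],[0,0,-0.24]],[[-0.92,0.24,0.08],[0,0,-0.24]],[[-0.92,0.23,0.08],[0,0,-0.24]]]'

```text
t: 20.02
eef_pos: [416.6, -74.5, 138.2]
tcp_rot: [-3.141, -0.0, 1.265]
ft_force: [1.4, 0.9, 0.7]
opening: 0.556
```

>>> drive_tool --increments '[[[-0.93,0.21,0.08],[0,0,-0.24]],[[-0.93,0.19,0.08],[0,0,-0.24]],[[-0.93,0.17,0.08],[0,0,-0.24]],[[-0.94,0.16,0.08],[0,0,-0.24]],[[-0.94,0.14,0.08],[0,0,-0.24]]]'

```text
t: 20.43
eef_pos: [404.6, -216.6, 126.1]
tcp_rot: [-3.141, -0.0, 1.361]
ft_force: [-0.1, -0.0, -0.0]
opening: 0.548
```

```bash
python3 -c "
from h import *
st()"; python3 blk.py wrist 15; cp pics/blk.png pics/b1.png
```

```text
t 20.43 pos [ 404.6 -216.6  126.1] rpy [-3.141 -0.     1.361] F [-0.1 -0.  -0. ] open 0.548 q [-0.64  0.35  2.03  0.    0.77 -0.43]
[ 409. -215.   -3.] 0.76 [288. 192.] cream c [ 407.  -211.8] mean [ 407.6 -208.4] size [88. 19.] longdir 1.355
[ 426. -342.   -0.] 0.73 [333. 316.] cream c [ 421.7 -364.5] mean [ 430.2 -367.6] size [39. 59.] longdir -1.532
```

View pics/b1.png

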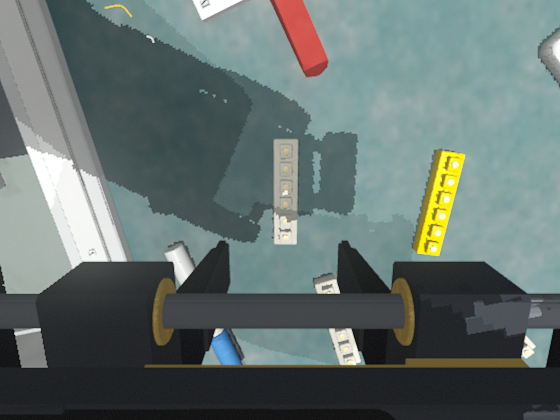

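```bash
python3 -c "
from h import *
p=pic('wrist');s=env.state();T=R.from_euler('xyz',s['tcp_rot'])
for n,q in dict(pen_top=(175,245),pen2=(192,255),blkB=(325,277),blkBe=(316,280)).items():
  w=ray(p,*q,8);print(n,w.round(),T.inv().apply(w-[407.3,-212.5,8]).round())
plan((407.3,-212.5,30),1.357,n=4)"
```

```text
pen_top [ 302. -240.    8.] [-50. -97.   0.]
pen2 [ 314. -253.    8.] [-59. -83.   0.]
blkB [ 426. -298.    8.] [-80.  36.  -0.]
blkBe [ 417. -300.    8.] [-83.  28.  -0.]
at [ 404.7 -216.4  125.9] yaw 1.357 rows 4
[[[0.04,0.02,0.8],[-0.0,-0.0,-0.0]],[[0.04,0.02,0.8],[-0.0,-0.0,-0.0]],[[0.04,0.01,0.8],[-0.0,-0.0,-0.0]],[[0.04,0.01,0.8],[-0.0,-0.0,-0.0]]]
```

>>> drive_tool --increments '[[[0.04,0.02,0.8],[0,0,0]],[[0.04,0.02,0.8],[0,0,0]],[[0.04,0.01,0.8],[0,0,0]],[[0.04,0.01,0.8],[0,0,0]],[[0,0,0.6],[0,0,0]]]'

```text
t: 21.0
eef_pos: [407.5, -209.3, 11.1]
tcp_rot: [-3.14, -0.001, 1.36]
ft_force: [0.6, -0.3, 0.0]
opening: 0.551
```

>>> drive_tool --increments '[[[0,0,0.5],[0,0,0]],[[0,0,0.3],[0,0,0]],[[0,0,0],[0,0,0]]]'

```text
t: 21.25
eef_pos: [407.4, -209.6, -12.7]
tcp_rot: [-3.139, -0.001, 1.36]
ft_force: [-0.6, -0.2, -0.3]
opening: 0.55
```

```bash
python3 -c "
from h import *
st();p=pic('wrist','b2.png');plan((407.3,-212.5,-19),1.357)"
```

```text
t 21.25 pos [ 407.4 -209.6  -12.7] rpy [-3.139e+00 -1.000e-03  1.360e+00] F [-0.6 -0.2 -0.3] open 0.55 q [-0.62  0.61  2.14  0.    0.4  -0.41]
at [ 407.7 -210.   -11.8] yaw 1.36 rows 1
[[[-0.08,0.0,0.24],[-0.02,-0.01,0.04]]]
```

View pics/b2.png

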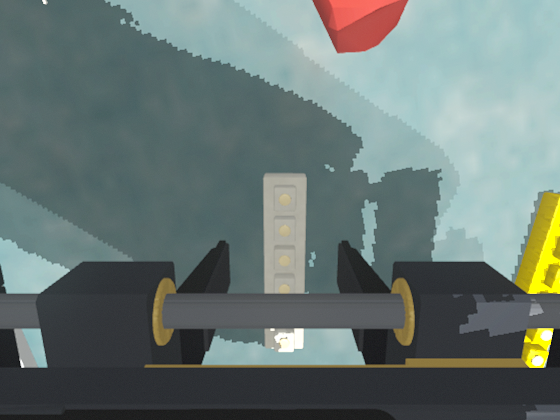

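>>> drive_tool --increments '[[[-0.08,0,0.24],[0,0,0]],[[0,0,0],[0,0,0]]]'

```text
t: 21.47
eef_pos: [407.7, -213.5, -18.6]
tcp_rot: [3.141, 0.0, 1.36]
ft_force: [0.6, 0.3, 0.4]
opening: 0.549
```

>>> drive_tool --increments '[[[0,0,0],[0,0,0]],[[0,0,0],[0,0,0]],[[0,0,0],[0,0,0]],[[0,0,0],[0,0,0]],[[0,0,0],[0,0,0]]]' --jaw -1

```text
t: 21.88
eef_pos: [407.6, -213.3, -18.4]
tcp_rot: [3.141, 0.0, 1.36]
ft_force: [-0.0, -0.5, 0.5]
opening: 0.259
```

>>> drive_tool --increments '[[[0,0,0],[0,0,0]],[[0,0,0],[0,0,0]],[[0,0,0],[0,0,0]]]'

```text
t: 22.13
eef_pos: [407.5, -213.3, -18.5]
tcp_rot: [3.141, 0.0, 1.36]
ft_force: [-0.1, -0.4, 3.8]
opening: 0.207
```

>>> drive_tool --increments '[[[0,0,-0.3],[0,0,0]],[[0,0,-0.7],[0,0,0]],[[0,0,-1],[0,0,0]],[[0,0,-1],[0,0,0]],[[0,0,-1],[0,0,0]]]'

```text
t: 22.55
eef_pos: [407.0, -212.9, 103.2]
tcp_rot: [-3.141, -0.0, 1.36]
ft_force: [1.0, 0.5, -1.8]
opening: 0.207
```

```bash
python3 -c "
from h import *
st();p=pic('wrist','b3.png')"
```

```text
t 22.55 pos [ 407.  -212.9  103.2] rpy [-3.141 -0.     1.36 ] F [ 1.   0.5 -1.8] open 0.207 q [-0.63  0.39  2.05  0.    0.71 -0.42]
```

View pics/b3.png

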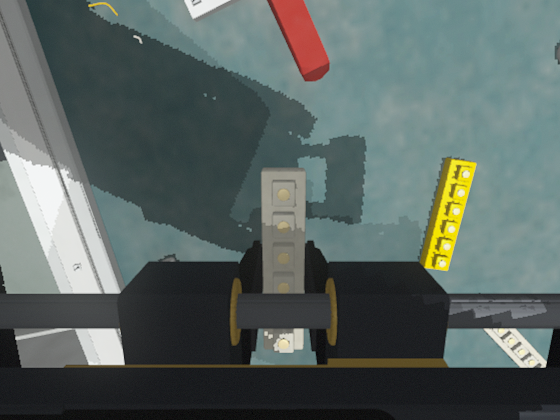

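```bash
python3 -c "
from h import *
plan((496,213.4,110),.974,n=17)"
```

```text
at [ 408.9 -214.1  107.9] yaw 1.36 rows 17
[[[0.86,-0.01,-0.01],[0.0,0.0,0.28]],[[0.85,-0.03,-0.01],[0.0,0.0,0.28]],[[0.85,-0.05,-0.01],[0.0,0.0,0.28]],[[0.85,-0.07,-0.01],[0.0,0.0,0.28]],[[0.85,-0.09,-0.01],[0.0,0.0,0.28]]]
[[[0.85,-0.11,-0.01],[0.0,0.0,0.28]],[[0.85,-0.12,-0.01],[0.0,0.0,0.28]],[[0.84,-0.14,-0.01],[0.0,0.0,0.28]],[[0.84,-0.16,-0.01],[0.0,0.0,0.28]],[[0.84,-0.18,-0.01],[0.0,0.0,0.28]]]
[[[0.83,-0.2,-0.01],[0.0,0.0,0.28]],[[0.83,-0.22,-0.01],[0.0,0.0,0.28]],[[0.82,-0.24,-0.0],[0.0,0.0,0.28]],[[0.82,-0.26,-0.0],[0.0,0.0,0.28]],[[0.81,-0.28,-0.0],[0.0,0.0,0.28]]]
[[[0.8,-0.29,-0.0],[0.0,0.0,0.28]],[[0.8,-0.31,-0.0],[0.0,0.0,0.28]]]
```

>>> drive_tool --increments '[[[0.86,-0.01,-0.05],[0,0,0.28]],[[0.85,-0.03,-0.05],[0,0,0.28]],[[0.85,-0.05,0],[0,0,0.28]],[[0.85,-0.07,0],[0,0,0.28]],[[0.85,-0.09,0],[0,0,0.28]]]'

```text
t: 23.02
eef_pos: [432.5, -86.4, 104.9]
tcp_rot: [3.141, -0.0, 1.246]
ft_force: [1.5, 0.1, -0.7]
opening: 0.211
```

>>> drive_tool --increments '[[[0.85,-0.11,0],[0,0,0.28]],[[0.85,-0.12,0],[0,0,0.28]],[[0.84,-0.14,0],[0,0,0.28]],[[0.84,-0.16,0],[0,0,0.28]],[[0.84,-0.18,0],[0,0,0.28]]]'

```text
t: 23.43
eef_pos: [458.1, 39.5, 104.8]
tcp_rot: [3.142, -0.0, 1.135]
ft_force: [0.7, 0.4, -1.3]
opening: 0.204
```

>>> drive_tool --increments '[[[0.83,-0.2,0],[0,0,0.28]],[[0.83,-0.22,0],[0,0,0.28]],[[0.82,-0.24,0],[0,0,0.28]],[[0.82,-0.26,0],[0,0,0.28]],[[0.81,-0.28,0],[0,0,0.28]]]'

```text
t: 23.85
eef_pos: [483.1, 165.6, 104.8]
tcp_rot: [3.142, -0.0, 1.023]
ft_force: [0.1, -0.2, -0.6]
opening: 0.204
```

>>> drive_tool --increments '[[[0.8,-0.29,0],[0,0,0.28]],[[0.8,-0.31,0],[0,0,0.28]],[[0,0,0],[0,0,0]],[[0,0,0],[0,0,0]]]'

```text
t: 24.18
eef_pos: [493.0, 215.4, 104.5]
tcp_rot: [-3.141, 0.0, 0.981]
ft_force: [0.1, 0.0, 0.2]
opening: 0.202
```

```bash
python3 -c "
from h import *
st();p=pic('wrist','b4.png')
T=np.array([434,255.5]);y=.974
for i in range(4):
  for dx in(-50,50):
    for dy in (-14,14):
      l=np.array([dx,-75+50*i+dy]);w=T+[np.cos(y)*l[0]-np.sin(y)*l[1],np.sin(y)*l[0]+np.cos(y)*l[1]];print(i,l,proj(p,[*w,40]).round(1))
a=p['pixels'].copy()
cv2.imwrite('pics/b4z.png',cv2.resize(a[60:260,160:460],None,fx=2.6,fy=2.6,interpolation=2))"
```

```text
t 24.18 pos [493.  215.4 104.5] rpy [-3.141  0.     0.981] F [0.1 0.  0.2] open 0.202 q [0.29 0.48 1.86 0.   0.8  0.88]
0 [-50 -89] [306.5 277.7]
0 [-50 -61] [269.1 277.4]
0 [ 50 -89] [310.  142.6]
0 [ 50 -61] [268.9 142.3]
1 [-50 -39] [239.8 277.2]
1 [-50 -11] [202.4 276.9]
1 [ 50 -39] [236.7 142. ]
1 [ 50 -11] [195.6 141.7]
2 [-50  11] [173.  276.7]
2 [-50  39] [135.6 276.4]
2 [50 11] [163.3 141.4]
2 [50 39] [122.3 141. ]
3 [-50  61] [106.2 276.2]
3 [-50  89] [ 68.8 275.9]
3 [50 61] [ 90.  140.8]
3 [50 89] [ 48.8 140.4]
```

View pics/b4z.png

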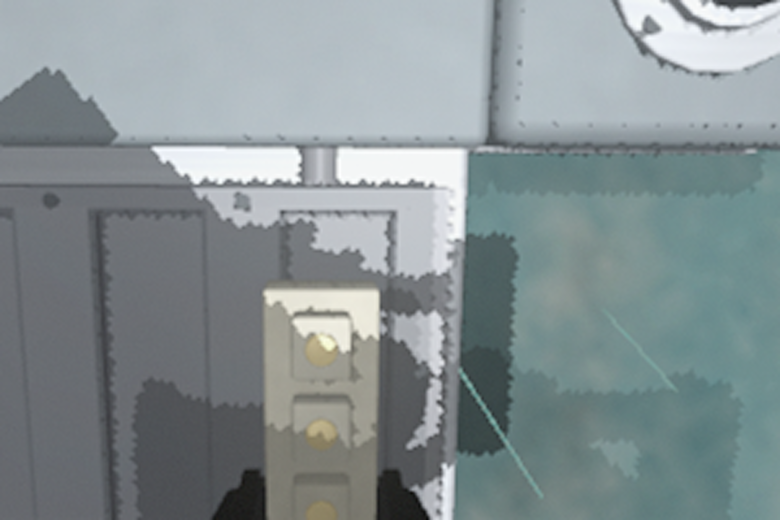

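View pics/b4.png

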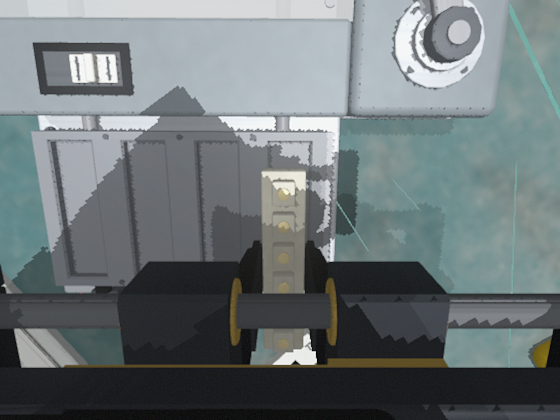

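```bash
python3 -c "
from h import *
plan((496.7,212.5,35),.974,n=4)"
```

```text
at [492.9 214.5 104.4] yaw 0.98 rows 4
[[[0.0,0.04,0.58],[-0.0,0.0,0.02]],[[0.0,0.04,0.58],[-0.0,0.0,0.02]],[[0.0,0.04,0.58],[-0.0,0.0,0.02]],[[0.0,0.04,0.58],[-0.0,0.0,0.02]]]
```

>>> drive_tool --increments '[[[0,0.04,0.58],[0,0,0.02]],[[0,0.04,0.58],[0,0,0.02]],[[0,0.04,0.58],[0,0,0.02]],[[0,0.04,0.58],[0,0,0.02]],[[0,0,0],[0,0,0]]]'

```text
t: 24.65
eef_pos: [496.0, 210.2, 32.6]
tcp_rot: [-3.139, 0.003, 0.971]
ft_force: [-0.9, 0.5, -1.2]
opening: 0.204
```

```bash
python3 -c "
from h import *
st();p=pic('wrist')
cv2.imwrite('pics/b5z.png',cv2.resize(p['pixels'][60:260,160:460],None,fx=2.6,fy=2.6,interpolation=2))
plan((496.7,212.5,18.5),.974,n=2)"
```

```text
t 24.65 pos [496.  210.2  32.6] rpy [-3.139e+00  3.000e-03  9.710e-01] F [-0.9  0.5 -1.2] open 0.204 q [ 0.28  0.59  1.91 -0.    0.64  0.88]
at [496.5 210.6  34. ] yaw 0.972 rows 2
[[[0.03,-0.01,0.26],[-0.01,0.01,-0.02]],[[0.03,-0.02,0.26],[-0.01,0.01,-0.02]]]
```

View pics/b5z.png

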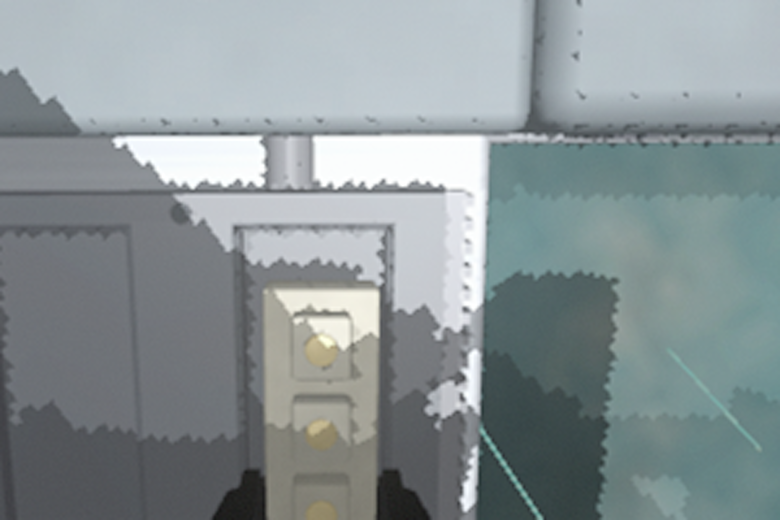

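>>> drive_tool --increments '[[[0.03,-0.04,0.26],[0,0,-0.02]],[[0.03,-0.02,0.24],[0,0,-0.01]],[[0,0,0],[0,0,0]],[[0,0,0],[0,0,0]]]'

```text
t: 25.03
eef_pos: [496.8, 214.4, 20.0]
tcp_rot: [-3.142, -0.0, 0.975]
ft_force: [0.1, 0.2, -1.3]
opening: 0.207
```

```bash
python3 -c "
from h import *
st();p=pic('wrist')
cv2.imwrite('pics/b6z.png',cv2.resize(p['pixels'][60:260,160:460],None,fx=2.6,fy=2.6,interpolation=2))"
```

```text
t 25.03 pos [496.8 214.4  20. ] rpy [-3.142 -0.     0.975] F [ 0.1  0.2 -1.3] open 0.207 q [0.29 0.61 1.92 0.   0.61 0.88]
```

View pics/b6z.png

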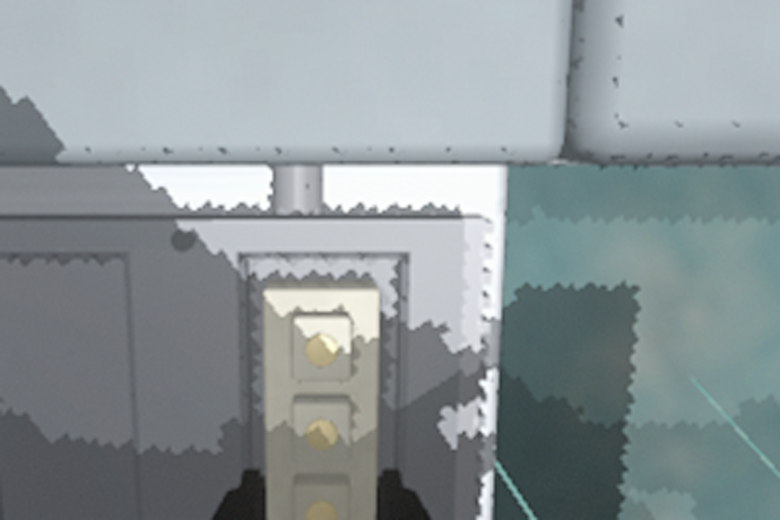

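>>> drive_tool --increments '[[[0,0.01,0.06],[0,0,0]],[[0,0,0],[0,0,0]]]'

```text
t: 25.25
eef_pos: [497.2, 214.2, 18.2]
tcp_rot: [3.141, -0.0, 0.975]
ft_force: [-0.6, 0.7, -0.5]
opening: 0.206
```

>>> drive_tool --increments '[[[0,0,0],[0,0,0]],[[0,0,0],[0,0,0]],[[0,0,0],[0,0,0]],[[0,0,0],[0,0,0]]]' --jaw -0.2

```text
t: 25.58
eef_pos: [497.2, 214.2, 18.1]
tcp_rot: [3.142, -0.0, 0.975]
ft_force: [1.0, -0.6, -0.2]
opening: 0.383
```

>>> drive_tool --increments '[[[0,0,-0.5],[0,0,0]],[[0,0,-1],[0,0,0]],[[0,0,-1],[0,0,0]],[[-0.5,0,-0.5],[0,0,0]]]'

```text
t: 25.92
eef_pos: [490.6, 203.0, 111.0]
tcp_rot: [3.139, -0.004, 0.976]
ft_force: [-0.5, -0.3, 0.0]
opening: 0.4
```

```bash
python3 -c "
from h import *
st();p=pic('wrist')
cv2.imwrite('pics/b7z.png',cv2.resize(p['pixels'][60:260,160:460],None,fx=2.6,fy=2.6,interpolation=2))"
```

```text
t 25.92 pos [490.6 203.  111. ] rpy [ 3.139 -0.004  0.976] F [-0.5 -0.3  0. ] open 0.4 q [0.27 0.46 1.88 0.   0.8  0.86]
```

View pics/b7z.png

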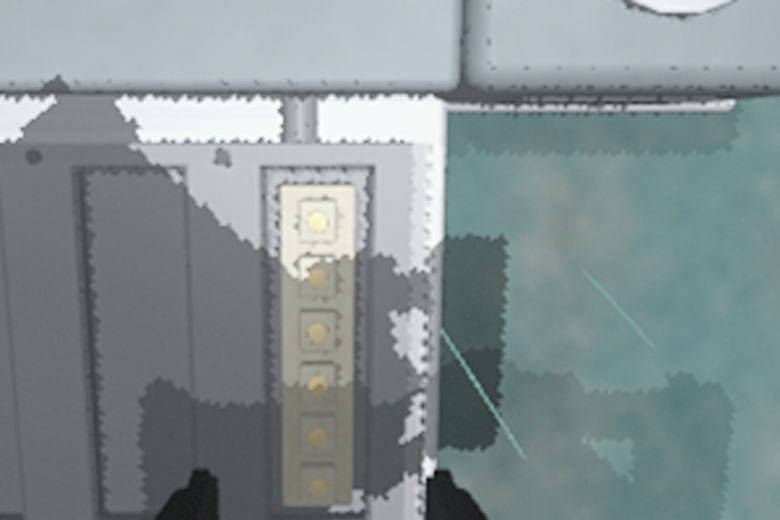

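```bash
python3 blk.py top; python3 -c "
from h import *
plan((428,-343,110),1.66,n=19)"
```

```text
[ 533. -253.    1.] 0.73 [341. 222.] yellow 
[ 427. -342.   -4.] 0.64 [367. 253.] cream c [ 427.6 -343.5] mean [ 427.6 -343.4] size [17. 84.] longdir -1.482
[ 573. -368.    2.] 0.52 [374. 211.] cream c [ 572.7 -373.9] mean [ 573.1 -374. ] size [20. 91.] longdir -1.007
[ 370. -454.   -2.] 0.43 [400. 270.] yellow 
at [488.9 201.6 108.9] yaw 0.974 rows 19
[[[-0.85,0.45,-0.0],[0.0,-0.0,-0.45]],[[-0.87,0.42,-0.0],[0.0,-0.0,-0.45]],[[-0.88,0.39,-0.0],[0.0,-0.0,-0.45]],[[-0.89,0.35,-0.0],[0.0,-0.0,-0.45]],[[-0.91,0.32,-0.0],[0.0,-0.0,-0.45]]]
[[[-0.92,0.29,-0.0],[0.0,-0.0,-0.45]],[[-0.93,0.26,-0.0],[0.0,-0.0,-0.45]],[[-0.94,0.22,-0.0],[0.0,-0.0,-0.45]],[[-0.94,0.19,-0.0],[0.0,-0.0,-0.45]],[[-0.95,0.15,-0.0],[0.0,-0.0,-0.45]]]
[[[-0.95,0.12,-0.0],[0.0,-0.0,-0.45]],[[-0.96,0.08,-0.0],[0.0,-0.0,-0.45]],[[-0.96,0.05,-0.0],[0.0,-0.0,-0.45]],[[-0.96,0.02,-0.0],[0.0,-0.0,-0.45]],[[-0.96,-0.02,-0.0],[0.0,-0.0,-0.45]]]
[[[-0.96,-0.05,-0.0],[0.0,-0.0,-0.45]],[[-0.96,-0.09,-0.0],[0.0,-0.0,-0.45]],[[-0.95,-0.12,-0.0],[0.0,-0.0,-0.45]],[[-0.95,-0.16,-0.0],[0.0,-0.0,-0.45]]]
```

>>> drive_tool --increments '[[[-0.85,0.45,0],[0,0,-0.45]],[[-0.87,0.42,0],[0,0,-0.45]],[[-0.88,0.39,0],[0,0,-0.45]],[[-0.89,0.35,0],[0,0,-0.45]],[[-0.91,0.32,0],[0,0,-0.45]]]' --jaw 0.1

```text
t: 26.48
eef_pos: [472.3, 57.4, 106.7]
tcp_rot: [-3.14, 0.001, 1.157]
ft_force: [-0.0, 0.0, 0.5]
opening: 0.548
```

>>> drive_tool --increments '[[[-0.92,0.29,0],[0,0,-0.45]],[[-0.93,0.26,0],[0,0,-0.45]],[[-0.94,0.22,0],[0,0,-0.45]],[[-0.94,0.19,0],[0,0,-0.45]],[[-0.95,0.15,0],[0,0,-0.45]]]'

```text
t: 26.9
eef_pos: [456.4, -86.4, 106.8]
tcp_rot: [-3.14, -0.0, 1.337]
ft_force: [-0.0, 0.7, -0.1]
opening: 0.55
```

>>> drive_tool --increments '[[[-0.95,0.12,0],[0,0,-0.45]],[[-0.96,0.08,0],[0,0,-0.45]],[[-0.96,0.05,0],[0,0,-0.45]],[[-0.96,0.02,0],[0,0,-0.45]],[[-0.96,-0.02,0],[0,0,-0.45]]]'

```text
t: 27.32
eef_pos: [440.4, -229.7, 106.7]
tcp_rot: [-3.14, -0.001, 1.517]
ft_force: [1.0, -0.1, -0.0]
opening: 0.548
```

>>> drive_tool --increments '[[[-0.96,-0.05,0],[0,0,-0.45]],[[-0.96,-0.09,0],[0,0,-0.45]],[[-0.95,-0.12,0],[0,0,-0.45]],[[-0.95,-0.16,0],[0,0,-0.45]],[[0,0,0],[0,0,0]]]'

```text
t: 27.73
eef_pos: [427.7, -347.2, 106.4]
tcp_rot: [-3.141, 0.0, 1.658]
ft_force: [-0.4, 1.0, -0.1]
opening: 0.548
```

```bash
python3 blk.py wrist 15; python3 -c "
from h import *
st();pic('wrist','b8.png')"
```

```text
[ 532. -252.    1.] 0.66 [431.  92.] yellow 
[ 426. -343.    1.] 0.57 [282. 196.] cream c [ 426.6 -321.4] mean [ 427.1 -317.9] size [18. 46.] longdir -1.362
[ 570. -371.   -0.] 0.56 [449. 242.] cream c [ 564.5 -359.7] mean [ 563.3 -357.3] size [20. 61.] longdir -0.964
t 27.83 pos [ 427.5 -343.4  106.4] rpy [-3.140e+00 -2.000e-03  1.657e+00] F [-0.1  0.5  0. ] open 0.553 q [-0.8   0.49  1.84  0.    0.82 -0.88]
```

View pics/b8.png

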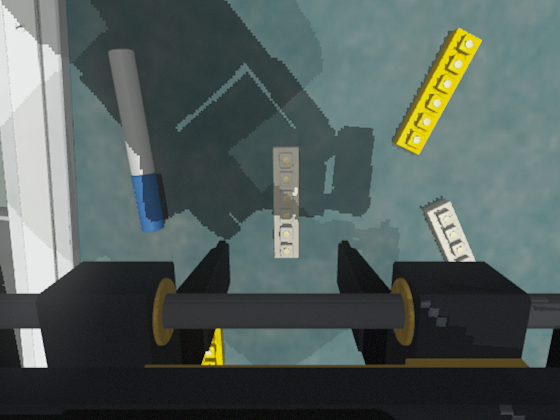

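```bash
python3 -c "
from h import *
p=pic('wrist');a=ray(p,285.5,147,15);b=ray(p,286,258,15);print(a,b,(a+b)/2,np.linalg.norm(a-b),np.arctan2(*(a-b)[1::-1]))
plan((*((a+b)/2)[:2],10),1.657,n=4)"
```

```text
[ 424.74872883 -297.5591281    15.        ] [ 433.1629064  -386.84707697   15.        ] [ 428.95581762 -342.20310253   15.        ] 89.68353358888145 1.66475527836038
at [ 427.8 -342.1  107. ] yaw 1.659 rows 4
[[[-0.0,0.01,0.81],[-0.0,-0.01,0.01]],[[-0.0,0.01,0.81],[-0.0,-0.01,0.01]],[[-0.0,0.01,0.81],[-0.0,-0.01,0.01]],[[-0.0,0.01,0.81],[-0.0,-0.01,0.01]]]
```

>>> drive_tool --increments '[[[0,0.02,0.81],[0,0,0]],[[0,0.02,0.81],[0,0,0]],[[0,0,0.81],[0,0,0]],[[0,0,0.81],[0,0,0]],[[0,0,0.4],[0,0,0]]]'

```text
t: 28.35
eef_pos: [428.7, -340.9, -3.7]
tcp_rot: [-3.14, -0.003, 1.66]
ft_force: [0.0, 0.2, -0.2]
opening: 0.55
```

>>> drive_tool --increments '[[[0,0,0.4],[0,0,0]],[[0,0,0],[0,0,0]],[[0,0,0],[0,0,0]]]'

```text
t: 28.6
eef_pos: [429.2, -341.9, -13.5]
tcp_rot: [-3.141, -0.001, 1.66]
ft_force: [-1.0, 0.7, 0.2]
opening: 0.554
```

```bash
python3 -c "
from h import *
st();plan((429,-342,-18.5),1.659,n=1)"
```

```text
t 28.6 pos [ 429.2 -341.9  -13.5] rpy [-3.141e+00 -1.000e-03  1.660e+00] F [-1.   0.7  0.2] open 0.554 q [-0.79  0.67  1.92  0.    0.55 -0.88]
at [ 429.2 -341.9  -13.5] yaw 1.66 rows 1
[[[-0.0,-0.01,0.17],[-0.01,-0.01,0.01]]]
```

>>> drive_tool --increments '[[[0,0,0.17],[0,0,0]],[[0,0,0],[0,0,0]]]'

```text
t: 28.77
eef_pos: [429.4, -342.8, -18.1]
tcp_rot: [3.141, 0.0, 1.659]
ft_force: [0.5, 0.1, -0.1]
opening: 0.55
```

>>> drive_tool --increments '[[[0,0,0],[0,0,0]],[[0,0,0],[0,0,0]],[[0,0,0],[0,0,0]],[[0,0,0],[0,0,0]],[[0,0,0],[0,0,0]]]' --jaw -1

```text
t: 29.18
eef_pos: [429.2, -343.1, -18.1]
tcp_rot: [3.141, 0.0, 1.659]
ft_force: [-0.3, 0.8, 0.6]
opening: 0.256
```

>>> drive_tool --increments '[[[0,0,0],[0,0,0]],[[0,0,0],[0,0,0]],[[0,0,0],[0,0,0]]]'

```text
t: 29.43
eef_pos: [429.2, -343.1, -18.2]
tcp_rot: [3.141, 0.0, 1.659]
ft_force: [-1.2, 0.1, 2.4]
opening: 0.208
```

>>> drive_tool --increments '[[[0,0,-0.3],[0,0,0]],[[0,0,-0.7],[0,0,0]],[[0,0,-1],[0,0,0]],[[0,0,-1],[0,0,0]],[[0,0,-1],[0,0,0]]]'

```text
t: 29.85
eef_pos: [428.8, -342.8, 103.5]
tcp_rot: [-3.141, -0.0, 1.659]
ft_force: [1.0, -0.6, -0.4]
opening: 0.209
```

```bash
python3 -c "
from h import *
st();p=pic('wrist','b9.png')
plan((455.8,242.3,104),.974,n=21)"
```

```text
t 29.85 pos [ 428.8 -342.8  103.5] rpy [-3.141 -0.     1.659] F [ 1.  -0.6 -0.4] open 0.209 q [-0.79  0.49  1.84  0.    0.81 -0.88]
at [ 430.6 -344.4  108.9] yaw 1.659 rows 21
[[[0.92,0.12,0.0],[0.0,0.0,0.41]],[[0.93,0.09,0.0],[0.0,0.0,0.41]],[[0.93,0.06,0.0],[0.0,0.0,0.41]],[[0.93,0.03,0.0],[0.0,0.0,0.41]],[[0.93,0.0,0.0],[0.0,0.0,0.41]]]
[[[0.93,-0.03,0.0],[0.0,0.0,0.41]],[[0.93,-0.06,0.0],[0.0,0.0,0.41]],[[0.93,-0.09,0.0],[0.0,0.0,0.41]],[[0.92,-0.12,0.0],[0.0,0.0,0.41]],[[0.92,-0.15,0.0],[0.0,0.0,0.41]]]
[[[0.91,-0.18,0.01],[0.0,0.0,0.41]],[[0.91,-0.21,0.01],[0.0,0.0,0.41]],[[0.9,-0.24,0.01],[0.0,0.0,0.41]],[[0.89,-0.27,0.01],[0.0,0.0,0.41]],[[0.88,-0.3,0.01],[0.0,0.0,0.41]]]
[[[0.87,-0.33,0.01],[0.0,0.0,0.41]],[[0.86,-0.36,0.01],[0.0,0.0,0.41]],[[0.85,-0.38,0.01],[0.0,0.0,0.41]],[[0.84,-0.41,0.01],[0.0,0.0,0.41]],[[0.82,-0.44,0.01],[0.0,0.0,0.41]]]
[[[0.81,-0.46,0.01],[0.0,0.0,0.41]]]
```

View pics/b9.png

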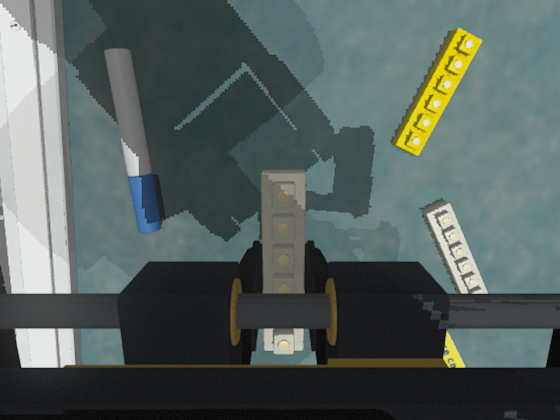

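Block B is held straight. I carry it to nest_1.

>>> drive_tool --increments '[[[0.92,0.12,0],[0,0,0.41]],[[0.93,0.09,0],[0,0,0.41]],[[0.93,0.06,0],[0,0,0.41]],[[0.93,0.03,0],[0,0,0.41]],[[0.93,0,0],[0,0,0.41]]]'

```text
t: 30.32
eef_pos: [434.7, -202.3, 102.1]
tcp_rot: [3.141, 0.0, 1.493]
ft_force: [0.1, -0.3, -0.3]
opening: 0.205
```

>>> drive_tool --increments '[[[0.93,-0.03,0],[0,0,0.41]],[[0.93,-0.06,0],[0,0,0.41]],[[0.93,-0.09,0],[0,0,0.41]],[[0.92,-0.12,0],[0,0,0.41]],[[0.92,-0.15,0],[0,0,0.41]]]'

```text
t: 30.73
eef_pos: [441.0, -62.7, 102.1]
tcp_rot: [3.141, -0.0, 1.329]
ft_force: [0.8, -0.5, -0.7]
opening: 0.207
```

>>> drive_tool --increments '[[[0.91,-0.18,0],[0,0,0.41]],[[0.91,-0.21,0],[0,0,0.41]],[[0.9,-0.24,0],[0,0,0.41]],[[0.89,-0.27,0],[0,0,0.41]],[[0.88,-0.3,0],[0,0,0.41]]]'

```text
t: 31.15
eef_pos: [447.2, 76.9, 102.1]
tcp_rot: [3.141, -0.0, 1.165]
ft_force: [1.2, -0.0, -0.1]
opening: 0.205
```

>>> drive_tool --increments '[[[0.87,-0.33,0],[0,0,0.41]],[[0.86,-0.36,0],[0,0,0.41]],[[0.85,-0.38,0],[0,0,0.41]],[[0.84,-0.41,0],[0,0,0.41]],[[0.82,-0.44,0],[0,0,0.41]]]'

```text
t: 31.57
eef_pos: [453.4, 216.6, 102.2]
tcp_rot: [3.141, -0.0, 1.002]
ft_force: [-0.5, -0.7, 0.6]
opening: 0.207
```

>>> drive_tool --increments '[[[0.81,-0.46,0],[0,0,0.41]],[[0,0,0],[0,0,0]],[[0,0,0],[0,0,0]]]'

```text
t: 31.82
eef_pos: [454.6, 244.0, 101.9]
tcp_rot: [3.142, -0.0, 0.973]
ft_force: [-0.7, -0.9, -0.5]
opening: 0.207
```

```bash
python3 -c "
from h import *
st();p=pic('wrist','b10.png');plan((455.8,242.3,34),.974,n=4)"
```

```text
t 31.82 pos [454.6 244.  101.9] rpy [ 3.142 -0.     0.973] F [-0.7 -0.9 -0.5] open 0.207 q [0.36 0.45 1.92 0.   0.77 0.96]
at [454.5 243.  101.8] yaw 0.972 rows 4
[[[0.0,0.01,0.56],[-0.0,0.0,-0.01]],[[0.0,0.01,0.56],[-0.0,0.0,-0.01]],[[0.0,0.01,0.56],[-0.0,0.0,-0.01]],[[0.0,0.01,0.56],[-0.0,0.0,-0.01]]]
```

View pics/b10.png

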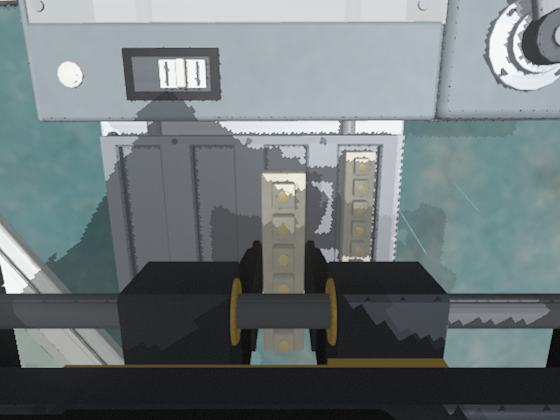

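>>> drive_tool --increments '[[[0,0.01,0.57],[0,0,0]],[[0,0.01,0.57],[0,0,0]],[[0,0.01,0.57],[0,0,0]],[[0,0.01,0.57],[0,0,0]],[[0,0,0],[0,0,0]]]'

```text
t: 32.28
eef_pos: [454.8, 240.6, 31.2]
tcp_rot: [-3.139, 0.003, 0.969]
ft_force: [0.4, -0.4, -1.4]
opening: 0.205
```

>>> drive_tool --increments '[[[0,0,0],[0,0,0]],[[0,0,0],[0,0,0]]]'

```text
t: 32.45
eef_pos: [456.4, 241.9, 34.2]
tcp_rot: [3.141, -0.001, 0.97]
ft_force: [0.8, -0.0, -0.6]
opening: 0.207
```

```bash
python3 -c "
from h import *
st();p=pic('wrist')
cv2.imwrite('pics/b11z.png',cv2.resize(p['pixels'][60:260,160:460],None,fx=2.6,fy=2.6,interpolation=2))"
```

```text
t 32.45 pos [456.4 241.9  34.2] rpy [ 3.141e+00 -1.000e-03  9.700e-01] F [ 0.8 -0.  -0.6] open 0.207 q [0.36 0.56 1.97 0.   0.61 0.96]
```

View pics/b11z.png

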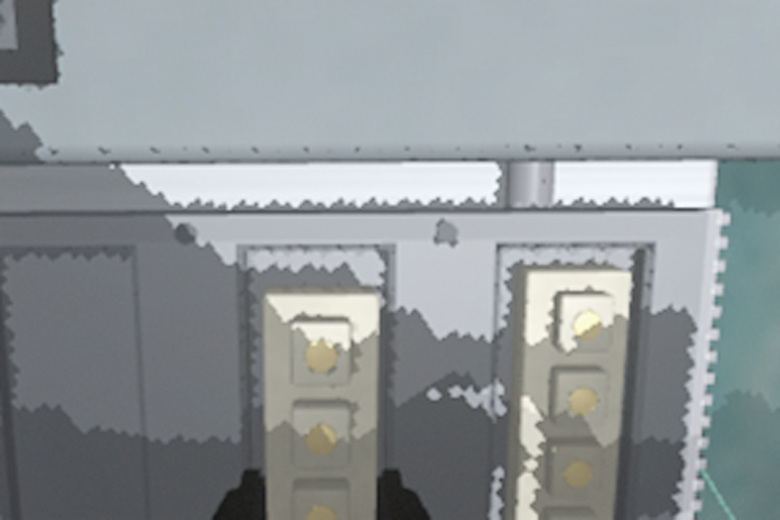

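>>> drive_tool --increments '[[[0,-0.02,0.26],[0,0,0]],[[0,0,0.26],[0,0,0]],[[0,0,0],[0,0,0]],[[0,0,0],[0,0,0]]]'

```text
t: 32.83
eef_pos: [455.2, 242.6, 17.3]
tcp_rot: [-3.141, 0.001, 0.97]
ft_force: [1.1, 0.5, 0.5]
opening: 0.206
```

>>> drive_tool --increments '[[[0,0,0],[0,0,0]],[[0,0,0],[0,0,0]],[[0,0,0],[0,0,0]],[[0,0,0],[0,0,0]]]' --jaw -0.2

```text
t: 33.17
eef_pos: [455.6, 242.8, 17.9]
tcp_rot: [3.141, -0.0, 0.97]
ft_force: [-0.2, -0.4, 0.5]
opening: 0.386
```

>>> drive_tool --increments '[[[0,0,-0.5],[0,0,0]],[[0,0,-1],[0,0,0]],[[0,0,-1],[0,0,0]],[[-0.5,0,-0.5],[0,0,0]]]'

```text
t: 33.5
eef_pos: [448.9, 231.6, 110.6]
tcp_rot: [3.139, -0.004, 0.971]
ft_force: [-0.3, -0.1, 0.4]
opening: 0.399
```

```bash
python3 -c "
from h import *
st();p=pic('wrist','b12.png');plan((573,-373,110),2.134,n=23)";python3 blk.py top
```

```text
t 33.5 pos [448.9 231.6 110.6] rpy [ 3.139 -0.004  0.971] F [-0.3 -0.1  0.4] open 0.399 q [0.35 0.43 1.94 0.   0.77 0.95]
at [447.  229.6 111.8] yaw 0.971 rows 23
[[[-0.62,0.64,0.0],[0.0,-0.0,-0.63]],[[-0.65,0.61,0.0],[0.0,-0.0,-0.63]],[[-0.68,0.58,0.0],[0.0,-0.0,-0.63]],[[-0.71,0.54,0.0],[0.0,-0.0,-0.63]],[[-0.73,0.51,0.0],[0.0,-0.0,-0.63]]]
[[[-0.76,0.47,0.0],[0.0,-0.0,-0.63]],[[-0.78,0.43,0.0],[0.0,-0.0,-0.63]],[[-0.8,0.39,0.0],[0.0,-0.0,-0.63]],[[-0.82,0.35,0.0],[0.0,-0.0,-0.63]],[[-0.84,0.31,0.0],[0.0,-0.0,-0.63]]]
[[[-0.85,0.26,0.0],[0.0,-0.0,-0.63]],[[-0.86,0.22,0.0],[0.0,-0.0,-0.63]],[[-0.87,0.18,0.0],[0.0,-0.0,-0.63]],[[-0.88,0.13,0.0],[0.0,-0.0,-0.63]],[[-0.89,0.09,0.0],[0.0,-0.0,-0.63]]]
[[[-0.89,0.04,0.0],[0.0,-0.0,-0.63]],[[-0.89,-0.0,0.0],[0.0,-0.0,-0.63]],[[-0.89,-0.05,0.0],[0.0,-0.0,-0.63]],[[-0.89,-0.09,0.0],[0.0,-0.0,-0.63]],[[-0.88,-0.14,0.0],[0.0,-0.0,-0.63]]]
[[[-0.87,-0.18,0.0],[0.0,-0.0,-0.63]],[[-0.86,-0.23,0.0],[0.0,-0.0,-0.63]],[[-0.85,-0.27,0.0],[0.0,-0.0,-0.63]]]
[ 576. -369.   -0.] 0.72 [374. 210.] cream c [ 572.7 -373.9] mean [ 573.1 -374.1] size [20. 91.] longdir -1.006
[ 370. -456.   -4.] 0.69 [400. 270.] yellow 
[502. 215.  31.] 0.59 [205. 228.] cream c [504.6 226.5] mean [504.6 226.5] size [7. 3.] longdir 0.044
[ 535. -250.    3.] 0.55 [340. 221.] yellow 
[ 574. -485.    0.] 0.51 [408. 211.] yellow 
[453. 242.  30.] 0.42 [197. 243.] cream c [486.5 289.8] mean [485.  290.3] size [34. 21.] longdir -0.194
```

View pics/b12.png

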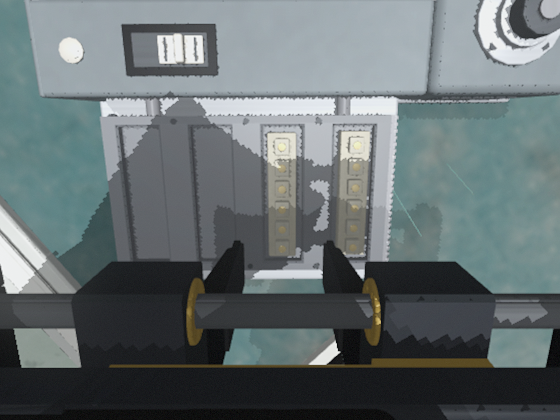

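>>> drive_tool --increments '[[[-0.62,0.64,0],[0,0,-0.63]],[[-0.65,0.61,0],[0,0,-0.63]],[[-0.68,0.58,0],[0,0,-0.63]],[[-0.71,0.54,0],[0,0,-0.63]],[[-0.73,0.51,0],[0,0,-0.63]]]' --jaw 0.1

```text
t: 34.07
eef_pos: [474.1, 98.3, 106.4]
tcp_rot: [-3.14, 0.001, 1.225]
ft_force: [0.1, 0.2, -0.6]
opening: 0.544
```

>>> drive_tool --increments '[[[-0.76,0.47,0],[0,0,-0.63]],[[-0.78,0.43,0],[0,0,-0.63]],[[-0.8,0.39,0],[0,0,-0.63]],[[-0.82,0.35,0],[0,0,-0.63]],[[-0.84,0.31,0],[0,0,-0.63]]]'

```text
t: 34.48
eef_pos: [501.6, -32.8, 106.4]
tcp_rot: [-3.14, -0.0, 1.476]
ft_force: [0.4, -0.3, 1.1]
opening: 0.551
```

>>> drive_tool --increments '[[[-0.85,0.26,0],[0,0,-0.63]],[[-0.86,0.22,0],[0,0,-0.63]],[[-0.87,0.18,0],[0,0,-0.63]],[[-0.88,0.13,0],[0,0,-0.63]],[[-0.89,0.09,0],[0,0,-0.63]]]'

```text
t: 34.9
eef_pos: [528.6, -163.5, 106.2]
tcp_rot: [-3.14, -0.001, 1.728]
ft_force: [0.1, 0.0, -0.2]
opening: 0.546
```

>>> drive_tool --increments '[[[-0.89,0.04,0],[0,0,-0.63]],[[-0.89,0,0],[0,0,-0.63]],[[-0.89,-0.05,0],[0,0,-0.63]],[[-0.89,-0.09,0],[0,0,-0.63]],[[-0.88,-0.14,0],[0,0,-0.63]]]'

```text
t: 35.32
eef_pos: [555.5, -294.5, 105.9]
tcp_rot: [-3.141, -0.002, 1.98]
ft_force: [-0.2, 0.0, -0.1]
opening: 0.553
```

>>> drive_tool --increments '[[[-0.87,-0.18,0],[0,0,-0.63]],[[-0.86,-0.23,0],[0,0,-0.63]],[[-0.85,-0.27,0],[0,0,-0.63]],[[0,0,0],[0,0,0]],[[0,0,0],[0,0,0]]]'

```text
t: 35.73
eef_pos: [571.0, -372.5, 105.4]
tcp_rot: [-3.141, -0.002, 2.127]
ft_force: [-1.0, 0.1, -0.4]
opening: 0.55
```

```bash
python3 blk.py wrist 15; python3 -c "
from h import *
st();pic('wrist','b13.png')"
```

```text
[ 567. -369.    2.] 0.92 [282. 196.] cream c [ 572.9 -371.7] mean [ 572.  -369.5] size [19. 89.] longdir -1.001
[ 374. -454.   -1.] 0.81 [ 22. 159.] yellow 
[ 531. -253.    1.] 0.8 [324.  40.] yellow 
t 35.83 pos [ 571.1 -370.9  106.3] rpy [-3.141e+00 -2.000e-03  2.129e+00] F [ 0.8 -0.3 -0. ] open 0.55 q [-0.67  0.65  1.49  0.    1.   -1.23]
```

View pics/b13.png

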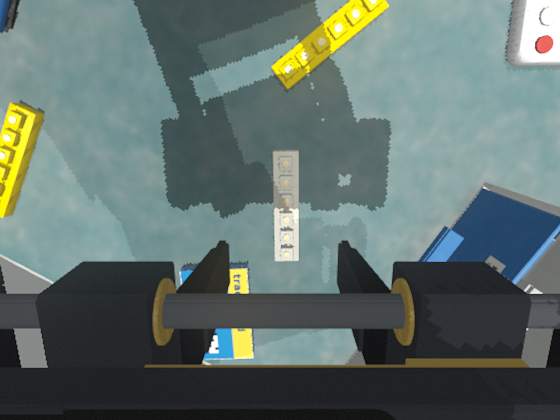

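```bash
python3 -c "
from h import *
p=pic('wrist')
for q in [(490,187),(425,258),(445,228)]:
  print(q,ray(p,*q,0).round(),ray(p,*q,60).round())
t=pic('top')
for q in [(357,172),(447,178),(357,163)]: print('top',ray(t,*q,0).round(),ray(t,*q,100).round())
a=ray(p,286,151,15);b=ray(p,286.5,262,15);print((a+b)/2,np.arctan2(*(a-b)[1::-1]))
plan((*((a+b)/2)[:2],10),2.133,n=4)"
```

```text
(490, 187) [ 708. -272.    0.] [ 673. -279.   60.]
(425, 258) [ 701. -349.    0.] [ 667. -342.   60.]
(445, 228) [ 698. -319.    0.] [ 666. -317.   60.]
top [ 710. -309.    0.] [ 689. -293.  100.]
top [ 693. -624.    0.] [ 673. -588.  100.]
top [ 742. -309.    0.] [ 720. -293.  100.]
[ 574.17360999 -372.17468035   15.        ] 2.136665719822089
at [ 571.4 -370.8  107.5] yaw 2.13 rows 4
[[[-0.02,0.01,0.81],[-0.0,-0.0,-0.01]],[[-0.02,0.01,0.81],[-0.0,-0.0,-0.01]],[[-0.02,0.01,0.81],[-0.0,-0.0,-0.01]],[[-0.02,0.01,0.81],[-0.0,-0.0,-0.01]]]
```

>>> drive_tool --increments '[[[-0.02,0.02,0.81],[0,0,-0.02]],[[-0.02,0.02,0.81],[0,0,-0.02]],[[-0.02,0.01,0.81],[0,0,0]],[[0,0.01,0.81],[0,0,0]],[[0,0,0.3],[0,0,0]]]'

```text
t: 36.4
eef_pos: [572.8, -370.8, -1.5]
tcp_rot: [-3.14, -0.004, 2.133]
ft_force: [0.6, 0.5, -0.1]
opening: 0.549
```

>>> drive_tool --increments '[[[0,0,0.4],[0,0,0]],[[0,0,0],[0,0,0]],[[0,0,0],[0,0,0]]]'

```text
t: 36.65
eef_pos: [574.1, -372.4, -10.0]
tcp_rot: [3.141, 0.0, 2.133]
ft_force: [-0.4, 0.1, -0.7]
opening: 0.547
```

```bash
python3 -c "
from h import *
st();pic('wrist','b14.png');plan((574,-372.2,-18.5),2.134,n=1)"
```

```text
t 36.65 pos [ 574.1 -372.4  -10. ] rpy [3.141 0.    2.133] F [-0.4  0.1 -0.7] open 0.547 q [-0.67  0.8   1.56  0.    0.79 -1.23]
at [ 574.4 -372.7   -9.4] yaw 2.133 rows 1
[[[0.02,-0.0,0.3],[0.01,0.02,-0.01]]]
```

View pics/b14.png

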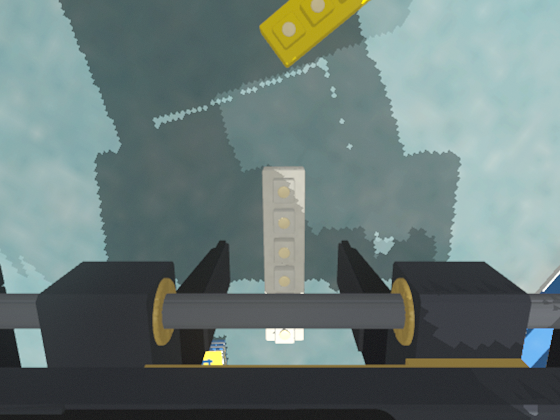

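>>> drive_tool --increments '[[[0,0,0.29],[0,0,0]],[[0,0,0],[0,0,0]],[[0,0,0],[0,0,0]]]'

```text
t: 36.95
eef_pos: [573.8, -372.4, -19.1]
tcp_rot: [3.142, -0.0, 2.133]
ft_force: [0.4, -0.6, 0.3]
opening: 0.551
```

>>> drive_tool --increments '[[[0,0,0],[0,0,0]],[[0,0,0],[0,0,0]],[[0,0,0],[0,0,0]],[[0,0,0],[0,0,0]],[[0,0,0],[0,0,0]]]' --jaw -1

```text
t: 37.37
eef_pos: [573.9, -372.5, -19.1]
tcp_rot: [3.141, 0.0, 2.133]
ft_force: [0.0, -0.4, 0.5]
opening: 0.256
```

>>> drive_tool --increments '[[[0,0,0],[0,0,0]],[[0,0,0],[0,0,0]],[[0,0,0],[0,0,0]]]'

```text
t: 37.62
eef_pos: [573.9, -372.5, -19.1]
tcp_rot: [3.141, 0.0, 2.133]
ft_force: [0.7, 0.3, 1.2]
opening: 0.204
```

>>> drive_tool --increments '[[[0,0,-0.3],[0,0,0]],[[0,0,-0.7],[0,0,0]],[[0,0,-1],[0,0,0]],[[0,0,-1],[0,0,0]],[[0,0,-1],[0,0,0]]]'

```text
t: 38.03
eef_pos: [573.6, -372.4, 102.6]
tcp_rot: [-3.142, -0.0, 2.133]
ft_force: [0.3, -0.4, -0.1]
opening: 0.201
```

```bash
python3 -c "
from h import *
st();p=pic('wrist','b15.png')
plan((414.2,270.7,104),.97,n=23)"
```

```text
t 38.03 pos [ 573.6 -372.4  102.6] rpy [-3.142 -0.     2.133] F [ 0.3 -0.4 -0.1] open 0.201 q [-0.67  0.66  1.49  0.    0.99 -1.23]
at [ 575.7 -373.9  109.2] yaw 2.133 rows 23
[[[0.92,0.3,0.0],[0.0,0.0,0.63]],[[0.93,0.25,0.0],[0.0,0.0,0.63]],[[0.94,0.21,0.0],[0.0,0.0,0.63]],[[0.95,0.16,0.0],[0.0,0.0,0.63]],[[0.96,0.11,0.0],[0.0,0.0,0.63]]]
[[[0.96,0.06,0.0],[0.0,0.0,0.63]],[[0.96,0.01,0.0],[0.0,0.0,0.63]],[[0.96,-0.04,0.0],[0.0,0.0,0.63]],[[0.96,-0.08,0.0],[0.0,0.0,0.63]],[[0.95,-0.13,0.0],[0.0,0.0,0.63]]]
[[[0.95,-0.18,0.0],[0.0,0.0,0.63]],[[0.94,-0.23,0.0],[0.0,0.0,0.63]],[[0.92,-0.28,0.0],[0.0,0.0,0.63]],[[0.91,-0.32,0.0],[0.0,0.0,0.63]],[[0.89,-0.37,0.0],[0.0,0.0,0.63]]]
[[[0.87,-0.41,0.0],[0.0,0.0,0.63]],[[0.85,-0.46,0.01],[0.0,0.0,0.63]],[[0.82,-0.5,0.01],[0.0,0.0,0.63]],[[0.8,-0.54,0.01],[0.0,0.0,0.63]],[[0.77,-0.58,0.01],[0.0,0.0,0.63]]]
[[[0.74,-0.62,0.01],[0.0,0.0,0.63]],[[0.71,-0.65,0.01],[0.0,0.0,0.63]],[[0.67,-0.69,0.01],[0.0,0.0,0.63]]]
```

View pics/b15.png

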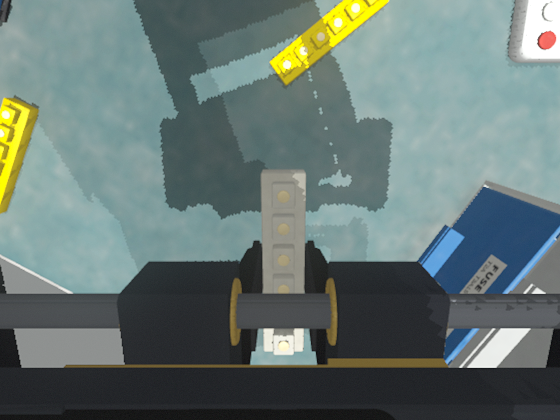

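>>> drive_tool --increments '[[[0.92,0.3,0],[0,0,0.63]],[[0.93,0.25,0],[0,0,0.63]],[[0.94,0.21,0],[0,0,0.63]],[[0.95,0.16,0],[0,0,0.63]],[[0.96,0.11,0],[0,0,0.63]]]'

```text
t: 38.5
eef_pos: [538.1, -230.9, 101.3]
tcp_rot: [3.141, 0.0, 1.878]
ft_force: [0.1, -0.1, -0.4]
opening: 0.203
```

>>> drive_tool --increments '[[[0.96,0.06,0],[0,0,0.63]],[[0.96,0.01,0],[0,0,0.63]],[[0.96,-0.04,0],[0,0,0.63]],[[0.96,-0.08,0],[0,0,0.63]],[[0.95,-0.13,0],[0,0,0.63]]]'

```text
t: 38.92
eef_pos: [503.0, -91.1, 101.3]
tcp_rot: [3.141, 0.0, 1.626]
ft_force: [-0.4, -0.7, -0.9]
opening: 0.204
```

>>> drive_tool --increments '[[[0.95,-0.18,0],[0,0,0.63]],[[0.94,-0.23,0],[0,0,0.63]],[[0.92,-0.28,0],[0,0,0.63]],[[0.91,-0.32,0],[0,0,0.63]],[[0.89,-0.37,0],[0,0,0.63]]]'

```text
t: 39.33
eef_pos: [467.6, 49.2, 101.4]
tcp_rot: [3.141, -0.0, 1.374]
ft_force: [0.5, 0.8, -0.3]
opening: 0.207
```

>>> drive_tool --increments '[[[0.87,-0.41,0],[0,0,0.63]],[[0.85,-0.46,0],[0,0,0.63]],[[0.82,-0.5,0],[0,0,0.63]],[[0.8,-0.54,0],[0,0,0.63]],[[0.77,-0.58,0],[0,0,0.63]]]'

```text
t: 39.75
eef_pos: [431.8, 189.4, 101.4]
tcp_rot: [3.141, -0.001, 1.122]
ft_force: [0.5, 0.4, -0.3]
opening: 0.206
```

>>> drive_tool --increments '[[[0.74,-0.62,0],[0,0,0.63]],[[0.71,-0.65,0],[0,0,0.63]],[[0.67,-0.69,0],[0,0,0.63]],[[0,0,0],[0,0,0]],[[0,0,0],[0,0,0]]]'

```text
t: 40.17
eef_pos: [410.4, 273.0, 101.2]
tcp_rot: [3.141, -0.0, 0.976]
ft_force: [0.3, -0.3, -1.0]
opening: 0.21
```

```bash
python3 -c "
from h import *
st();p=pic('wrist','b16.png');plan((414.3,270.7,34),.972,n=4)"
```

```text
t 40.17 pos [410.4 273.  101.2] rpy [ 3.141 -0.     0.976] F [ 0.3 -0.3 -1. ] open 0.21 q [0.45 0.43 1.98 0.   0.74 1.05]
at [410.6 272.1 101.1] yaw 0.976 rows 4
[[[0.01,0.03,0.56],[0.0,-0.0,0.01]],[[0.01,0.03,0.56],[0.0,-0.0,0.01]],[[0.01,0.03,0.56],[0.0,-0.0,0.01]],[[0.01,0.03,0.56],[0.0,-0.0,0.01]]]
```

View pics/b16.png

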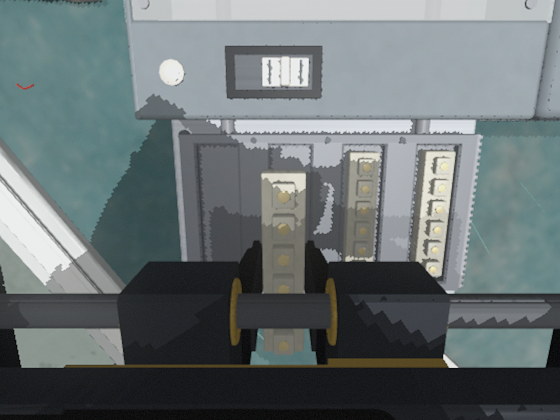

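>>> drive_tool --increments '[[[0.01,0.03,0.56],[0,0,0.02]],[[0.01,0.03,0.56],[0,0,0.02]],[[0.01,0.03,0.56],[0,0,0]],[[0.01,0.03,0.56],[0,0,0]],[[0,0,0],[0,0,0]]]'

```text
t: 40.63
eef_pos: [413.9, 269.3, 31.6]
tcp_rot: [-3.14, 0.003, 0.969]
ft_force: [-0.3, -0.5, -0.7]
opening: 0.209
```

>>> drive_tool --increments '[[[0,0,0],[0,0,0]],[[0,0,0],[0,0,0]]]'

```text
t: 40.8
eef_pos: [415.0, 270.6, 34.4]
tcp_rot: [3.141, -0.001, 0.969]
ft_force: [0.8, -0.1, 0.2]
opening: 0.208
```

```bash
python3 -c "
from h import *
st();p=pic('wrist')
cv2.imwrite('pics/b17z.png',cv2.resize(p['pixels'][60:260,160:460],None,fx=2.6,fy=2.6,interpolation=2))"
```

```text
t 40.8 pos [415.  270.6  34.4] rpy [ 3.141e+00 -1.000e-03  9.690e-01] F [ 0.8 -0.1  0.2] open 0.208 q [0.44 0.54 2.02 0.   0.58 1.05]
```

View pics/b17z.png

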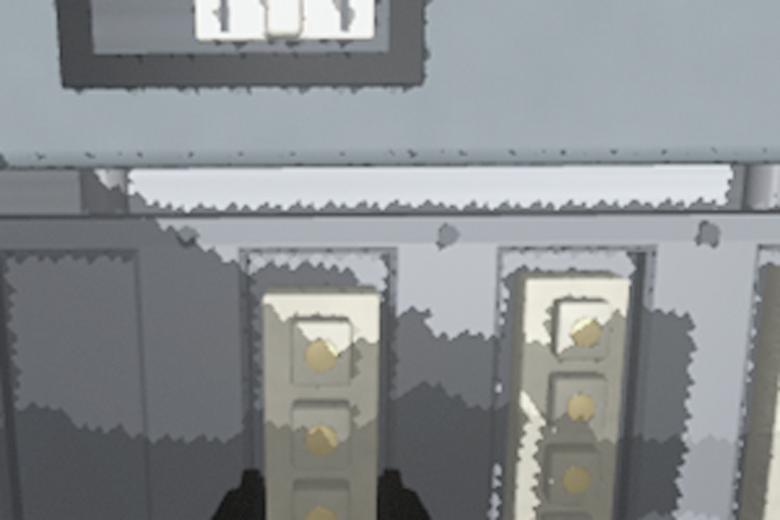

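>>> drive_tool --increments '[[[0,-0.01,0.27],[0,0,0]],[[0,0,0.27],[0,0,0]],[[0,0,0],[0,0,0]],[[0,0,0],[0,0,0]]]'

```text
t: 41.18
eef_pos: [413.9, 271.1, 17.0]
tcp_rot: [-3.141, 0.001, 0.97]
ft_force: [0.4, -0.9, 0.0]
opening: 0.207
```

>>> drive_tool --increments '[[[0,0,0],[0,0,0]],[[0,0,0],[0,0,0]],[[0,0,0],[0,0,0]],[[0,0,0],[0,0,0]]]' --jaw -0.2

```text
t: 41.52
eef_pos: [414.3, 271.3, 17.6]
tcp_rot: [3.141, -0.0, 0.97]
ft_force: [-0.7, -0.5, 0.4]
opening: 0.386
```

>>> drive_tool --increments '[[[0,0,-0.5],[0,0,0]],[[0,0,-1],[0,0,0]],[[0,0,-1],[0,0,0]],[[-0.5,0,-1],[0,0,0]],[[-0.5,0,-1],[0,0,0]]]'

```text
t: 41.93
eef_pos: [396.9, 246.3, 153.7]
tcp_rot: [3.142, -0.0, 0.971]
ft_force: [-0.1, -0.5, -0.2]
opening: 0.397
```

```bash
python3 blk.py top; python3 -c "
from h import *
st();p=pic('wrist','b18.png');pic('scene','s18.png')"
```

```text
[ 368. -455.   -3.] 0.64 [400. 271.] yellow 
[457. 244.  28.] 0.61 [196. 241.] cream c [494.2 226.2] mean [499.2 220.4] size [28. 39.] longdir 1.101
[ 535. -250.    0.] 0.61 [340. 221.] yellow 
[412. 275.  32.] 0.59 [186. 254.] cream c [420.7 325.2] mean [421.9 326.1] size [27. 14.] longdir -0.001
[502. 213.  32.] 0.49 [205. 228.] cream c [500.  217.9] mean [498.9 217.2] size [100.  27.] longdir 0.990
t 42.03 pos [397.8 246.2 156.3] rpy [ 3.138 -0.005  0.97 ] F [ 0.3  0.5 -0.9] open 0.397 q [ 0.41  0.31  1.98 -0.    0.85  1.01]
```

View pics/b18.png

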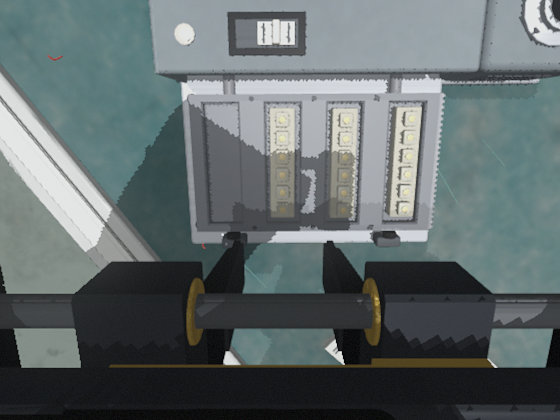

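View pics/s18.png

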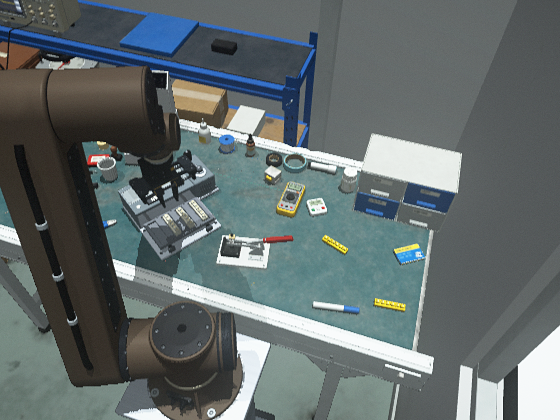

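```bash
python3 -c "
from h import *
plan((600,305.6,185),.972,n=8)"
```

```text
at [397.5 246.5 153. ] yaw 0.97 rows 8
[[[0.68,0.56,-0.13],[0.0,-0.0,-0.0]],[[0.68,0.56,-0.13],[0.0,-0.0,-0.0]],[[0.68,0.56,-0.13],[0.0,-0.0,-0.0]],[[0.68,0.56,-0.13],[0.0,-0.0,-0.0]],[[0.68,0.56,-0.13],[0.0,-0.0,-0.0]]]
[[[0.68,0.56,-0.13],[0.0,-0.0,-0.0]],[[0.68,0.56,-0.13],[0.0,-0.0,-0.0]],[[0.68,0.56,-0.13],[0.0,-0.0,-0.0]]]
```

>>> drive_tool --increments '[[[0.68,0.56,-0.3],[0,0,0]],[[0.68,0.56,-0.3],[0,0,0]],[[0.68,0.56,-0.2],[0,0,0]],[[0.68,0.56,-0.1],[0,0,0]],[[0.68,0.56,0],[0,0,0]]]' --jaw -1

```text
t: 42.55
eef_pos: [525.5, 283.8, 178.3]
tcp_rot: [-3.141, 0.001, 0.97]
ft_force: [0.3, -0.1, -0.1]
opening: 0.108
```

>>> drive_tool --increments '[[[0.68,0.56,0],[0,0,0]],[[0.68,0.56,0],[0,0,0]],[[0.68,0.56,0],[0,0,0]],[[0,0,0],[0,0,0]],[[0,0,0],[0,0,0]]]'

```text
t: 42.97
eef_pos: [600.6, 305.2, 176.5]
tcp_rot: [-3.14, 0.003, 0.97]
ft_force: [0.8, 0.4, 0.2]
opening: 0.008
```

```bash
python3 -c "
from h import *
st();p=pic('wrist','k1.png')
for n in ('crank_axis','crank_grip'):print(n,[(d['point'],d['score']) for d in env.tip_of(n,p)])
print(proj(p,(618.5,259.2,112)),proj(p,(636.3,306.3,156)))
plan((600,305.6,96),.972,n=4)"
```

```text
t 42.97 pos [600.6 305.2 176.5] rpy [-3.14e+00  3.00e-03  9.70e-01] F [0.8 0.4 0.2] open 0.008 q [0.37 0.58 1.44 0.   1.13 0.97]
crank_axis [([617.7, 255.6, 133.5], 0.83)]
crank_grip [([638.4, 304.6, 135.4], 0.58)]
[339.19162934 249.56888302] [332.76147919 198.04584649]
at [599.4 305.1 178.5] yaw 0.971 rows 4
[[[0.01,0.0,0.69],[-0.0,0.0,-0.0]],[[0.01,0.0,0.69],[-0.0,0.0,-0.0]],[[0.01,0.0,0.69],[-0.0,0.0,-0.0]],[[0.01,0.0,0.69],[-0.0,0.0,-0.0]]]
```

View pics/k1.png

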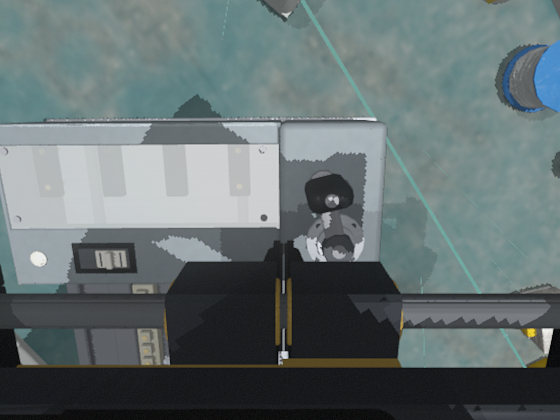

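>>> drive_tool --increments '[[[0.01,0,0.69],[0,0,0]],[[0.01,0,0.69],[0,0,0]],[[0.01,0,0.69],[0,0,0]],[[0.01,0,0.69],[0,0,0]],[[0,0,0],[0,0,0]]]'

```text
t: 43.53
eef_pos: [598.6, 305.4, 93.0]
tcp_rot: [-3.138, 0.005, 0.97]
ft_force: [-0.7, -0.5, -0.5]
opening: 0.004
```

>>> drive_tool --increments '[[[0,0,0],[0,0,0]]]'

```text
t: 43.62
eef_pos: [600.3, 306.0, 96.5]
tcp_rot: [-3.141, 0.001, 0.97]
ft_force: [0.3, 0.3, 0.1]
opening: 0.006
```

```bash
cat > arc.py <<'E'
from h import *
import sys
ax=np.array([618.4,259.0]); s=env.state(); p=np.array(s['eef_pos'])[:2]; psi=s['tcp_rot'][2]
d=p-ax; ph=np.arctan2(d[1],d[0]); print('pos',s['eef_pos'].round(1),'r',np.linalg.norm(d).round(1),'phi',ph.round(3),'psi',round(psi,3))
N=int(sys.argv[1]); step=float(sys.argv[2]) if len(sys.argv)>2 else 2*np.pi/20
cur=p; rows=[]
for k in range(N):
    q=ax+50*np.array([np.cos(ph-step*(k+1)),np.sin(ph-step*(k+1))]); w=(q-cur)/30; cur=q
    rows.append([[round(w[0]*np.cos(psi)+w[1]*np.sin(psi),2),round(w[0]*np.sin(psi)-w[1]*np.cos(psi),2),0],[0,0,0]])
for i in range(0,N,5): print(str(rows[i:i+5]).replace(' ',''))
E
python3 arc.py 20
```

```text
pos [600.3 306.   96.5] r 50.4 phi 1.939 psi 0.97
[[[np.float64(0.37),np.float64(0.37),0],[0,0,0]],[[np.float64(0.25),np.float64(0.46),0],[0,0,0]],[[np.float64(0.09),np.float64(0.51),0],[0,0,0]],[[np.float64(-0.07),np.float64(0.52),0],[0,0,0]],[[np.float64(-0.22),np.float64(0.47),0],[0,0,0]]]
[[[np.float64(-0.36),np.float64(0.38),0],[0,0,0]],[[np.float64(-0.46),np.float64(0.25),0],[0,0,0]],[[np.float64(-0.51),np.float64(0.09),0],[0,0,0]],[[np.float64(-0.52),np.float64(-0.07),0],[0,0,0]],[[np.float64(-0.47),np.float64(-0.22),0],[0,0,0]]]
[[[np.float64(-0.38),np.float64(-0.36),0],[0,0,0]],[[np.float64(-0.25),np.float64(-0.46),0],[0,0,0]],[[np.float64(-0.09),np.float64(-0.51),0],[0,0,0]],[[np.float64(0.07),np.float64(-0.52),0],[0,0,0]],[[np.float64(0.22),np.float64(-0.47),0],[0,0,0]]]
[[[np.float64(0.36),np.float64(-0.38),0],[0,0,0]],[[np.float64(0.46),np.float64(-0.25),0],[0,0,0]],[[np.float64(0.51),np.float64(-0.09),0],[0,0,0]],[[np.float64(0.52),np.float64(0.07),0],[0,0,0]],[[np.float64(0.47),np.float64(0.22),0],[0,0,0]]]
```

>>> drive_tool --increments '[[[0.37,0.37,0],[0,0,0]],[[0.25,0.46,0],[0,0,0]],[[0.09,0.51,0],[0,0,0]]]'

```text
t: 43.87
eef_pos: [645.3, 301.8, 98.4]
tcp_rot: [-3.14, 0.001, 0.971]
ft_force: [-9.4, -0.7, 0.2]
opening: 0.002
```

```bash
sed -i 's/rows.append(\[\[round(/rows.append([[round(float/; ' arc.py; sed -i 's/roundfloat/round/;s/round(float\(w\[0\]\*np.cos(psi)+w\[1\]\*np.sin(psi)\),2),round(w\[0\]\*np.sin(psi)-w\[1\]\*np.cos(psi),2)/round(float(\1),2),round(float(w[0]*np.sin(psi)-w[1]*np.cos(psi)),2)/' arc.py; grep append arc.py; python3 arc.py 2; python3 -c "
from h import *
st();p=pic('wrist','k2.png')"
```

```text
rows.append([[round(float(w[0]*np.cos(psi)+w[1]*np.sin(psi)),2),round(float(w[0]*np.sin(psi)-w[1]*np.cos(psi)),2),0],[0,0,0]])
pos [645.3 301.8  98.4] r 50.6 phi 1.01 psi 0.971
[[[-0.08,0.52,0],[0,0,0]],[[-0.22,0.47,0],[0,0,0]]]
t 43.87 pos [645.3 301.8  98.4] rpy [-3.14e+00  1.00e-03  9.71e-01] F [-9.4 -0.7  0.2] open 0.002 q [0.34 0.7  1.41 0.   1.03 0.94]
```

View pics/k2.png

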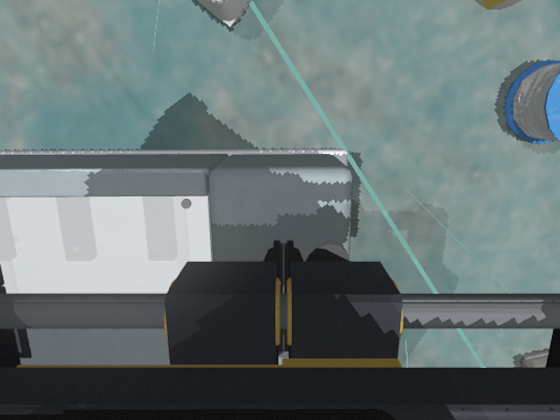

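>>> drive_tool --increments '[[[-0.08,0.52,0],[0,0,0]],[[-0.22,0.47,0],[0,0,0]],[[-0.36,0.38,0],[0,0,0]],[[-0.46,0.25,0],[0,0,0]],[[-0.51,0.09,0],[0,0,0]]]'

```text
t: 44.33
eef_pos: [656.4, 235.2, 97.6]
tcp_rot: [-3.133, -0.0, 0.971]
ft_force: [-31.9, 45.3, -7.7]
opening: 0.004
```

```bash
python3 arc.py 10; python3 -c "
from h import *
st();p=pic('top');cv2.imwrite('pics/k3.png',cv2.resize(p['pixels'][150:290,120:260],None,fx=4.2,fy=4.2))"
```

```text
pos [656.4 235.2  97.6] r 44.9 phi -0.56 psi 0.971
[[[-0.51,0.11,0],[0,0,0]],[[-0.47,-0.22,0],[0,0,0]],[[-0.38,-0.35,0],[0,0,0]],[[-0.26,-0.45,0],[0,0,0]],[[-0.1,-0.51,0],[0,0,0]]]
[[[0.06,-0.52,0],[0,0,0]],[[0.22,-0.47,0],[0,0,0]],[[0.35,-0.38,0],[0,0,0]],[[0.45,-0.26,0],[0,0,0]],[[0.51,-0.1,0],[0,0,0]]]
t 44.33 pos [656.4 235.2  97.6] rpy [-3.133 -0.     0.971] F [-31.9  45.3  -7.7] open 0.004 q [0.25 0.69 1.45 0.01 1.01 0.84]
```

View pics/k3.png

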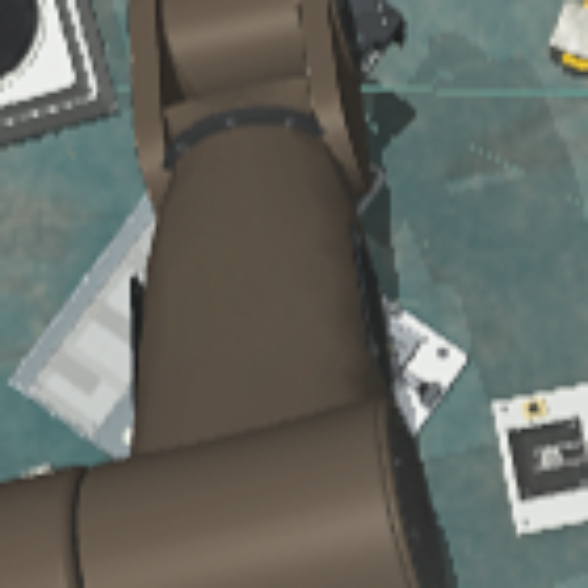

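```bash
python3 -c "
from h import *
s=env.state();print(s['moment'],s['ft_force'])
p=pic('wrist','k4.png');p=pic('scene','k4s.png');cv2.imwrite('pics/k4s.png',cv2.resize(p['pixels'][60:280,60:300],None,fx=3,fy=2.7))"
```

```text
[ 3.59297932  3.32250449 -0.35755295] [-18.40765003  20.0252847   -4.22778703]
```

View pics/k4.png

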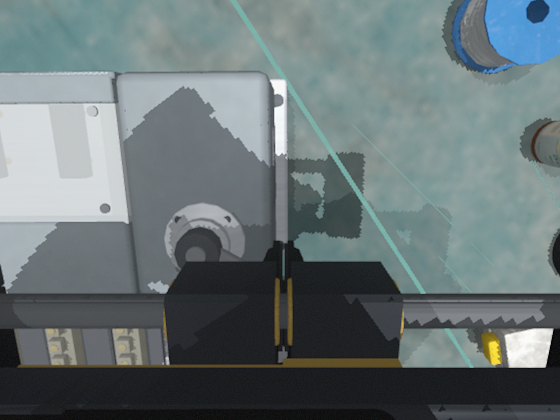

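View pics/k4s.png

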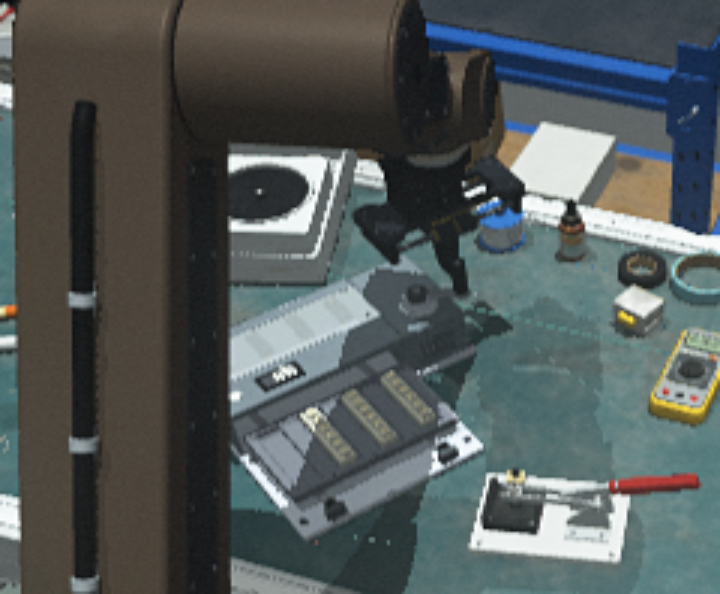

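>>> drive_tool --increments '[[[0,0,0],[0,0,0]],[[0,0,0],[0,0,0]]]'

```text
t: 44.65
eef_pos: [655.9, 234.9, 97.4]
tcp_rot: [-3.133, 0.002, 0.971]
ft_force: [-22.0, 16.7, 2.2]
opening: 0.005
```

```bash
python3 arc.py 5; python3 -c "
from h import *
p=pic('wrist');cv2.imwrite('pics/k5.png',cv2.resize(p['pixels'][180:380,150:420],None,fx=2.9,fy=2.9))
for n in ('crank_grip','tray_top'):
  for c in ('scene','wrist','top'):
    q=pic(c); print(n,c,[(d['point'],d['score']) for d in env.tip_of(n,q)])"
```

```text
pos [655.9 234.9  97.4] r 44.6 phi -0.57 psi 0.971
[[[-0.51,0.12,0],[0,0,0]],[[-0.47,-0.22,0],[0,0,0]],[[-0.38,-0.36,0],[0,0,0]],[[-0.25,-0.46,0],[0,0,0]],[[-0.1,-0.51,0],[0,0,0]]]
crank_grip scene [([637.3, 213.0, 131.8], 0.62)]
crank_grip wrist [([460.3, 254.8, 30.6], 0.37)]
crank_grip top []
tray_top scene [([439.2, 266.9, 39.0], 0.59)]
tray_top wrist [([444.5, 270.9, 39.5], 0.66)]
tray_top top []
```

View pics/k5.png

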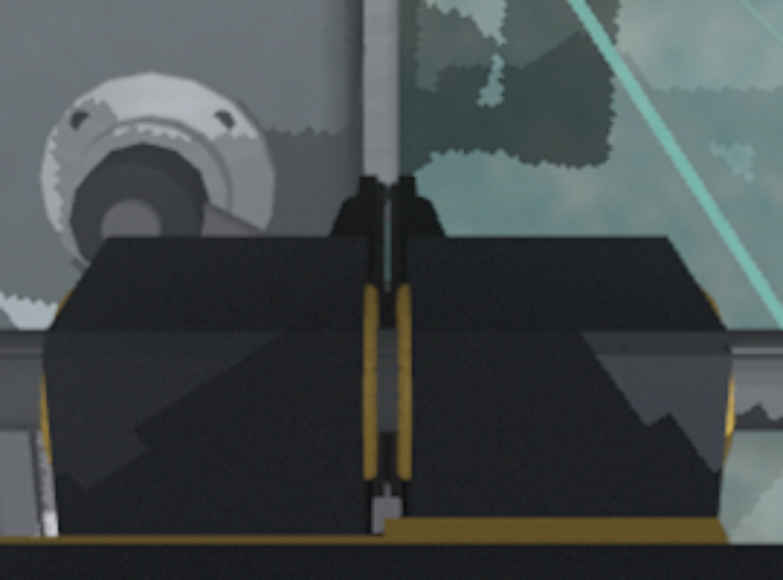

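>>> drive_tool --increments '[[[0.1,0.05,0],[0,0,0]],[[0.1,0.1,0],[0,0,0]],[[0.04,0.06,0],[0,0,0]],[[0,0,0],[0,0,0]]]'

```text
t: 45.63
eef_pos: [660.9, 240.1, 97.1]
tcp_rot: [-3.124, 0.005, 0.971]
ft_force: [-43.4, 29.0, 11.0]
opening: 0.004
```

```bash
cat > arc.py <<'E'
from h import *
import sys
ax=np.array([618.4,259.0]); s=env.state(); p=np.array(s['eef_pos'])[:2]; psi=0.971
Rr=float(sys.argv[3]) if len(sys.argv)>3 else 57.
d=p-ax; ph=np.arctan2(d[1],d[0]); F=s['ft_force']
rad=d/np.linalg.norm(d); tan=np.array([rad[1],-rad[0]])
print('t',round(s['t'],2),'pos',s['eef_pos'].round(1),'r',np.linalg.norm(d).round(1),'phi',ph.round(3),'psi',round(s['tcp_rot'][2],3),'F rad/tan/z',(F[:2]@rad).round(1),(F[:2]@tan).round(1),F[2].round(1))
N=int(sys.argv[1]); step=float(sys.argv[2]); 
if len(sys.argv)>4: ph=float(sys.argv[4]); p=ax+Rr*np.array([np.cos(ph),np.sin(ph)])
cur=p; rows=[]
for k in range(N):
    q=ax+Rr*np.array([np.cos(ph-step*(k+1)),np.sin(ph-step*(k+1))]); w=(q-cur)/30; cur=q
    rows.append([[round(float(w[0]*np.cos(psi)+w[1]*np.sin(psi)),2),round(float(w[0]*np.sin(psi)-w[1]*np.cos(psi)),2),0],[0,0,0]])
for i in range(0,N,5): print(str(rows[i:i+5]).replace(' ',''))
print('end phi',ph-step*N)
E
python3 arc.py 25 .25133
```

```text
t 45.63 pos [660.9 240.1  97.1] r 46.5 phi -0.418 psi 0.971 F rad/tan/z -51.4 -8.9 11.0
[[[-0.41,0.37,0],[0,0,0]],[[-0.47,-0.09,0],[0,0,0]],[[-0.43,-0.21,0],[0,0,0]],[[-0.36,-0.31,0],[0,0,0]],[[-0.28,-0.39,0],[0,0,0]]]
[[[-0.17,-0.44,0],[0,0,0]],[[-0.06,-0.47,0],[0,0,0]],[[0.06,-0.47,0],[0,0,0]],[[0.18,-0.44,0],[0,0,0]],[[0.28,-0.38,0],[0,0,0]]]
[[[0.37,-0.3,0],[0,0,0]],[[0.43,-0.2,0],[0,0,0]],[[0.47,-0.09,0],[0,0,0]],[[0.48,0.03,0],[0,0,0]],[[0.45,0.15,0],[0,0,0]]]
[[[0.4,0.26,0],[0,0,0]],[[0.32,0.35,0],[0,0,0]],[[0.23,0.42,0],[0,0,0]],[[0.12,0.46,0],[0,0,0]],[[-0.0,0.48,0],[0,0,0]]]
[[[-0.12,0.46,0],[0,0,0]],[[-0.23,0.42,0],[0,0,0]],[[-0.33,0.34,0],[0,0,0]],[[-0.4,0.25,0],[0,0,0]],[[-0.45,0.14,0],[0,0,0]]]
end phi -6.701189254048817
```

```bash
python3 -c "
from h import *
s=env.state();M=s['moment'];F=s['ft_force'];print(M,F)
# line of action: r = FxM/F^2 + k F
r=np.cross(F,M)/(F@F);print('r',r*1000,'Fhat',F/np.linalg.norm(F))
st()
p=pic('wrist','k6.png')
p=pic('scene');cv2.imwrite('pics/k6s.png',cv2.resize(p['pixels'][90:210,150:290],None,fx=5,fy=5))"
```

```text
[ 4.75975085  7.56813905 -0.59823649] [-43.36233673  28.99117848  11.04349755]
r [ -35.50177763    9.3653901  -163.98371289] Fhat [-0.81328759  0.54374758  0.20712766]
t 45.63 pos [660.9 240.1  97.1] rpy [-3.124  0.005  0.971] F [-43.4  29.   11. ] open 0.004 q [0.25 0.7  1.43 0.01 1.03 0.84]
```

View pics/k6.png

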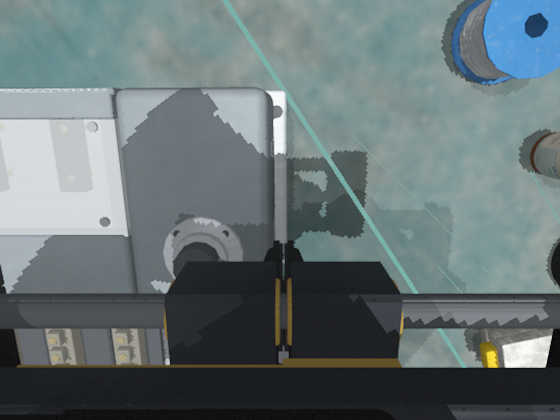

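View pics/k6s.png

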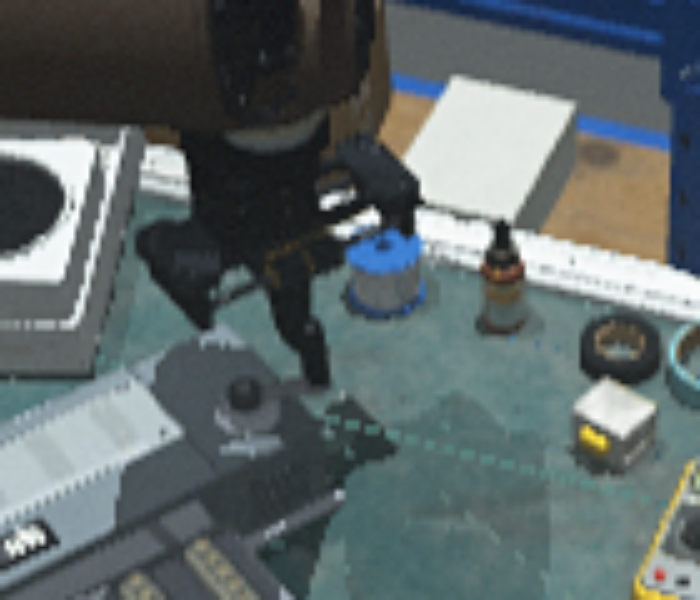

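```bash
python3 -c "
from h import *
t=cv2.imread('pics/top0.png');p=pic('top');q=pic('scene')
print('spool top', ray(p,197,128,50).round(),'bottle',ray(p,224,129,50).round())
print('scene spool', ray(q,227,140,50).round(), ray(q,227,150,0).round())
s=env.state();print('gripper R end', (s['eef_pos'][:2]+90*np.array([.825,-.565])).round())
print(proj(q,s['eef_pos']+[0,0,24]), 'crop',(proj(q,s['eef_pos']+[0,0,24])-[150,90])*5,'tcp',(proj(q,s['eef_pos'])-[150,90])*5)
for ang in (-.97,-1.19,-.6,-.3):
  g=[618.4+50*np.cos(ang),259+50*np.sin(ang)];print(ang,(proj(q,g+[133])-[150,90])*5,(proj(q,g+[156])-[150,90])*5)
print('hub',(proj(q,[618.4,259,112])-[150,90])*5)
print([(d['point'],d['score']) for d in env.tip_of('crank_grip',q)])
"
```

```text
spool top [847. 250.  50.] bottle [845. 157.  50.]
scene spool [839. 245.  50.] [836. 248.   0.]
gripper R end [735. 189.]
[207.63177582 157.66716387] crop [288.15887912 338.33581936] tcp [291.43955792 363.3594957 ]
-0.97 [308.55295202 347.06401464] [305.52156656 322.29448415]
-1.19 [309.94920176 358.3203098 ] [306.92013974 333.56804565]
-0.6 [298.48081997 330.06462331] [295.35716677 305.26897916]
-0.3 [284.12542977 319.33210417] [280.85525498 294.51910193]
hub [238.76849982 382.84966711]
[([645.4, 215.9, 132.4], 0.71)]
```

>>> drive_tool --increments '[[[0.1,-0.3,0],[0,0,0]],[[0.4,0,0],[0,0,0]],[[0.3,0,0],[0,0,0]],[[0,0,0],[0,0,0]]]'

```text
t: 46.22
eef_pos: [677.3, 260.3, 98.1]
tcp_rot: [3.14, -0.002, 0.971]
ft_force: [0.5, 0.0, 0.2]
opening: 0.005
```

```bash
python3 arc.py 1 .1; python3 -c "
from h import *
p=pic('wrist','k7.png')
q=pic('scene');print([(d['point'],d['score']) for d in env.tip_of('crank_grip',q)],[(d['point'],d['score']) for d in env.tip_of('crank_grip',p)])"
```

```text
t 46.22 pos [677.3 260.3  98.1] r 59.0 phi 0.023 psi 0.971 F rad/tan/z 0.5 -0.0 0.2
[[[-0.2,0.05,0],[0,0,0]]]
end phi -0.07714172739802361
[] [([647.8, 219.5, 132.4], 0.68)]
```

View pics/k7.png

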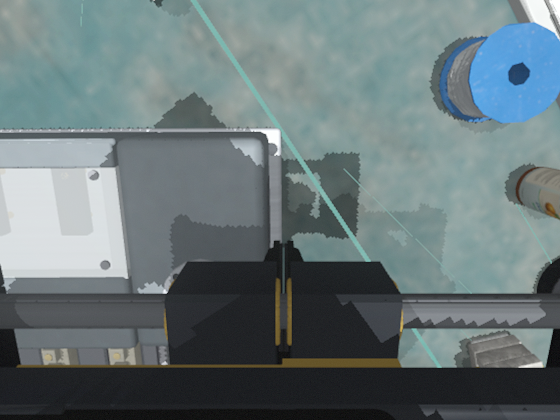

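```bash
python3 arc.py 25 .25133 56.5
```

```text
t 46.42 pos [676.3 258.4  96.9] r 58.0 phi -0.011 psi 0.97 F rad/tan/z 0.0 0.2 0.5
[[[-0.45,0.17,0],[0,0,0]],[[-0.46,0.1,0],[0,0,0]],[[-0.47,-0.02,0],[0,0,0]],[[-0.45,-0.14,0],[0,0,0]],[[-0.4,-0.24,0],[0,0,0]]]
[[[-0.33,-0.34,0],[0,0,0]],[[-0.24,-0.41,0],[0,0,0]],[[-0.13,-0.45,0],[0,0,0]],[[-0.01,-0.47,0],[0,0,0]],[[0.11,-0.46,0],[0,0,0]]]
[[[0.22,-0.42,0],[0,0,0]],[[0.32,-0.35,0],[0,0,0]],[[0.39,-0.26,0],[0,0,0]],[[0.45,-0.16,0],[0,0,0]],[[0.47,-0.04,0],[0,0,0]]]
[[[0.47,0.08,0],[0,0,0]],[[0.43,0.19,0],[0,0,0]],[[0.37,0.29,0],[0,0,0]],[[0.29,0.38,0],[0,0,0]],[[0.18,0.43,0],[0,0,0]]]
[[[0.07,0.47,0],[0,0,0]],[[-0.05,0.47,0],[0,0,0]],[[-0.16,0.44,0],[0,0,0]],[[-0.27,0.39,0],[0,0,0]],[[-0.36,0.31,0],[0,0,0]]]
end phi -6.294456507293621
```

>>> drive_tool --increments '[[[-0.45,0.17,0],[0,0,0]],[[-0.46,0.1,0],[0,0,0]],[[-0.47,-0.02,0],[0,0,0]],[[-0.45,-0.14,0],[0,0,0]]]'

```text
t: 46.75
eef_pos: [648.7, 210.2, 96.9]
tcp_rot: [3.14, -0.002, 0.969]
ft_force: [3.9, 4.0, 0.1]
opening: 0.004
```

```bash
python3 arc.py 6 .25133 56.5
```

```text
t 46.75 pos [648.7 210.2  96.9] r 57.4 phi -1.016 psi 0.969 F rad/tan/z -1.3 -5.5 0.1
[[[-0.39,-0.27,0],[0,0,0]],[[-0.33,-0.34,0],[0,0,0]],[[-0.24,-0.41,0],[0,0,0]],[[-0.13,-0.45,0],[0,0,0]],[[-0.01,-0.47,0],[0,0,0]]]
[[[0.11,-0.46,0],[0,0,0]]]
end phi -2.5239068868072136
```

>>> drive_tool --increments '[[[-0.39,-0.26,0],[0,0,0]],[[-0.33,-0.34,0],[0,0,0]],[[-0.24,-0.41,0],[0,0,0]],[[-0.13,-0.45,0],[0,0,0]]]'

```text
t: 47.08
eef_pos: [594.2, 207.6, 97.3]
tcp_rot: [3.139, -0.003, 0.968]
ft_force: [7.1, -3.1, -0.4]
opening: 0.006
```

```bash
python3 arc.py 10 .25133 56.5
```

```text
t 47.08 pos [594.2 207.6  97.3] r 56.8 phi -2.012 psi 0.968 F rad/tan/z -0.3 -7.8 -0.4
[[[-0.01,-0.47,0],[0,0,0]],[[0.1,-0.46,0],[0,0,0]],[[0.21,-0.42,0],[0,0,0]],[[0.31,-0.35,0],[0,0,0]],[[0.39,-0.27,0],[0,0,0]]]
[[[0.44,-0.16,0],[0,0,0]],[[0.47,-0.05,0],[0,0,0]],[[0.47,0.07,0],[0,0,0]],[[0.43,0.19,0],[0,0,0]],[[0.37,0.29,0],[0,0,0]]]
end phi -4.5248789737486295
```

>>> drive_tool --increments '[[[-0.01,-0.47,0],[0,0,0]],[[0.11,-0.46,0],[0,0,0]],[[0.22,-0.42,0],[0,0,0]],[[0.32,-0.35,0],[0,0,0]],[[0.39,-0.26,0],[0,0,0]]]'

```text
t: 47.5
eef_pos: [561.7, 266.5, 96.9]
tcp_rot: [3.141, 0.001, 0.969]
ft_force: [0.2, -5.4, 0.3]
opening: 0.005
```

```bash
python3 arc.py 5 .25133 56.5
```

```text
t 47.5 pos [561.7 266.5  96.9] r 57.2 phi 3.01 psi 0.969 F rad/tan/z -0.9 -5.4 0.3
[[[0.45,-0.14,0],[0,0,0]],[[0.47,-0.04,0],[0,0,0]],[[0.47,0.08,0],[0,0,0]],[[0.43,0.19,0],[0,0,0]],[[0.37,0.29,0],[0,0,0]]]
end phi 1.7534321287421952
```

>>> drive_tool --increments '[[[0.45,-0.15,0],[0,0,0]],[[0.47,-0.04,0],[0,0,0]],[[0.47,0.08,0],[0,0,0]],[[0.43,0.19,0],[0,0,0]],[[0.37,0.29,0],[0,0,0]]]'

```text
t: 47.92
eef_pos: [607.7, 315.1, 96.4]
tcp_rot: [-3.14, 0.003, 0.97]
ft_force: [-4.9, -0.7, -0.3]
opening: 0.004
```

```bash
python3 arc.py 5 .25133 56.5
```

```text
t 47.92 pos [607.7 315.1  96.4] r 57.1 phi 1.76 psi 0.97 F rad/tan/z 0.2 -4.9 -0.3
[[[0.28,0.39,0],[0,0,0]],[[0.19,0.43,0],[0,0,0]],[[0.08,0.47,0],[0,0,0]],[[-0.04,0.47,0],[0,0,0]],[[-0.16,0.44,0],[0,0,0]]]
end phi 0.5030100320950575
```

>>> drive_tool --increments '[[[0.28,0.38,0],[0,0,0]],[[0.19,0.43,0],[0,0,0]],[[0.07,0.47,0],[0,0,0]],[[-0.05,0.47,0],[0,0,0]],[[-0.16,0.44,0],[0,0,0]]]'

```text
t: 48.33
eef_pos: [668.0, 286.5, 96.2]
tcp_rot: [-3.139, 0.001, 0.97]
ft_force: [-3.2, 4.7, 0.4]
opening: 0.004
```

```bash
python3 arc.py 5 .25133 56.5
```

```text
t 48.33 pos [668.  286.5  96.2] r 56.7 phi 0.506 psi 0.97 F rad/tan/z -0.5 -5.6 0.4
[[[-0.27,0.39,0],[0,0,0]],[[-0.35,0.31,0],[0,0,0]],[[-0.42,0.22,0],[0,0,0]],[[-0.46,0.11,0],[0,0,0]],[[-0.47,-0.01,0],[0,0,0]]]
end phi -0.7507428327690601
```

>>> drive_tool --increments '[[[-0.27,0.39,0],[0,0,0]],[[-0.35,0.31,0],[0,0,0]],[[-0.42,0.22,0],[0,0,0]],[[-0.46,0.11,0],[0,0,0]],[[-0.47,-0.01,0],[0,0,0]]]'

```text
t: 48.75
eef_pos: [660.9, 219.7, 96.8]
tcp_rot: [3.141, -0.002, 0.969]
ft_force: [4.4, 5.2, -0.4]
opening: 0.008
```

```bash
python3 arc.py 10 .25133 56.5
```

```text
t 48.75 pos [660.9 219.7  96.8] r 57.8 phi -0.746 psi 0.969 F rad/tan/z -0.3 -6.8 -0.4
[[[-0.45,-0.17,0],[0,0,0]],[[-0.41,-0.24,0],[0,0,0]],[[-0.34,-0.33,0],[0,0,0]],[[-0.24,-0.4,0],[0,0,0]],[[-0.14,-0.45,0],[0,0,0]]]
[[[-0.02,-0.47,0],[0,0,0]],[[0.1,-0.46,0],[0,0,0]],[[0.21,-0.42,0],[0,0,0]],[[0.31,-0.36,0],[0,0,0]],[[0.39,-0.27,0],[0,0,0]]]
end phi -3.2595224031734884
```

>>> drive_tool --increments '[[[-0.45,-0.15,0],[0,0,0]],[[-0.41,-0.24,0],[0,0,0]],[[-0.34,-0.33,0],[0,0,0]],[[-0.24,-0.4,0],[0,0,0]],[[-0.14,-0.45,0],[0,0,0]]]'

```text
t: 49.17
eef_pos: [595.4, 206.7, 97.3]
tcp_rot: [3.139, -0.003, 0.968]
ft_force: [7.3, -3.4, -0.1]
opening: 0.008
```

>>> drive_tool --increments '[[[-0.02,-0.47,0],[0,0,0]],[[0.1,-0.46,0],[0,0,0]],[[0.21,-0.42,0],[0,0,0]],[[0.31,-0.36,0],[0,0,0]],[[0.39,-0.27,0],[0,0,0]]]'

```text
t: 49.58
eef_pos: [561.8, 265.0, 96.9]
tcp_rot: [3.141, 0.001, 0.969]
ft_force: [1.1, -6.2, 0.0]
opening: 0.003
```

```bash
python3 arc.py 15 .25133 56.5
```

```text
t 49.58 pos [561.8 265.   96.9] r 56.9 phi 3.036 psi 0.969 F rad/tan/z -1.8 -6.1 0.0
[[[0.45,-0.16,0],[0,0,0]],[[0.47,-0.06,0],[0,0,0]],[[0.47,0.06,0],[0,0,0]],[[0.44,0.18,0],[0,0,0]],[[0.38,0.28,0],[0,0,0]]]
[[[0.3,0.37,0],[0,0,0]],[[0.2,0.43,0],[0,0,0]],[[0.08,0.46,0],[0,0,0]],[[-0.03,0.47,0],[0,0,0]],[[-0.15,0.45,0],[0,0,0]]]
[[[-0.26,0.4,0],[0,0,0]],[[-0.35,0.32,0],[0,0,0]],[[-0.42,0.22,0],[0,0,0]],[[-0.46,0.11,0],[0,0,0]],[[-0.47,-0.0,0],[0,0,0]]]
end phi -0.733605708402242
```

>>> drive_tool --increments '[[[0.45,-0.16,0],[0,0,0]],[[0.47,-0.06,0],[0,0,0]],[[0.47,0.06,0],[0,0,0]],[[0.44,0.18,0],[0,0,0]],[[0.38,0.28,0],[0,0,0]]]'

```text
t: 50.0
eef_pos: [606.3, 315.3, 96.4]
tcp_rot: [-3.14, 0.003, 0.97]
ft_force: [-5.3, -0.4, 1.2]
opening: 0.002
```

>>> drive_tool --increments '[[[0.3,0.37,0],[0,0,0]],[[0.2,0.43,0],[0,0,0]],[[0.08,0.46,0],[0,0,0]],[[-0.03,0.47,0],[0,0,0]],[[-0.15,0.45,0],[0,0,0]]]'

```text
t: 50.42
eef_pos: [667.5, 288.6, 96.2]
tcp_rot: [-3.139, 0.001, 0.97]
ft_force: [-3.8, 5.0, -0.3]
opening: 0.005
```

```bash
python3 arc.py 10 .25133 56.5
```

```text
t 50.42 pos [667.5 288.6  96.2] r 57.4 phi 0.542 psi 0.97 F rad/tan/z -0.7 -6.3 -0.3
[[[-0.27,0.39,0],[0,0,0]],[[-0.34,0.33,0],[0,0,0]],[[-0.41,0.23,0],[0,0,0]],[[-0.46,0.12,0],[0,0,0]],[[-0.47,0.01,0],[0,0,0]]]
[[[-0.46,-0.11,0],[0,0,0]],[[-0.42,-0.22,0],[0,0,0]],[[-0.35,-0.32,0],[0,0,0]],[[-0.26,-0.4,0],[0,0,0]],[[-0.15,-0.45,0],[0,0,0]]]
end phi -1.9712936935077354
```

>>> drive_tool --increments '[[[-0.27,0.39,0],[0,0,0]],[[-0.34,0.33,0],[0,0,0]],[[-0.41,0.23,0],[0,0,0]],[[-0.46,0.12,0],[0,0,0]],[[-0.47,0.01,0],[0,0,0]]]'

```text
t: 50.83
eef_pos: [662.2, 221.3, 96.7]
tcp_rot: [3.141, -0.002, 0.969]
ft_force: [4.3, 5.0, 0.1]
opening: 0.007
```

>>> drive_tool --increments '[[[-0.46,-0.11,0],[0,0,0]],[[-0.42,-0.22,0],[0,0,0]],[[-0.35,-0.32,0],[0,0,0]],[[-0.26,-0.4,0],[0,0,0]],[[-0.15,-0.45,0],[0,0,0]]]'

```text
t: 51.25
eef_pos: [597.5, 205.6, 97.3]
tcp_rot: [3.139, -0.002, 0.968]
ft_force: [8.4, -0.9, -0.7]
opening: 0.004
```

```bash
python3 arc.py 5 .25133 56.5; python3 -c "
from h import *
p=pic('wrist','k8.png');print([(d['point'],d['score']) for d in env.tip_of('tray_top',p)])
q=pic('scene','k8s.png');print([(d['point'],d['score']) for d in env.tip_of('crank_grip',q)],[(d['point'],d['score']) for d in env.tip_of('tray_top',q)])"
```

```text
t 51.25 pos [597.5 205.6  97.3] r 57.4 phi -1.944 psi 0.968 F rad/tan/z -2.2 -8.1 -0.7
[[[-0.02,-0.48,0],[0,0,0]],[[0.07,-0.47,0],[0,0,0]],[[0.18,-0.43,0],[0,0,0]],[[0.29,-0.37,0],[0,0,0]],[[0.37,-0.29,0],[0,0,0]]]
end phi -3.20089861539254
[]
[([576.8, 225.3, 131.7], 0.63)] [([495.1, 343.0, 40.3], 0.9), ([560.4, 303.3, 33.0], 0.37)]
```

View pics/k8s.png

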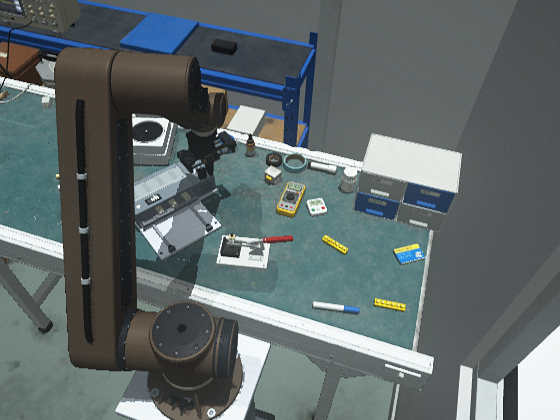

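>>> drive_tool --increments '[[[-0.02,-0.48,0],[0,0,0]],[[0.07,-0.47,0],[0,0,0]],[[0.18,-0.43,0],[0,0,0]],[[0.29,-0.37,0],[0,0,0]],[[0.37,-0.29,0],[0,0,0]]]'

```text
t: 51.92
eef_pos: [561.3, 263.5, 96.4]
tcp_rot: [3.141, 0.001, 0.97]
ft_force: [0.9, -5.0, 0.4]
opening: 0.003
```

```bash
python3 arc.py 10 .2 56.5
```

```text
t 51.92 pos [561.3 263.5  96.4] r 57.3 phi 3.062 psi 0.97 F rad/tan/z -1.3 -5.0 0.4
[[[0.36,-0.13,0],[0,0,0]],[[0.37,-0.08,0],[0,0,0]],[[0.38,-0.01,0],[0,0,0]],[[0.37,0.07,0],[0,0,0]],[[0.35,0.14,0],[0,0,0]]]
[[[0.31,0.21,0],[0,0,0]],[[0.27,0.26,0],[0,0,0]],[[0.21,0.31,0],[0,0,0]],[[0.14,0.35,0],[0,0,0]],[[0.07,0.37,0],[0,0,0]]]
end phi 1.0622587162082002
```

>>> drive_tool --increments '[[[0.36,-0.13,0],[0,0,0]],[[0.37,-0.08,0],[0,0,0]],[[0.38,-0.01,0],[0,0,0]],[[0.37,0.07,0],[0,0,0]],[[0.35,0.14,0],[0,0,0]]]'

```text
t: 52.33
eef_pos: [591.6, 309.5, 95.9]
tcp_rot: [-3.14, 0.003, 0.97]
ft_force: [-5.1, -4.0, -0.1]
opening: 0.003
```

>>> drive_tool --increments '[[[0.16,0.1,0],[0,0,0]],[[0,0,0],[0,0,0]]]'

```text
t: 52.5
eef_pos: [597.9, 312.1, 95.9]
tcp_rot: [-3.141, 0.0, 0.97]
ft_force: [0.2, 1.0, 0.0]
opening: 0.004
```

```bash
python3 arc.py 5 .1 56.5;python3 -c "
from h import *
q=pic('scene','k9s.png');print([(d['point'],d['score']) for d in env.tip_of('crank_grip',q)],[(d['point'],d['score']) for d in env.tip_of('tray_top',q)])
p=pic('wrist','k9.png')"
```

```text
t 52.5 pos [597.9 312.1  95.9] r 56.9 phi 1.939 psi 0.97 F rad/tan/z 0.8 0.5 0.0
[[[0.14,0.13,0],[0,0,0]],[[0.14,0.13,0],[0,0,0]],[[0.12,0.14,0],[0,0,0]],[[0.11,0.15,0],[0,0,0]],[[0.09,0.16,0],[0,0,0]]]
end phi 1.4389661505975873
[([621.7, 308.1, 131.7], 0.7)] [([503.7, 357.0, 37.9], 0.94), ([625.7, 309.1, 131.1], 0.55)]
```

View pics/k9.png

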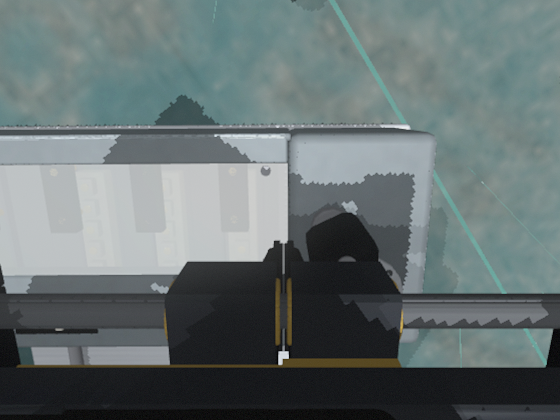

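>>> drive_tool --increments '[[[0.14,0.13,0],[0,0,0]],[[0.14,0.13,0],[0,0,0]],[[0,0,0],[0,0,0]]]'

```text
t: 52.95
eef_pos: [609.0, 314.7, 96.7]
tcp_rot: [-3.141, -0.0, 0.97]
ft_force: [-3.3, 2.0, 0.6]
opening: 0.003
```

>>> drive_tool --increments '[[[0.1,0.12,0],[0,0,0]],[[0,0,0],[0,0,0]]]'

```text
t: 53.12
eef_pos: [611.5, 315.1, 96.5]
tcp_rot: [-3.138, 0.003, 0.97]
ft_force: [-13.5, 1.1, 3.6]
opening: 0.005
```

```bash
python3 arc.py 5 .1 56.5
```

```text
t 53.12 pos [611.5 315.1  96.5] r 56.6 phi 1.693 psi 0.97 F rad/tan/z 2.8 -13.3 3.6
[[[0.12,0.15,0],[0,0,0]],[[0.1,0.16,0],[0,0,0]],[[0.09,0.17,0],[0,0,0]],[[0.07,0.18,0],[0,0,0]],[[0.05,0.18,0],[0,0,0]]]
end phi 1.1925035845339107
```

>>> drive_tool --increments '[[[0.06,0.08,0],[0,0,0]],[[0,0,0],[0,0,0]],[[0,0,0],[0,0,0]]]'

```text
t: 53.37
eef_pos: [611.9, 315.5, 96.3]
tcp_rot: [-3.135, 0.006, 0.971]
ft_force: [-25.7, 0.6, 8.6]
opening: 0.003
```

```bash
python3 arc.py 1 .1 56.5;python3 -c "
from h import *
q=pic('scene');print([(d['point'],d['score']) for d in env.tip_of('crank_grip',q)],[(d['point'],d['score']) for d in env.tip_of('tray_top',q)])"
```

```text
t 53.37 pos [611.9 315.5  96.3] r 56.8 phi 1.685 psi 0.971 F rad/tan/z 3.5 -25.4 8.6
[[[0.11,0.16,0],[0,0,0]]]
end phi 1.5849077968171301
[([634.9, 305.3, 130.4], 0.42)] [([501.8, 356.9, 37.9], 0.83), ([568.7, 316.8, 32.4], 0.58)]
```

>>> drive_tool --increments '[[[-0.3,-0.4,0],[0,0,0]],[[-0.2,-0.2,0],[0,0,0]],[[0,0,-0.8],[0,0,0]],[[0,0,-1],[0,0,0]],[[0,0,-1],[0,0,0]]]'

```text
t: 53.93
eef_pos: [593.2, 312.6, 181.6]
tcp_rot: [3.141, -0.0, 0.97]
ft_force: [-0.4, -0.1, -0.4]
opening: 0.009
```

```bash
python3 -c "
from h import *
st();p=pic('wrist','m1.png');plan((482.8,333.2,120),.972,n=6)"
```

```text
t 53.93 pos [593.2 312.6 181.6] rpy [ 3.141 -0.     0.97 ] F [-0.4 -0.1 -0.4] open 0.009 q [ 0.39  0.56  1.45 -0.    1.13  0.99]
at [595.4 313.6 188.5] yaw 0.97 rows 6
[[[-0.27,-0.58,0.38],[0.01,-0.02,-0.0]],[[-0.27,-0.58,0.38],[0.01,-0.02,-0.0]],[[-0.27,-0.58,0.38],[0.01,-0.02,-0.0]],[[-0.26,-0.58,0.38],[0.01,-0.02,-0.0]],[[-0.26,-0.58,0.38],[0.01,-0.02,-0.0]]]
[[[-0.26,-0.58,0.38],[0.01,-0.02,-0.0]]]
```

View pics/m1.png

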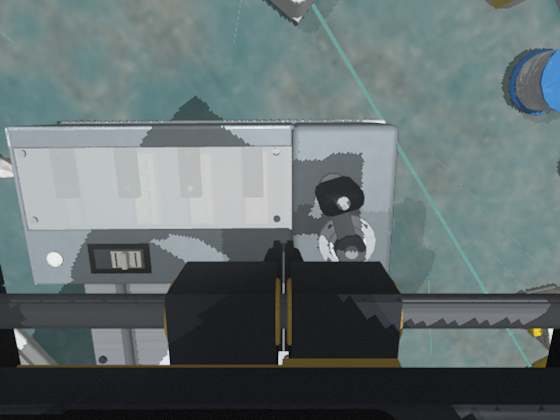

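>>> drive_tool --increments '[[[-0.27,-0.58,0.38],[0,0,0]],[[-0.27,-0.58,0.38],[0,0,0]],[[-0.27,-0.58,0.38],[0,0,0]],[[-0.26,-0.58,0.38],[0,0,0]],[[-0.26,-0.58,0.38],[0,0,0]]]'

```text
t: 54.4
eef_pos: [498.4, 329.1, 123.4]
tcp_rot: [3.141, -0.002, 0.97]
ft_force: [0.3, -0.4, -0.0]
opening: 0.004
```

>>> drive_tool --increments '[[[-0.26,-0.58,0.38],[0,0,0]],[[0,0,0],[0,0,0]],[[0,0,0],[0,0,0]]]'

```text
t: 54.65
eef_pos: [479.9, 332.7, 112.3]
tcp_rot: [3.141, -0.001, 0.971]
ft_force: [0.9, 0.4, 0.7]
opening: 0.005
```

```bash
python3 -c "
from h import *
st();p=pic('wrist','m2.png');plan((482.8,333.2,66.5),.972,n=3)
for x in [(452.3,354,94),(462.2,347.3,94)]:print(proj(p,x))"
```

```text
t 54.65 pos [479.9 332.7 112.3] rpy [ 3.141e+00 -1.000e-03  9.710e-01] F [0.9 0.4 0.7] open 0.005 q [ 0.49  0.52  1.75 -0.    0.87  1.09]
at [480.8 332.7 112.7] yaw 0.97 rows 3
[[[0.02,0.01,0.51],[0.0,-0.01,-0.01]],[[0.02,0.01,0.51],[0.0,-0.01,-0.01]],[[0.02,0.01,0.51],[0.0,-0.01,-0.01]]]
[225.061902   230.14333848]
[245.12359045 230.06553217]
```

View pics/m2.png

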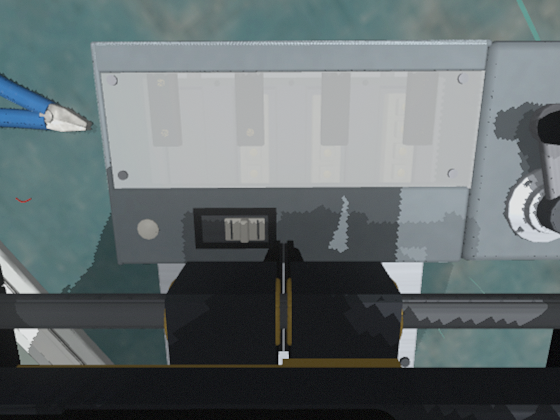

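Ridge at (245,230), as predicted for off. I lower the tip beside it, then push left.

>>> drive_tool --increments '[[[0.02,0.02,0.51],[0,0,0]],[[0.02,0.02,0.51],[0,0,0]],[[0.02,0,0.4],[0,0,0]],[[0,0,0.1],[0,0,0]],[[0,0,0],[0,0,0]]]'

```text
t: 55.12
eef_pos: [482.2, 333.0, 66.0]
tcp_rot: [-3.141, 0.001, 0.97]
ft_force: [-0.2, -0.1, 0.8]
opening: 0.006
```

>>> drive_tool --increments '[[[0,-0.15,0],[0,0,0]],[[0,-0.15,0],[0,0,0]],[[0,-0.15,0],[0,0,0]],[[0,0,0],[0,0,0]]]'

```text
t: 55.45
eef_pos: [470.1, 341.6, 67.3]
tcp_rot: [3.141, -0.001, 0.971]
ft_force: [-0.0, 1.5, 0.0]
opening: 0.0
```

```bash
python3 -c "
from h import *
st();plan((459,349.5,66.5),.97,n=1)"
```

```text
t 55.45 pos [470.1 341.6  67.3] rpy [ 3.141e+00 -1.000e-03  9.710e-01] F [-0.   1.5  0. ] open 0.0 q [0.51 0.58 1.79 0.   0.77 1.11]
at [470.1 341.6  67.3] yaw 0.971 rows 1
[[[0.01,-0.45,0.03],[0.0,-0.01,0.01]]]
```

>>> drive_tool --increments '[[[0,-0.15,0.02],[0,0,0]],[[0,-0.15,0],[0,0,0]],[[0,0,0],[0,0,0]]]'

```text
t: 55.7
eef_pos: [462.7, 346.4, 66.2]
tcp_rot: [-3.142, -0.0, 0.971]
ft_force: [0.3, -0.2, -0.0]
opening: 0.005
```

>>> drive_tool --increments '[[[0,-0.15,0],[0,0,0]],[[0,0,0],[0,0,0]],[[0,0,0],[0,0,0]]]'

```text
t: 55.95
eef_pos: [459.2, 348.6, 66.0]
tcp_rot: [-3.141, 0.0, 0.971]
ft_force: [0.1, -0.4, 0.1]
opening: 0.005
```

```bash
python3 -c "
from h import *
st();p=pic('wrist')
cv2.imwrite('pics/m3.png',cv2.resize(p['pixels'][190:270,200:340],None,fx=5.6,fy=5.6,interpolation=2))"
```

```text
t 55.95 pos [459.2 348.6  66. ] rpy [-3.141  0.     0.971] F [ 0.1 -0.4  0.1] open 0.005 q [0.53 0.58 1.8  0.   0.77 1.13]
```

View pics/m3.png

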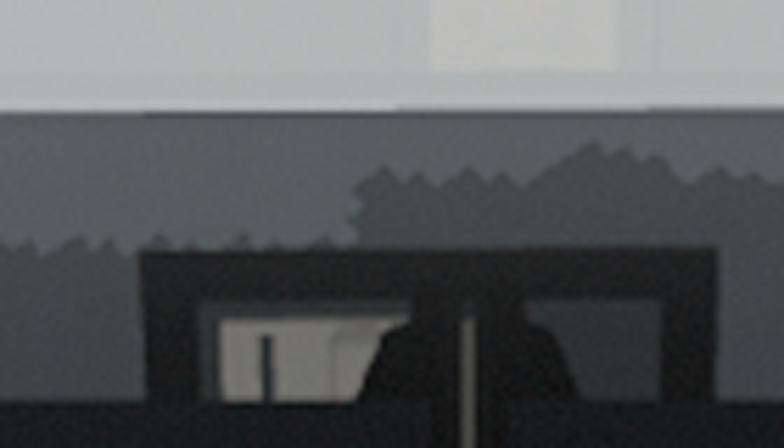

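>>> drive_tool --increments '[[[0,0.1,0],[0,0,0]],[[0,0,-0.8],[0,0,0]],[[0,0,-1],[0,0,0]],[[-0.3,0,-1],[0,0,0]],[[-0.5,0,-1],[0,0,0]]]'

```text
t: 56.42
eef_pos: [448.9, 327.1, 181.1]
tcp_rot: [-3.142, -0.0, 0.97]
ft_force: [0.2, 1.2, 0.1]
opening: 0.005
```

>>> drive_tool --increments '[[[-0.5,0.3,-1],[0,0,0]],[[-0.5,0.3,-1],[0,0,0]],[[0,0,0],[0,0,0]],[[0,0,0],[0,0,0]]]'

```text
t: 56.75
eef_pos: [447.1, 291.6, 241.6]
tcp_rot: [3.14, -0.003, 0.969]
ft_force: [-0.1, -0.0, -0.4]
opening: 0.003
```

```bash
python3 -c "
from h import *
st();p=pic('wrist');cv2.imwrite('pics/n1.png',cv2.resize(p['pixels'][0:270,60:460],None,fx=2,fy=2))
print(proj(p,(452.3,354,95)),proj(p,(462.2,347.3,95)))
for n in ('switch_ridge','tray_top'):print(n,[(d['point'],d['score']) for d in env.tip_of(n,p)])
print([(np.round(d['point']),d['score']) for d in env.tip_of('block_0',p)])"
```

```text
t 56.75 pos [447.1 291.6 241.6] rpy [ 3.14e+00 -3.00e-03  9.69e-01] F [-0.1 -0.  -0.4] open 0.003 q [0.45 0.31 1.71 0.   1.12 1.06]
[248.39291842 130.68785136] [261.80395275 130.60254033]
switch_ridge [([451.1, 359.5, 88.7], 0.89), ([430.9, 252.9, 1.0], 0.16)]
tray_top [([474.8, 311.8, 87.2], 0.31)]
[]
```

View pics/n1.png

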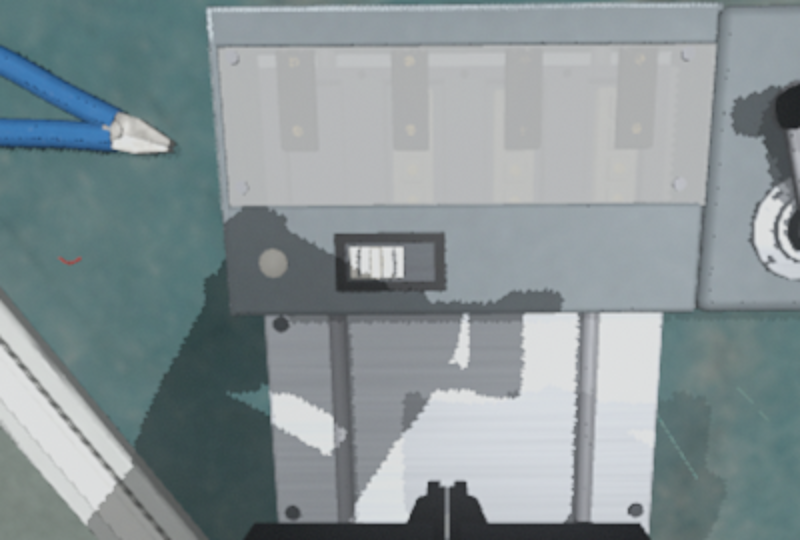

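```bash
python3 -c "
from h import *
p=pic('wrist');a=p['pixels'][15:110,160:430].astype(float);a=np.clip((a-130)*255/90,0,255).astype(np.uint8)
cv2.imwrite('pics/n2.png',cv2.resize(a,None,fx=2.9,fy=2.9))
H=np.array([472,312.5]);y=.974
for i in range(4):
  for dx in (-50,0,50):
    l=np.array([-70+126+dx,-75+50*i]);w=H+[np.cos(y)*l[0]-np.sin(y)*l[1],np.sin(y)*l[0]+np.cos(y)*l[1]];print(i,dx,((proj(p,[*w,44])-[160,15])*2.9).round())
t=pic('top')
for n in ('the_hand_meter','timer','trace_cards'):print(n,[(np.round(d['point']),round(d['score'],2)) for d in env.tip_of(n,t)][:2])
"
```

```text
0 -50 [599. 375.]
0 0 [606. 227.]
0 50 [615.  69.]
1 -50 [457. 376.]
1 0 [460. 228.]
1 50 [463.  69.]
2 -50 [316. 376.]
2 0 [314. 228.]
2 50 [312.  70.]
3 -50 [174. 376.]
3 0 [168. 229.]
3 50 [161.  70.]
the_hand_meter [(array([669., -58.,   6.]), 0.83)]
timer [(array([ 668., -151.,   -0.]), 0.86)]
trace_cards [(array([ 575., -483.,    0.]), 0.66), (array([671., -60.,   2.]), 0.27)]
```

View pics/n2.png

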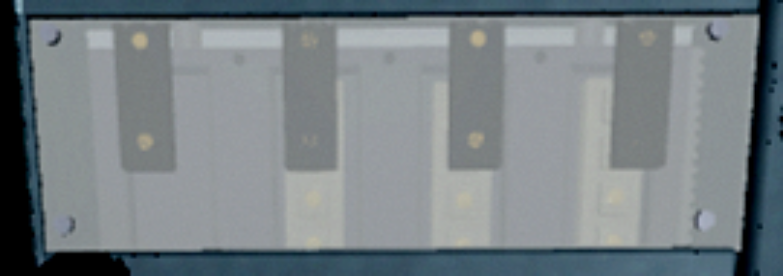

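```bash
python3 -c "
from h import *
st();print(env.job_done())"
```

```text
t 57.2 pos [446.2 292.2 239.4] rpy [-3.141e+00  1.000e-03  9.710e-01] F [-0.6 -0.6 -0.3] open 0.003 q [0.46 0.31 1.72 0.   1.12 1.06]
the job is handed in; nothing more can be done
None
```

I finished every step in the required order and handed the job in at 57 s. No verdict was reported.

**What I did**
- I slid the switch to off.
- I laid the three cream blocks that were present flat in nests 0, 1 and 2. The yellow look-alikes stayed on the table.
- I pushed the crank clockwise through its three turns, up to its stop, with the supply still off.
- I slid the switch back to on and withdrew the gripper well above the shuttle.

**Last checks**
- **Tray:** the crank stopped moving under about 25 N. Through the window the nests' far edges lie where they should for a travel of about 126 mm.
- **Blocks:** all three show in their nests through the window.
- **Switch:** the white slider is at the left (on) end.
- **Meter, timer and cards:** they were found within about 7 mm of their start positions, which is near the network's own error of about 4 mm.
- **Robot:** it is touching nothing.

**What disagreed or went wrong**
- **Finger length:** the fingertips turned out to end about 24 mm short of the reported TCP. My first switch pushes passed over the ridge, so I found its height by touch and used that offset from then on.
- **First crank push:** a finger wedged on the inside of the grip, with a side force of up to about 55 N at the wrist, and the crank may have turned back slightly. The contact looked to be at the fingers, not the gripper's body (limit 40 N), but I could not confirm that. I backed off and pushed on a wider circle; the readings I took after that were 5 to 9 N until the stop.
- **Network readings:** the crank grip was reported up to about 0.2 rad off, and tray_top was not found once the tray was home. I relied on the pictures there.

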